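Pack a stool kit over the fall flap of a kit box

ROBOT

A 7-joint arm with a two-finger parallel gripper is mounted at the origin on a cart in front of the work surface, level with it; the furniture and walls round the work are solid. World frame = base frame: x ahead of the robot, y to its left, z up, the work surface at z = 0. Lengths are in m, angles in rad, forces in N, time in s.
With the tool pointing down it reaches from about 0.425 to 0.925 m from the base axis. Payload 6.8 kg.
Tool frame: the origin (TCP) lies midway between the tips of the shut fingers; the grasp point (between the pads) lies 19 mm behind it; z points along the fingers, x is the direction in which the jaws open and shut, and the axes are right-handed (so a half turn about z gives the same grasp; the last joint's range is limited). The gripper opens to 85 mm and grips with 20 to 120 N. Pads are 22 mm wide; open, the fingers measure 114 mm over their backs; the gripper's body (76 mm by 85 mm) begins 54 mm behind the grasp point. The pads swing forward as they close: fully open they stand 13 mm farther back than shut.
Start: joints at [-1.234, 0.477, 0.022, 1.555, -0.011, 1.109, -0.083], TCP at [0.29, 0.609, 0.231] pointing down, gripper open.
Joint ranges: [-2.96, 2.96], [-0.34, 2.1], [-1.41, 1.46], [0.24, 2.44], [-1.37, 4.51], [0.17, 1.92], [-2.96, 2.96]. Speed limits (rad/s): [2.39, 2.39, 3.14, 3.14, 3.14, 3.14, 3.14].

INTERFACE

Orientations are given as a rotation vector (axis times angle).
In Python, from bench import r gives the robot as it stands. The module is installed in compiled form; this text tells all that it offers.
- The arm moves only by the shell command python3 -m pendant 'ROWS' [OPENING] [FORCE]. ROWS is text: rows parted by semicolons, each of 4 numbers parted by spaces: the shift along the tool's x, y, z in cm, then the turn about the tool's z in degrees. A call has 1 to 8 rows; each row shifts and turns the pose as measured when the row begins, along the tool's axes as they then stand; what a row does not reach is not made up. A row lasts 1/12 s, in which the tool goes at most 41.7 mm and 7.16 degrees, less where a joint would pass 70% of its speed; a pose out of reach is approached as far as the arm can. A call with a gripper value outside its range is refused whole. OPENING is the closure in counts, from 0 (fully open) to 255 (shut), set as the call begins (- or left out, the last holds). The fingers move at their own pace and stop on an object; FORCE is the grip in N (left out, the last holds). Time passes only in rows, so rows that do not move let the fingers close. It gives the time, the measured TCP pose, the force and the opening at its end, in the units of the state.
- r.get_obs(): the state, without advancing time (a new reading comes with each control period).
- r.grab_frame(name): name is "side" or "top" or "wrist"; returns a dict with "color" (420x560x3 uint8, red, green, blue), "fx", "fy", "cx", "cy" (pixels), "R" (3x3) and "t" (3): a world point X has camera coordinates R X + t; the wrist camera has in their place "hand_eye" (4x4, takes a point from camera to tool coordinates, whose origin is the TCP and whose axes are the tool frame's). Camera axes: x right, y down, z forward; pixel columns grow to the right and rows downward; lengths in m; the calibration is good to about 2 mm. The wrist camera is an equidistant fisheye: a pixel r from the principal point sees the ray r / f radians off the axis. A picture is of the moment at which its call begins: read the wrist's pose just before it. There is no depth.
- r.hand_in(): hands the job in, once; it reports no verdict.
The state is a dict: "clock": time; "joints": joint angles; "qvel": joint speeds; "tau": joint torques, N m; "tcp_pos": TCP position; "orientation": TCP orientation; "contact_force": force on the tool from outside, world axes, zero at the start; "moment": the same for the moment, N m; "grip_width": finger opening in m.
Only numpy, scipy, OpenCV 4.12 (cv2) and the standard library are available. Lean on these libraries where they do the work, as an engineer would, in place of code of your own. Each camera call takes 0.05 s, during which the arm holds its last target.

TASK

Pack the stool kit: let the box's flap right down so that it makes a ramp, and slide the seat plank up it and over the sill, without lifting it off or ramming it, until you feel it come up square against the stop. Lay every leg from the ribbed board in a groove of its own in the rack at the back of the box, and shut the flap behind the plank. Leave everything else on the bench where it is.

Things in the scene. Friction and masses are not known exactly. Their poses are not given: they have to be found in the camera images.
- kit_box: (sizes here in mm) low open plywood box, fixed, 342 wide x 444 long, walls 12 thick, 50 high (82 for the first 60 at the mouth), floor 9 above the bench, inside width 318. Origin on the bench in the middle of the mouth; y points into the box, x across it (away from the robot), z up. A sill 14 high, 11 deep lies across the mouth. Front bay, between sill and stop, takes the seat plank lying across the box
- rack (a point): middle of the leg rack at the back of the box, at a leg's centre height (28 above the bench, 19 above the floor), 318 from the mouth. Four grooves along the box's y, 222 long, middle lines at box x = -112, -37, 37, 112, each 65 wide between dividers 12 high and 10 wide; the side walls stand 46 from the outer middle lines; a cross rail 34 high closes the front end
- flap (a joint): angle of the fall flap at the mouth: 0 = upright, shut; 1.78 = let right down, lying outward (box -y) with its thin steel edge on the bench as a ramp 68 long rising 14 to the sill. Slightly stiff hinge: the flap stays put within about 0.3 rad of shut, further out it sinks right down by its own weight; may start ajar. Hinge line along box x at y = 0, z = 14
- flap_grip (a point): middle of the flap's grip: round wooden dowel 16 thick, 55 long, parallel to the hinge, sticking out of the flap's end on the far side of the box (box x = 214), free all round, so it can be held from above while it swings. 58 up the flap from the hinge, 12 to the inner side of its inner face: box y = 12, z = 72 when shut; y = -54, z = 14 when down
- stop_face (a point): middle of the front face (towards the mouth) of the stop, a dark batten 314 x 18 x 28 with two wing nuts, fixed across the box at a depth that differs each time (157 to 175 from the mouth); axes as the box's
- seat_center (a point): centre (half-way up) of the seat plank: dark drilled board 142 (its x) by 286 (its y) by 26 thick, 0.45 to 0.85 kg, flat on the bench before the flap, its long side roughly along box x; too wide to grip, pushed at its edges; takes some 3 to 9 N to slide
- leg_board: fixed ribbed board 300 (x) by 240 (y) by 7 mm on the bench to the right of the plank, on which the legs lie between low ribs 8 mm wide that rise 8 mm above it (15 mm above the bench), 66 mm apart; origin at the centre of its underside
- leg_a_center (a point): centre (half-way up) of a turned beech stool leg, about 37 mm thick and 198 to 210 mm long along its own y, rounded at one end, a short thinner tenon at the other, 0.11 kg, lying between two ribs of the leg board; not every leg is there each time
- leg_b_center (a point): centre (half-way up) of a turned beech stool leg, about 37 mm thick and 198 to 210 mm long along its own y, rounded at one end, a short thinner tenon at the other, 0.11 kg, lying between two ribs of the leg board; not every leg is there each time
- leg_c_center (a point): centre (half-way up) of a turned beech stool leg, about 37 mm thick and 198 to 210 mm long along its own y, rounded at one end, a short thinner tenon at the other, 0.11 kg, lying between two ribs of the leg board; not every leg is there each time
- leg_d_center (a point): centre (half-way up) of a turned beech stool leg, about 37 mm thick and 198 to 210 mm long along its own y, rounded at one end, a short thinner tenon at the other, 0.11 kg, lying between two ribs of the leg board; not every leg is there each time
- gauge: marking gauge, wooden beam 200 mm long with a sliding stock; to be left alone
- bowl: small black bowl, 96 mm across, 56 mm high; to be left alone
- seat: the same plank's own origin, at the centre of its underside
- stop: the stop batten's own origin, at the centre of its underside
- leg_a: the same leg's own origin, under its centre
- leg_b: the same leg's own origin, under its centre
- leg_c: the same leg's own origin, under its centre
- leg_d: the same leg's own origin, under its centre
Not all that is in view belongs to the job. Leave any yellow look-alike of the leg_a alone.

How it is judged:
On the way, in this order (a step that is already met when the one before it is completed fails the run):
1. the flap is let right down as a ramp (value of joint flap above 1.68 rad), for 0.2 s.
2. the seat plank lies flat in the front bay, square against the stop (y of seat_center in the frame of stop_face above -0.0765 m and x of seat_center in the frame of kit_box between -0.03 and 0.03 m and z of seat_center in the frame of kit_box below 0.027 m and angle between the x axis of seat_center and the y axis of kit_box, either way round below 0.06 rad and angle between seat_center's own z axis and vertical below 0.06 rad), for 0.2 s.
At the end, for the whole second after the job is handed in: Flap shut (within 0.12 rad); seat plank flat in the front bay, within 5.5 mm of the stop and 0.06 rad of square; each leg there lies down in its own groove (centre under 36 mm above the bench, within 0.25 rad of the box's length); all at rest (all of step 2 and value of joint flap below 0.12 rad and linear speed of seat below 0.02 m/s and x of leg_a_center in the frame of kit_box between -0.15 and 0.15 m and y of leg_a_center in the frame of kit_box between 0.29 and 0.345 m and z of each of leg_a_center, leg_b_center, leg_c_center, leg_d_center in the frame of kit_box below 0.036 m and angle between the y axis of each of leg_a_center, leg_b_center, leg_c_center, leg_d_center and the y axis of kit_box, either way round below 0.25 rad and linear speed of each of leg_a, leg_b, leg_c, leg_d below 0.03 m/s and x of leg_b_center in the frame of kit_box between -0.15 and 0.15 m and y of leg_b_center in the frame of kit_box between 0.29 and 0.345 m and x of leg_c_center in the frame of kit_box between -0.15 and 0.15 m and y of leg_c_center in the frame of kit_box between 0.29 and 0.345 m and x of leg_d_center in the frame of kit_box between -0.15 and 0.15 m and y of leg_d_center in the frame of kit_box between 0.29 and 0.345 m); the robot touches nothing.
It fails at once if the seat plank is lifted off instead of slid (height (world z) of seat_center above 0.08 m).
It fails at once if the seat plank is rammed against the stop (over 70 N) (contact force between seat and stop above 70 N).
It fails at once if something else on the bench is pushed more than 40 mm aside (distance of any of gauge, bowl from where it was at the start of the episode above 0.04 m).
Of leg_a, leg_b, leg_c, leg_d only 2 to 4 are there at a start; the rules pass over those that are not, and their reading is None.
At some moment in a run one of leg_a, leg_b, leg_c, leg_d may be knocked a few centimetres aside while the robot is not near it.
Once in a run the grip may slacken for a moment while it holds something.
It also fails if it takes over 210 s, if anything falls off the work surface, if the arm or the gripper's body presses on something with over 40 N, if the wrist force passes 120 N, or if a joint passes its speed limit or range.

## Working session

There is one attempt and no reset: what is moved stays moved. The work goes in short steps, Python scripts to look and compute and a shell command to move; the robot and the scene stay as the last step left them, time stands still between calls to the robot, and variables do not carry over. Pictures are saved under pics/ and viewed, and the job is handed in when it is done.

```bash
mkdir -p pics; cat > h.py <<'E'
import numpy as np, cv2
from scipy.spatial.transform import Rotation as Ro
from bench import r
def save(name,fn,scale=1,crop=None):
    f=r.grab_frame(name); im=f["color"][:,:,::-1].copy()
    if crop: a,b,c,d=crop; im=im[b:d,a:c]
    if scale!=1: im=cv2.resize(im,None,fx=scale,fy=scale,interpolation=cv2.INTER_CUBIC)
    cv2.imwrite("pics/"+fn,im); return f
def ray(f,u,v):
    d=np.array([(u-f["cx"])/f["fx"],(v-f["cy"])/f["fy"],1.])
    R=np.array(f["R"]);t=np.array(f["t"])
    return -R.T@t, R.T@d
def onz(f,u,v,z):
    o,d=ray(f,u,v); return o+d*(z-o[2])/d[2]
def proj(f,X):
    c=np.array(f["R"])@np.array(X)+np.array(f["t"]); return f["fx"]*c[0]/c[2]+f["cx"],f["fy"]*c[1]/c[2]+f["cy"]
def st():
    o=r.get_obs(); print("t",round(o["clock"],2),"p",np.round(o["tcp_pos"],4),"F",np.round(o["contact_force"],1),"w",round(o["grip_width"],4))
    print(np.round(Ro.from_rotvec(o["orientation"]).as_matrix(),3).tolist(), "j",np.round(o["joints"],2)); return o
E
python3 - <<'E'
from h import *
st()
for n in("top","side","wrist"):
    f=save(n,n+"0.png"); print(n,f["fx"],f["cx"],f["cy"],np.round(f.get("t",f.get("hand_eye")),3),np.round(f.get("R",0),3))
E
```

```text
t 0.0 p [0.2902 0.6088 0.2303] F [0.4 0.7 0.7] w 0.0854
[[0.43, 0.903, -0.001], [0.903, -0.43, -0.002], [-0.002, 0.0, -1.0]] j [-1.23  0.48  0.02  1.56 -0.01  1.11 -0.08]
top 387.88427488851994 273.28395809864423 209.25966718525927 [-0.145  0.599  1.277] [[ 0.009 -1.     0.008]
 [-0.998 -0.009 -0.07 ]
 [ 0.07  -0.007 -0.998]]
side 437.74719837008865 278.27527850866994 214.42179526780652 [-0.573  0.132  1.361] [[ 0.83  -0.557  0.027]
 [-0.167 -0.294 -0.941]
 [ 0.532  0.777 -0.338]]
wrist 325.19226210127806 277.66415298539556 209.8417096893334 [[ 1.    -0.    -0.001  0.002]
 [ 0.     0.964  0.265 -0.067]
 [ 0.001 -0.265  0.964 -0.143]
 [ 0.     0.     0.     1.   ]] 0
```

View pics/top0.png

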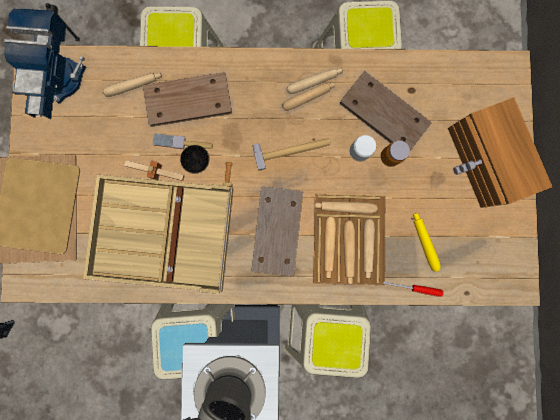

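View pics/side0.png

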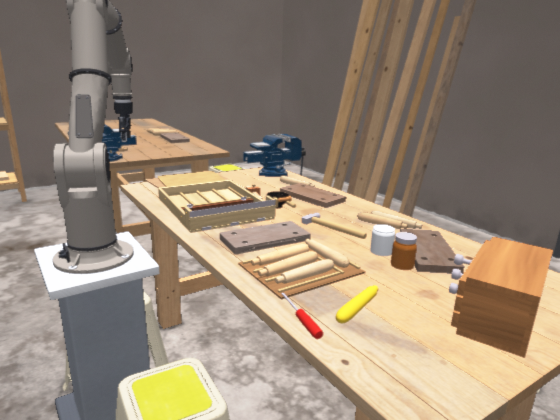

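View pics/wrist0.png

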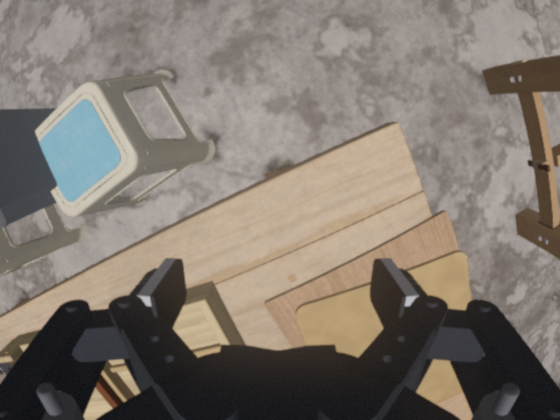

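```bash
python3 - <<'E'
from h import *
save("top","t1.png",7,(305,188,395,290-16))
save("top","t2.png",5,(80,155,240,275))
save("side","s2.png",4,(150,160,345,300))
E
```

```text
(no output)
```

View pics/t1.png

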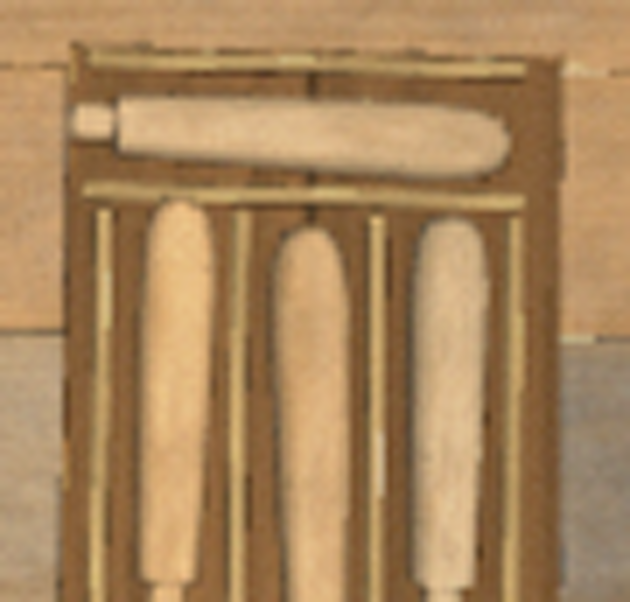

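View pics/t2.png

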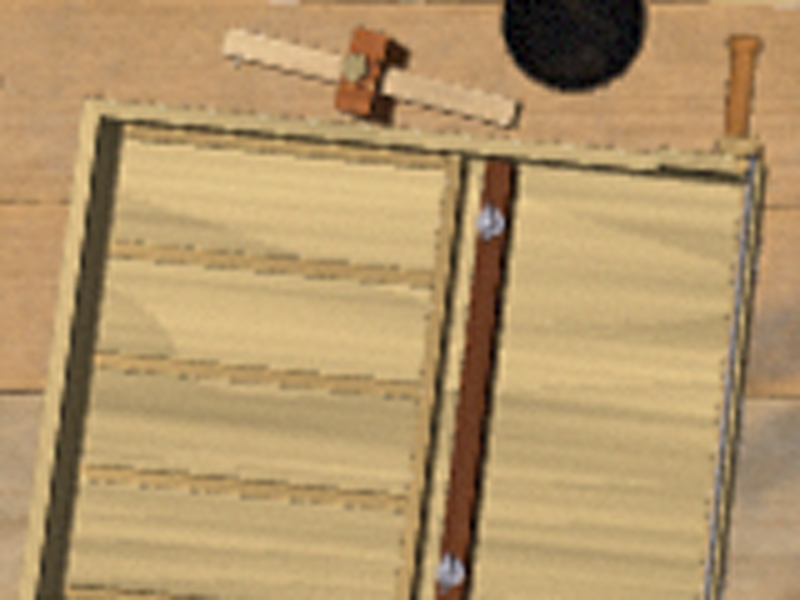

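View pics/s2.png

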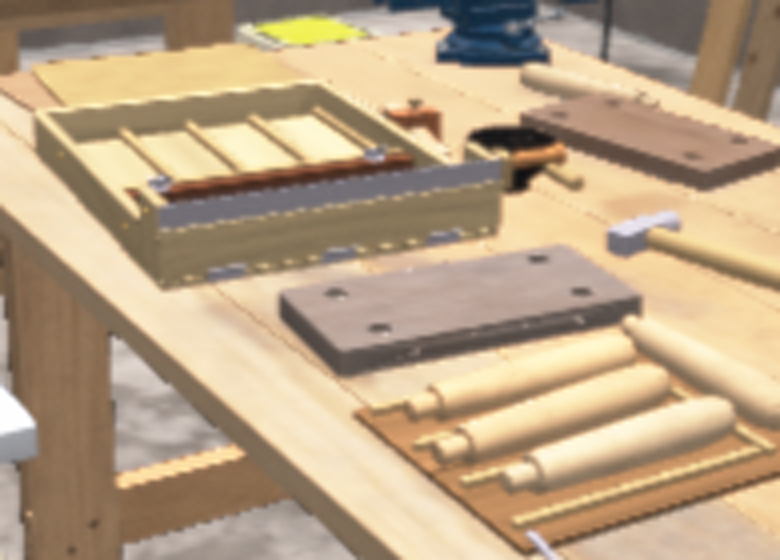

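```bash
python3 - <<'E'
from h import *
save("top","t3.png",5,(80,215,240,300))
save("top","t4.png",5,(240,180,400,290))
E
```

```text
(no output)
```

View pics/t3.png

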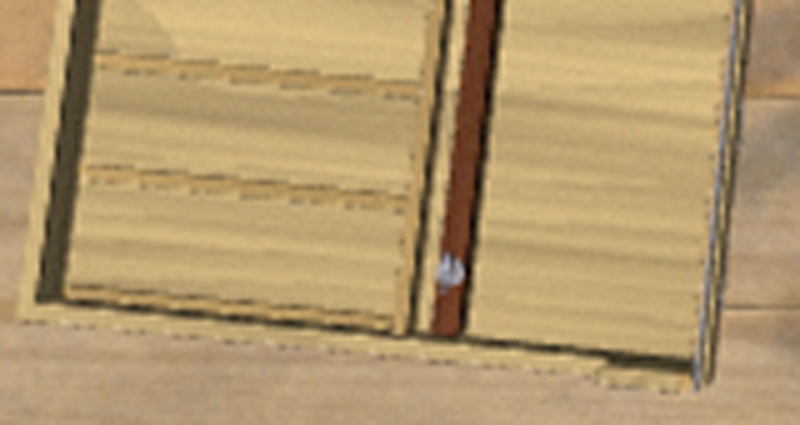

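View pics/t4.png

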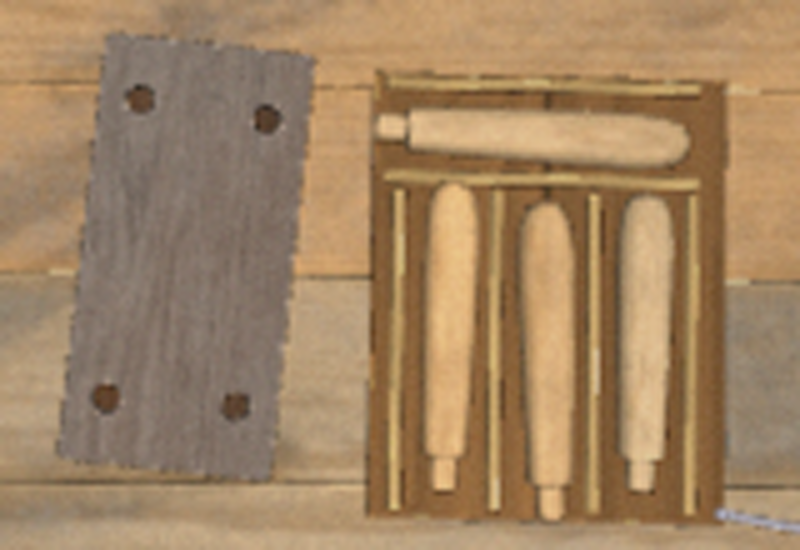

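```bash
cat > boxfit.py <<'E'
from h import *
from scipy.optimize import least_squares
f=r.grab_frame("top")
P=[((.171,.444,.05),(98,175)),((-.171,.444,.05),(84,278.6)),((-.171,.06,.082),(200,292.4)),((-.171,0,.082),(218.3,293)),
((.075-.005+.0045,.429,.021),(80+115/5,155+243/5)),((.171,.0,.082),(232.4,184.6))]
P=[P[i] for i in (0,1,2,3,5)]
def W(q,p): c,s=np.cos(q[2]),np.sin(q[2]); return np.array([q[0]+c*p[0]-s*p[1],q[1]+s*p[0]+c*p[1],p[2]])
def res(q): return np.concatenate([np.array(proj(f,W(q,p)))-u for p,u in P])
s=least_squares(res,[.45,0,0]); q=s.x
print("box",np.round(q,4),np.round(s.fun,1))
def inv(q,X): c,s=np.cos(q[2]),np.sin(q[2]); d=np.array(X[:2])-q[:2]; return np.array([c*d[0]+s*d[1],-s*d[0]+c*d[1]])
if __name__=="__main__":
    for u in [(173.2,282),(183.4,188)]: print("stop",inv(q,onz(f,*u,.037)))
    for x in(.1115,.0445,-.0305,-.1055): pass
    for n,u in [("div1",(103,203.5)),("div2",(99,227)),("div3",(97,249.5))]: print(n,inv(q,onz(f,*u,.021)))
    print("grip pred shut",proj(f,W(q,(.214,.012,.072))), "grip end", [inv(q,onz(f,80+a/5,155+b/5,.072)) for a,b in((743,38),(736,135))])
    T=lambda a,b:(240+a/5,180+b/5)
    pl=[onz(f,*T(*c),.026)for c in((110,35),(315,60),(270,480),(58,452))]
    print("plank",[np.round(inv(q,p),4) for p in pl],"ctr",inv(q,np.mean(pl,0)), np.mean(pl,0))
    bd=[onz(f,*T(*c),.007)for c in((378,70),(725,83),(720,523),(368,515))]
    print("board",np.mean(bd,0),[np.round(b[:2],3) for b in bd])
    for n,a,b in(("L1",(453,183),(443,490)),("L2",(546,203),(551,520)),("L3",(648,196),(640,492)),("L4",(690,140),(376,127))):
        A=onz(f,*T(*a),.026);B=onz(f,*T(*b),.026); print(n,np.round((A+B)[:2]/2,4),"len",np.linalg.norm(A-B),"ang",np.degrees(np.arctan2(*(A-B)[[1,0]])),"box",inv(q,(A+B)/2))
E
python3 boxfit.py
```

```text
box [ 0.4992  0.0121 -0.0901] [-0.4 -1.2 -0.2 -0.1  0.6 -0.7  1.3  0.6 -1.3  1.4]
stop [-0.15576527  0.15944352]
stop [0.15385963 0.16179339]
div1 [0.0769836  0.42652241]
div2 [-0.00219347  0.42959624]
div3 [-0.07677242  0.42649981]
grip pred shut (np.float64(229.17750392763554), np.float64(172.86100919439144)) grip end [array([0.24719704, 0.01743908]), array([0.18373413, 0.01517736])]
plank [array([ 0.1845, -0.0967]), array([ 0.1814, -0.2351]), array([-0.099 , -0.2315]), array([-0.0944, -0.0905])] ctr [ 0.04313296 -0.16345008] [ 0.52747321 -0.15453147  0.026     ]
board [ 0.50237099 -0.39759178  0.007     ] [array([ 0.655, -0.283]), array([ 0.648, -0.519]), array([ 0.352, -0.512]), array([ 0.355, -0.276])]
L1 [ 0.4757 -0.3272] len 0.20301329767579748 ang -1.9578993364210167 box [ 0.00706634 -0.340116  ]
L2 [ 0.4597 -0.3939] len 0.20914237695835994 ang 0.6192527618516995 box [-0.00277811 -0.40795475]
L3 [ 0.4718 -0.4575] len 0.19579462731359867 ang -2.045368223820889 box [ 0.01491359 -0.47019409]
L4 [ 0.6107 -0.3843] len 0.210326386255854 ang -91.84368736488109 box [ 0.14672856 -0.38484269]
```

```bash
cat > pl.py <<'E'
import sys
from h import *
# usage: pl.py x y z [az_deg] (box frame if first arg 'b'; az is relative to box x axis)
Q=np.array([0.4992,0.0121,-0.0901])
try: Q=np.load("Q.npy")
except Exception: pass
def toW(p): c,s=np.cos(Q[2]),np.sin(Q[2]); return np.array([Q[0]+c*p[0]-s*p[1],Q[1]+s*p[0]+c*p[1],p[2]])
def toB(X): c,s=np.cos(Q[2]),np.sin(Q[2]); d=np.array(X)-[Q[0],Q[1],0]; return np.array([c*d[0]+s*d[1],-s*d[0]+c*d[1],d[2]])
def tool():
    o=r.get_obs(); M=Ro.from_rotvec(o["orientation"]).as_matrix(); return o,M
if __name__=="__main__":
    a=sys.argv[1:]; o,M=tool(); az=np.degrees(np.arctan2(M[1,0],M[0,0])); p=o["tcp_pos"]
    print("t",round(o["clock"],2),"box",np.round(toB(p),4),"world",np.round(p,4),"az",round(az,1),"azbox",round(az-np.degrees(Q[2]),1),"tilt",np.round(M[:2,2],3),"F",np.round(o["contact_force"],1),"w",round(o["grip_width"],4),"j",np.round(o["joints"],2))
    if a:
        b=a[0]=='b'
        if a[0] in'bw': a=a[1:]
        v=[float(x) for x in a]; T=toW(v[:3]) if b else np.array(v[:3])
        taz=(v[3]+(np.degrees(Q[2]) if b else 0)) if len(v)>3 else az
        d=(az-taz+90)%180-90
        c,s=np.cos(np.radians(az-d)),np.sin(np.radians(az-d))
        D=T-p
        print("now axes cm",np.round(M.T@D*100,2),"turn",round(d,1),"after-turn axes cm",np.round([100*(c*D[0]+s*D[1]),100*(s*D[0]-c*D[1]),-100*D[2]],2))
E
python3 pl.py b .216 .055 .18 0
python3 - <<'E'
from h import *
from pl import toB
f=r.grab_frame("top"); print("bowl",toB(onz(f,194,158,.05)))
E
```

```text
t 0.45 box [-0.2616  0.576   0.2312] world [0.2904 0.6093 0.2312] az 64.5 azbox 69.7 tilt [-0. -0.] F [0.3 0.3 0.6] w 0.0854 j [-1.23  0.48  0.02  1.56 -0.01  1.11 -0.08]
now axes cm [-32.26  62.89   5.13] turn 69.7 after-turn axes cm [47.76 52.1   5.12]
bowl [0.25502148 0.13543585 0.05      ]
```

```bash
python3 -m pendant '0 0 0 7;0 0 0 7;0 0 0 7;0 0 0 7;0 0 0 7;0 0 0 7;0 0 0 7;0 0 0 7' 255 40; python3 -m pendant '0 0 0 7;0 0 0 7;2.5 2.5 0 0;2.5 2.5 0 0;2.5 2.5 0 0;2.5 2.5 0 0;2.5 2.5 0 0;2.5 2.5 0 0'; python3 pl.py b .216 .055 .18 0
```

```text
clock: 1.17
tcp_pos: [0.2907, 0.6092, 0.2316]
orientation: [-3.134, -0.197, 0.001]
contact_force: [0.0, 0.8, 0.1]
grip_width: 0.0
clock: 1.83
tcp_pos: [0.4145, 0.4465, 0.2298]
orientation: [-3.131, 0.174, 0.007]
contact_force: [1.3, 0.5, 0.1]
grip_width: -0.0
t 1.83 box [-0.1234  0.4251  0.2298] world [0.4145 0.4465 0.2298] az -6.4 azbox -1.2 tilt [-0.004  0.006] F [1.3 0.5 0.1] w -0.0 j [-1.18  0.38  0.34  1.74 -0.15  1.04 -0.9 ]
now axes cm [34.74 36.31  4.6 ] turn -1.2 after-turn axes cm [33.94 37.01  4.98]
```

```bash
python3 -m pendant '2.9 2.9 0 0;2.9 2.9 0 0;2.9 2.9 0 0;2.9 2.9 0 0;2.9 2.9 0 0;2.9 2.9 0 0;2.9 2.9 0 0;2.9 2.9 0 0'>/dev/null; python3 -m pendant '2.5 2.5 0 -1.2;2.5 2.5 0 0;2.5 2.5 0 0;2.5 2.5 0 0'; python3 pl.py b .216 .055 .12 0
```

```text
clock: 2.83
tcp_pos: [0.7173, 0.0696, 0.2285]
orientation: [-3.127, 0.132, 0.002]
contact_force: [1.0, 0.1, 1.0]
grip_width: -0.0003
t 2.83 box [0.212  0.0769 0.2285] world [0.7173 0.0696 0.2285] az -4.8 azbox 0.3 tilt [-0.001  0.012] F [1.  0.1 1. ] w -0.0003 j [-0.45  0.59  0.43  1.46 -0.27  1.16 -0.06]
now axes cm [ 0.4   2.31 10.82] turn 0.3 after-turn axes cm [ 0.4   2.19 10.85]
```

```bash
python3 -m pendant '0.3 2.2 3 0;0 0 3 0;0 0 3 0;0 0 3 0;0 0 3 0;0 0 0 0'; python3 pl.py b .216 .05 .067 0; python3 - <<'E'
from h import *
save("top","t5.png",5,(170,140,250,200))
save("wrist","w5.png")
E
```

```text
clock: 3.33
tcp_pos: [0.7274, 0.032, 0.0761]
orientation: [-3.132, 0.156, -0.018]
contact_force: [-1.5, -0.1, -0.4]
grip_width: 0.0
t 3.33 box [0.2255 0.0403 0.0761] world [0.7274 0.032  0.0761] az -5.7 azbox -0.6 tilt [0.012 0.005] F [-1.5 -0.1 -0.4] w 0.0 j [-0.37  0.74  0.38  1.56 -0.33  0.89  0.02]
now axes cm [-0.97 -0.95  0.91] turn -0.6 after-turn axes cm [-0.95 -0.97  0.91]
```

View pics/w5.png

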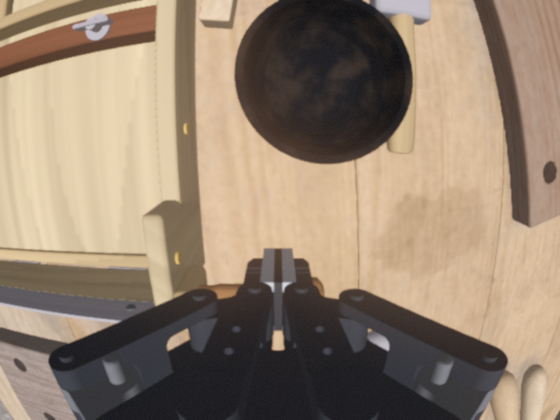

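```bash
python3 -m pendant '-0.8 0 1.0 0;0 1 0 0;0 1 0 0;0 1 0 0;0 1 0.2 0;0 1 0.3 0;0 1 0.4 0;0 1 0.4 0'; python3 pl.py; python3 - <<'E'
from h import *
save("top","t6.png",5,(170,140,250,200))
save("wrist","w6.png");save("side","s6.png",4,(150,160,345,300))
E
```

```text
clock: 4.1
tcp_pos: [0.7269, -0.0412, 0.0741]
orientation: [-3.127, 0.15, -0.068]
contact_force: [0.1, -0.3, 0.3]
grip_width: 0.0001
t 4.1 box [ 0.2316 -0.0326  0.0741] world [ 0.7269 -0.0412  0.0741] az -5.5 azbox -0.3 tilt [0.044 0.008] F [ 0.1 -0.3  0.3] w 0.0001 j [-0.27  0.73  0.37  1.59 -0.34  0.85  0.14]
```

View pics/s6.png

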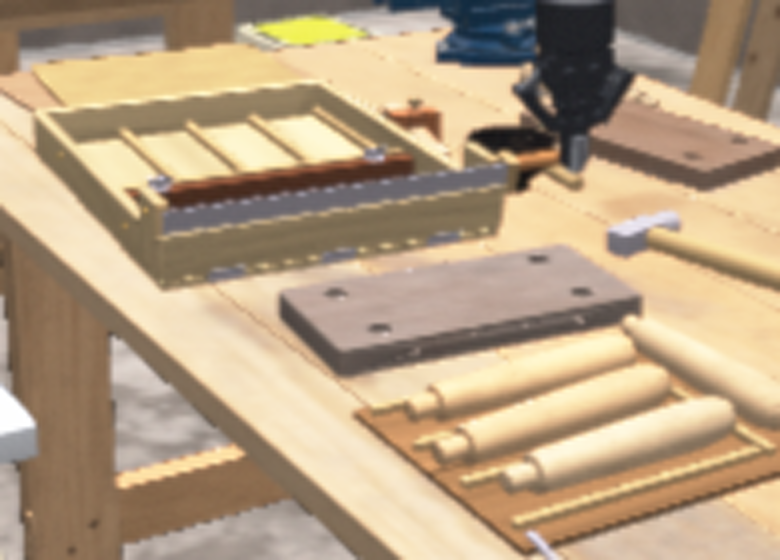

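```bash
python3 -m pendant '0 0 0 0;0 0 0 0';python3 pl.py;  python3 - <<'E'
from h import *
save("wrist","w7.png");save("side","s7.png",6,(240,160,340,230))
E
```

```text
clock: 4.42
tcp_pos: [0.726, -0.0403, 0.0726]
orientation: [-3.126, 0.152, -0.063]
contact_force: [-0.3, 0.5, -0.2]
grip_width: 0.0001
t 4.42 box [ 0.2306 -0.0317  0.0726] world [ 0.726  -0.0403  0.0726] az -5.6 azbox -0.4 tilt [0.041 0.009] F [-0.3  0.5 -0.2] w 0.0001 j [-0.27  0.73  0.37  1.59 -0.34  0.85  0.13]
```

View pics/w7.png

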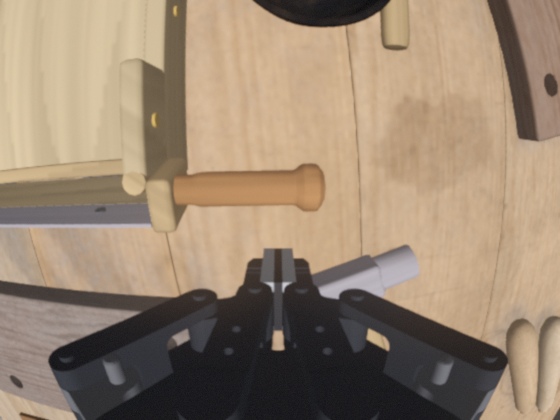

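View pics/s7.png

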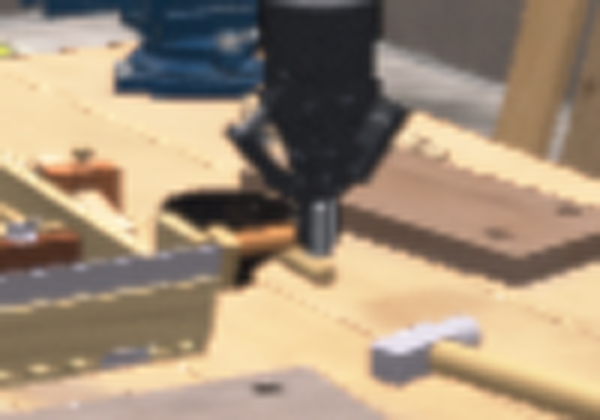

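```bash
python3 -m pendant '0 0 -2 0;0 -2 -1 0;0 -2 0 0;0 -2 0 0;0 -2 0 0;0 0 0 0';python3 pl.py b .215 .05 .055 0
```

```text
clock: 5.02
tcp_pos: [0.7328, 0.0455, 0.1051]
orientation: [-3.125, 0.148, -0.063]
contact_force: [0.4, 1.9, -0.0]
grip_width: 0.0
t 5.02 box [0.2296 0.0543 0.1051] world [0.7328 0.0455 0.1051] az -5.4 azbox -0.3 tilt [0.041 0.011] F [ 0.4  1.9 -0. ] w 0.0 j [-0.39  0.7   0.39  1.55 -0.32  0.91  0.  ]
now axes cm [-1.66  0.51  4.94] turn -0.3 after-turn axes cm [-1.46  0.43  5.01]
```

```bash
python3 -m pendant '-1 0.3 1.5 0;-0.6 0 1.5 0;0 0 1.2 0;0 0 0.8 0;0 0 0 0';python3 pl.py b .215 .05 .055 0
```

```text
clock: 5.43
tcp_pos: [0.72, 0.0499, 0.0537]
orientation: [-3.123, 0.135, -0.068]
contact_force: [0.1, -0.0, -0.0]
grip_width: -0.0002
t 5.43 box [0.2165 0.0575 0.0537] world [0.72   0.0499 0.0537] az -5.0 azbox 0.2 tilt [0.044 0.013] F [ 0.1 -0.  -0. ] w -0.0002 j [-0.39  0.74  0.36  1.61 -0.34  0.8   0.03]
now axes cm [-0.14  0.75 -0.14] turn 0.2 after-turn axes cm [-0.15  0.75 -0.13]
```

```bash
python3 -m pendant '0 0.8 0 0;0 0.8 0 0;0 0.8 0 0;0 0.8 0 0;0 0.8 0 0;0 0.8 0 0;0 0 0 0';python3 pl.py; python3 - <<'E'
from h import *
save("wrist","w8.png");save("side","s8.png",4,(150,160,345,300))
E
```

```text
clock: 6.02
tcp_pos: [0.7173, -0.0055, 0.0549]
orientation: [-3.124, 0.139, -0.073]
contact_force: [0.6, -0.8, 0.8]
grip_width: -0.0
t 6.02 box [0.2188 0.0021 0.0549] world [ 0.7173 -0.0055  0.0549] az -5.1 azbox 0.1 tilt [0.047 0.012] F [ 0.6 -0.8  0.8] w -0.0 j [-0.31  0.73  0.35  1.63 -0.34  0.8   0.1 ]
```

View pics/s8.png

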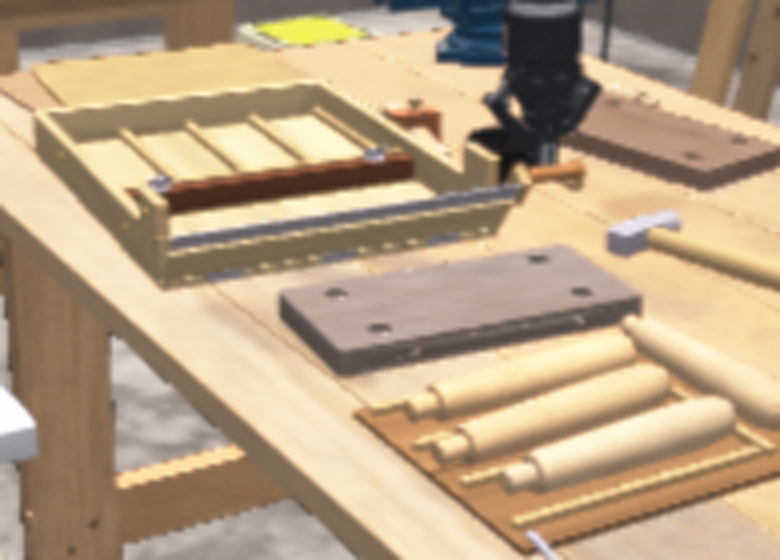

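Flap is swinging out (edge around (345,210) of the crop). Continue a bit.

```bash
python3 -m pendant '0 0.8 0.3 0;0 0.8 0.3 0;0 0.8 0.3 0;0 0 0 0;0 0 0 0;0 0 0 0;0 0 0 0';python3 pl.py; python3 - <<'E'
from h import *
save("side","s9.png",4,(150,160,345,300))
E
```

```text
clock: 6.7
tcp_pos: [0.7158, -0.0281, 0.0438]
orientation: [-3.122, 0.134, -0.072]
contact_force: [0.2, -0.8, -0.2]
grip_width: 0.0002
t 6.7 box [ 0.2193 -0.0205  0.0438] world [ 0.7158 -0.0281  0.0438] az -4.9 azbox 0.2 tilt [0.047 0.014] F [ 0.2 -0.8 -0.2] w 0.0002 j [-0.27  0.74  0.34  1.63 -0.35  0.78  0.14]
```

View pics/s9.png

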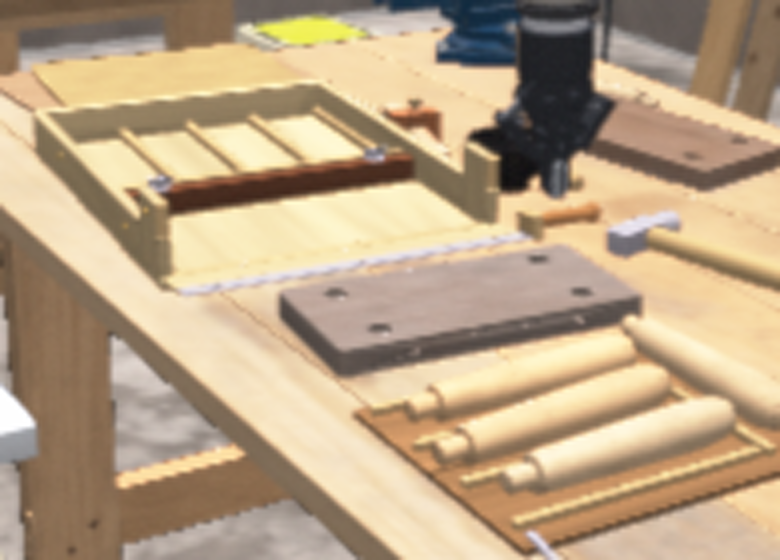

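```bash
python3 -m pendant '0 0 -3 0;0 0 -3 0;0 1.5 -1 0;0 1.5 0 0;0 1.5 0 7;0 0 0 7;0 0 0 7;0 0 0 7' 0; python3 -m pendant '0 0 0 7;0 0 0 7;0 0 0 7;0 0 0 7;0 0 0 7;0 0 0 7;0 0 0 7;0 0 0 7';python3 pl.py b .222 -.163 .1 90
```

```text
clock: 7.42
tcp_pos: [0.7068, -0.0813, 0.1128]
orientation: [-2.987, 0.89, -0.062]
contact_force: [-0.0, 0.3, -0.9]
grip_width: 0.0853
clock: 8.08
tcp_pos: [0.7007, -0.0962, 0.1038]
orientation: [-2.192, 2.208, -0.035]
contact_force: [0.4, 0.3, -0.9]
grip_width: 0.0856
t 8.08 box [ 0.2105 -0.0897  0.1038] world [ 0.7007 -0.0962  0.1038] az -90.4 azbox -85.3 tilt [0.037 0.005] F [ 0.4  0.3 -0.9] w 0.0856 j [-0.43  0.76  0.75  1.64 -0.63  0.95 -1.03]
now axes cm [ 7.4  -0.53  0.36] turn 4.7 after-turn axes cm [ 7.33 -1.15  0.38]
```

```bash
python3 -m pendant '1.8 -0.3 0 4.7;1.8 -0.3 0 0;1.8 -0.3 0 0;1.8 -0.3 0 0;0 0 2 0;0 0 2 0;0 0 2 0;0 0 0 0';python3 pl.py b .222 -.163 0 90
```

```text
clock: 8.75
tcp_pos: [0.7034, -0.1844, 0.0331]
orientation: [-2.085, 2.323, -0.034]
contact_force: [-1.0, 0.4, -1.3]
grip_width: 0.0856
t 8.75 box [ 0.2211 -0.1774  0.0331] world [ 0.7034 -0.1844  0.0331] az -96.2 azbox -91.0 tilt [ 0.03  -0.003] F [-1.   0.4 -1.3] w 0.0856 j [-0.27  0.88  0.71  1.61 -0.7   0.89 -0.98]
now axes cm [-1.43  0.03  3.31] turn -1.0 after-turn axes cm [-1.44 -0.09  3.31]
```

```bash
python3 -m pendant '-0.7 0 1 -1;-0.7 0 1 0;0 0 0.8 0;0 0 0.3 0;0 0 0 0';python3 pl.py b .154 -.163 0.002 90;python3 - <<'E'
from h import *
save("wrist","w10.png");save("side","s10.png",4,(200,180,345,280))
E
```

```text
clock: 9.17
tcp_pos: [0.7049, -0.1716, -0.001]
orientation: [-2.107, 2.306, -0.035]
contact_force: [-0.5, 0.3, -0.2]
grip_width: 0.0856
t 9.17 box [ 0.2214 -0.1644 -0.001 ] world [ 0.7049 -0.1716 -0.001 ] az -95.2 azbox -90.0 tilt [ 0.028 -0.004] F [-0.5  0.3 -0.2] w 0.0856 j [-0.27  0.92  0.67  1.62 -0.73  0.84 -0.96]
now axes cm [-0.14  6.73 -0.5 ] turn -0.0 after-turn axes cm [-0.14  6.74 -0.3 ]
```

View pics/s10.png

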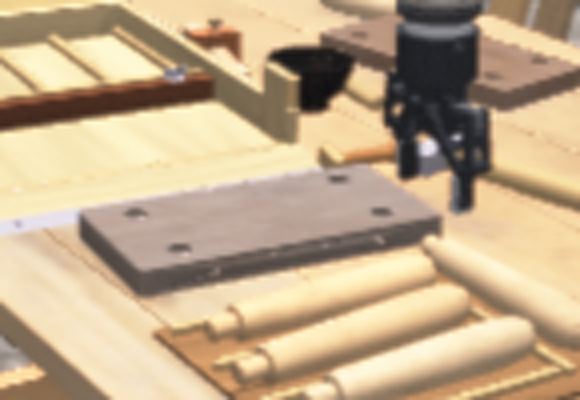

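View pics/w10.png

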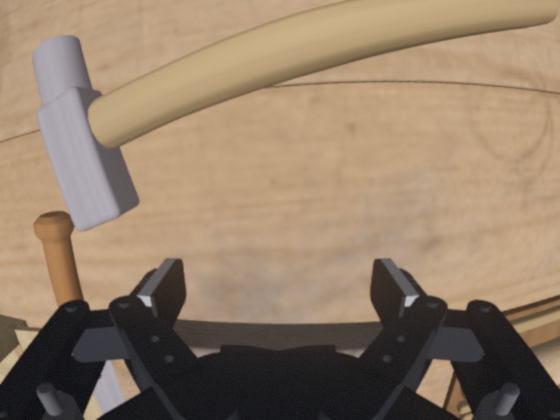

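```bash
python3 -m pendant '0 0.8 0 0;0 0.8 0 0;0 0.8 0 0;0 0.8 0 0;0 0.7 0 0;0 0.6 0 0;0 0.5 0 0';python3 pl.py b .154 -.163 0.002 90
```

```text
clock: 9.85
tcp_pos: [0.6548, -0.1678, 0.0018]
orientation: [-2.103, 2.301, -0.049]
contact_force: [2.3, 0.4, -1.8]
grip_width: 0.0854
t 9.85 box [ 0.1712 -0.1651  0.0018] world [ 0.6548 -0.1678  0.0018] az -95.2 azbox -90.0 tilt [ 0.039 -0.007] F [ 2.3  0.4 -1.8] w 0.0854 j [-0.29  0.85  0.67  1.76 -0.74  0.76 -0.91]
now axes cm [-0.21  1.71 -0.09] turn 0.0 after-turn axes cm [-0.21  1.72 -0.02]
```

```bash
python3 -m pendant '0 0.5 0 0;0 0.5 0 0;0 0.4 0 0;0 0.3 0 0;0 0 0 0';python3 pl.py b .154 -.163 0.002 90; python3 -m pendant '0 -0.8 0 0;0 -1 0 0;0 -1 -2 0;0 -1 -3 0;0 0 -3 0;0 0 -3 0'; cat > plank.py <<'E'
from h import *
from pl import *
f=r.grab_frame("top"); im=f["color"]; hsv=cv2.cvtColor(im,cv2.COLOR_RGB2HSV)
z=float(sys.argv[1]) if len(sys.argv)>1 else .026
np.save("top.npy",im)
m=((hsv[:,:,1]<75)&(hsv[:,:,2]>60)&(hsv[:,:,2]<150)).astype(np.uint8); m[:, :150]=0; m[:,315:]=0; m[:175]=0; m[300:]=0
m=cv2.morphologyEx(m,cv2.MORPH_OPEN,np.ones((3,3)))
n,l,s,c=cv2.connectedComponentsWithStats(m); k=1+np.argmax(s[1:,4]); cs,_=cv2.findContours((l==k).astype(np.uint8),0,2)
c=max(cs,key=cv2.contourArea); h=cv2.convexHull(c)[:,0].astype(float)
w=np.array([toB(onz(f,*p,z))[:2] for p in h]); R=cv2.minAreaRect((w*1000).astype(np.float32)); print("area",s[k],"rect box mm",R, np.round(cv2.boxPoints(R),1).tolist())
cv2.imwrite("pics/pk.png",cv2.resize(np.where((l==k)[:,:,None],[0,0,255],im[:,:,::-1])[170:300,80:320].astype(np.uint8),None,fx=3,fy=3))
E
python3 plank.py
```

```text
clock: 10.27
tcp_pos: [0.6361, -0.1662, 0.0018]
orientation: [-2.101, 2.3, -0.051]
contact_force: [0.3, -0.0, -0.9]
grip_width: 0.0853
t 10.27 box [ 0.1523 -0.1652  0.0018] world [ 0.6361 -0.1662  0.0018] az -95.2 azbox -90.0 tilt [ 0.041 -0.007] F [ 0.3 -0.  -0.9] w 0.0853 j [-0.29  0.82  0.66  1.81 -0.74  0.73 -0.89]
now axes cm [-0.22 -0.17 -0.01] turn -0.0 after-turn axes cm [-0.22 -0.17 -0.02]
clock: 10.77
tcp_pos: [0.6674, -0.1676, 0.1083]
orientation: [-2.111, 2.311, -0.026]
contact_force: [0.2, -0.3, 0.1]
grip_width: 0.0851
area [ 188  175  113  115 7782] rect box mm ((42.78706359863281, -52.70381164550781), (378.0292053222656, 359.3226013183594), 0.3799413740634918) [[-147.39999389648438, 125.69999694824219], [-145.0, -233.60000610351562], [233.0, -231.10000610351562], [230.60000610351562, 128.1999969482422]]
```

View pics/pk.png

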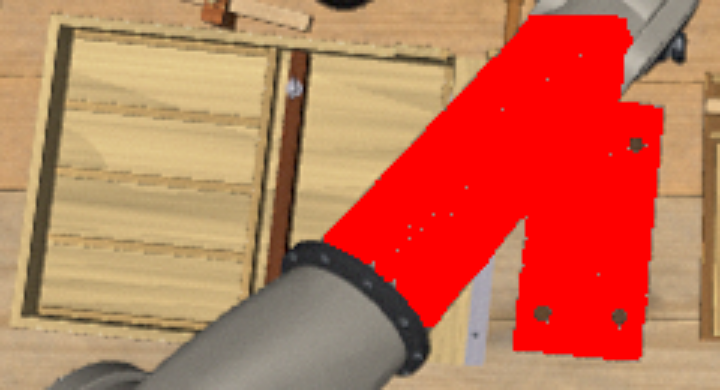

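```bash
python3 -m pendant '0 0 0 -7;0 0 0 -7;0 0 0 -7;0 0 0 -7;0 0 0 -7;0 0 0 -7;0 0 0 -7;0 0 0 -7'>/dev/null; python3 -m pendant '0 0 0 -7;0 0 0 -7;0 0 0 -7;0 0 0 -7;0 0 0 -6';python3 pl.py b 0 -.257 .1 0
```

```text
clock: 11.9
tcp_pos: [0.6804, -0.1734, 0.1185]
orientation: [3.126, -0.079, 0.046]
contact_force: [-0.3, 0.1, -0.1]
grip_width: 0.0855
t 11.9 box [ 0.1971 -0.1685  0.1185] world [ 0.6804 -0.1734  0.1185] az -2.9 azbox 2.3 tilt [ 0.029 -0.015] F [-0.3  0.1 -0.1] w 0.0855 j [-0.1   0.64  0.39  1.63 -0.28  0.9   0.33]
now axes cm [-20.1    8.05   1.36] turn 2.3 after-turn axes cm [-19.71   8.85   1.85]
```

```bash
python3 -m pendant '-2.5 1.1 0 2;-2.5 1.1 0 0;-2.5 1.1 0 0;-2.5 1.1 0 0;-2.5 1.1 0 0;-2.5 1.1 0 0;-2.5 1.1 0 0;0 0 0 0'>/dev/null; python3 pl.py b 0 -.257 .06 0
```

```text
t 12.57 box [ 0.0211 -0.2529  0.1121] world [ 0.4974 -0.2417  0.1121] az -4.6 azbox 0.5 tilt [ 0.026 -0.017] F [-0.9  0.2 -0.4] w 0.0852 j [ 0.01  0.44  0.41  2.   -0.25  0.72  0.49]
now axes cm [-2.25  0.31  5.16] turn 0.5 after-turn axes cm [-2.11  0.41  5.21]
```

```bash
python3 -m pendant '-2.1 0.5 2 0.5;0 0 2 0;0 0 2 0;0 0 2 0;0 0 1.5 0;0 0 0 0'>/dev/null; python3 pl.py b 0 -.257 0.002 0;python3 - <<'E'
from h import *
save("wrist","w11.png");save("top","t11.png",1);save("side","s11.png",4,(200,180,345,280))
E
```

```text
t 13.07 box [ 0.0065 -0.2645  0.0151] world [ 0.4819 -0.252   0.0151] az -5.6 azbox -0.4 tilt [ 0.03 -0.02] F [0.  0.5 0.8] w 0.0854 j [ 0.11  0.58  0.32  2.06 -0.35  0.51  0.59]
now axes cm [-0.7  -0.77  1.27] turn -0.4 after-turn axes cm [-0.65 -0.75  1.31]
```

View pics/w11.png

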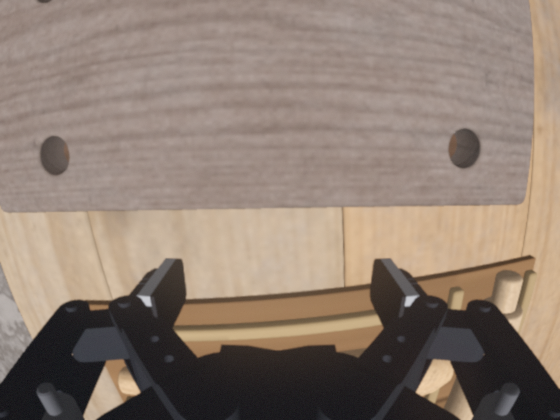

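View pics/s11.png

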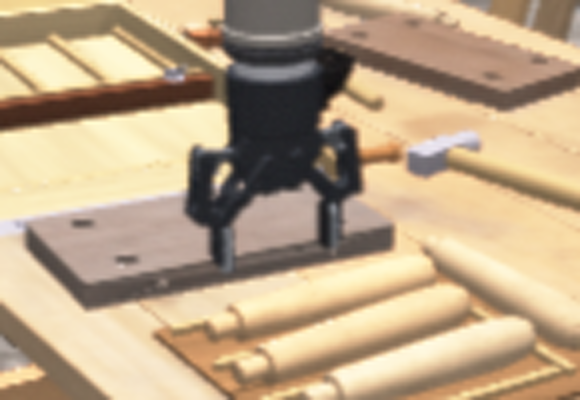

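```bash
python3 -m pendant '-0.6 -0.8 0.5 -0.4;0 0 0.5 0;0 0 0.3 0;0 -0.5 0 0;0 -0.6 0 0;0 -0.6 0 0;0 -0.6 0 0;0 -0.6 0 0'; python3 pl.py b 0 -.257 0.002 0
```

```text
clock: 13.88
tcp_pos: [0.484, -0.2157, 0.007]
orientation: [3.113, -0.143, 0.066]
contact_force: [0.2, -2.9, -0.5]
grip_width: 0.0857
t 13.88 box [ 0.0054 -0.2283  0.007 ] world [ 0.484  -0.2157  0.007 ] az -5.2 azbox -0.1 tilt [ 0.041 -0.026] F [ 0.2 -2.9 -0.5] w 0.0857 j [ 0.04  0.58  0.32  2.11 -0.36  0.46  0.54]
now axes cm [-0.56  2.86  0.54] turn -0.1 after-turn axes cm [-0.54  2.87  0.5 ]
```

```bash
python3 -m pendant '0 -0.5 0.4 0;0 -0.5 0.3 0;0 -0.5 0.1 0;0 -0.5 0 0;0 -0.5 0 0;0 -0.5 0 0;0 0 0 0'; python3 pl.py b 0 -.257 0.002 0
```

```text
clock: 14.47
tcp_pos: [0.4899, -0.1903, 0.0004]
orientation: [3.102, -0.146, 0.08]
contact_force: [0.4, -0.4, 0.7]
grip_width: 0.0852
t 14.47 box [ 0.009  -0.2024  0.0004] world [ 4.899e-01 -1.903e-01  4.000e-04] az -5.3 azbox -0.2 tilt [ 0.05  -0.038] F [ 0.4 -0.4  0.7] w 0.0852 j [-0.02  0.58  0.32  2.13 -0.37  0.42  0.49]
now axes cm [-0.87  5.47 -0.03] turn -0.2 after-turn axes cm [-0.9   5.46 -0.16]
```

```bash
python3 - <<'E'
from h import *
save("wrist","w12.png");save("side","s12.png",4,(200,170,345,270))
E
```

```text
(no output)
```

View pics/w12.png

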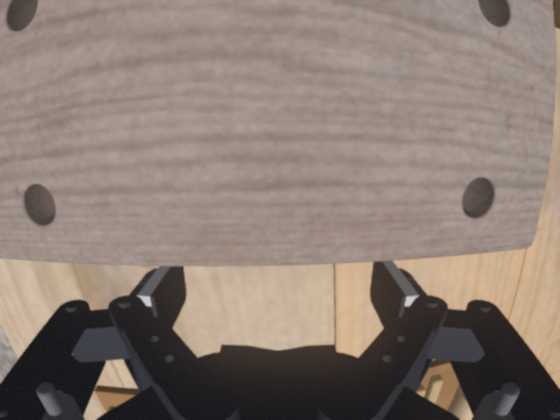

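View pics/s12.png

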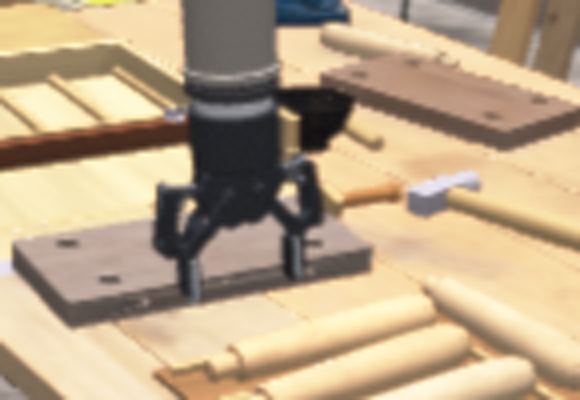

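```bash
python3 -m pendant '-0.5 0.5 -0.4 0;-0.5 0 0 0;0 -0.5 0 0;0 -0.5 0 0;0 -0.5 0 0;0 -0.5 0 0;0 -0.5 0 0;0 -0.5 0 0'; python3 pl.py b 0 -.257 0.002 0
```

```text
clock: 15.23
tcp_pos: [0.481, -0.1662, 0.0038]
orientation: [3.098, -0.152, 0.083]
contact_force: [-1.0, -5.1, 2.5]
grip_width: 0.0849
t 15.23 box [-0.0021 -0.1792  0.0038] world [ 0.481  -0.1662  0.0038] az -5.6 azbox -0.4 tilt [ 0.051 -0.042] F [-1.  -5.1  2.5] w 0.0849 j [-0.08  0.56  0.33  2.17 -0.37  0.4   0.45]
now axes cm [0.25 7.76 0.48] turn -0.4 after-turn axes cm [0.21 7.78 0.18]
```

```bash
python3 -m pendant '0 -0.5 0 -0.4;0 -0.5 0 0;0 -0.5 0 0;0 -0.5 0 0;0 -0.5 0 0;0 -0.5 0 0;0 -0.5 0 0;0 -0.5 0 0'; python3 pl.py b 0 -.257 0.003 0
```

```text
clock: 15.9
tcp_pos: [0.4865, -0.1286, 0.0038]
orientation: [3.089, -0.145, 0.09]
contact_force: [-0.2, -5.5, 3.1]
grip_width: 0.0858
t 15.9 box [-0.     -0.1412  0.0038] world [ 0.4865 -0.1286  0.0038] az -5.3 azbox -0.1 tilt [ 0.056 -0.05 ] F [-0.2 -5.5  3.1] w 0.0858 j [-0.18  0.56  0.35  2.18 -0.38  0.39  0.37]
now axes cm [ 0.02 11.56  0.6 ] turn -0.1 after-turn axes cm [ 0.   11.58  0.08]
```

```bash
python3 - <<'E'
from h import *
save("wrist","w13.png");save("side","s13.png",4,(180,170,325,270))
E
```

```text
(no output)
```

View pics/w13.png

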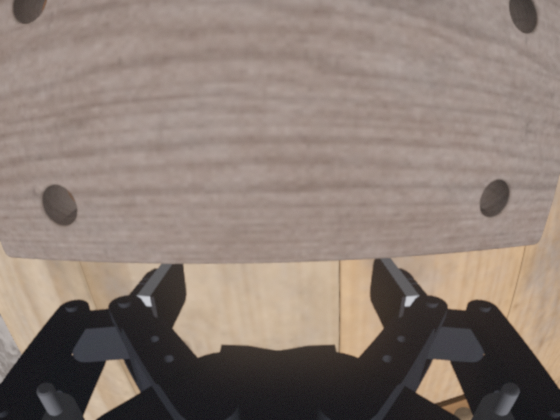

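View pics/s13.png

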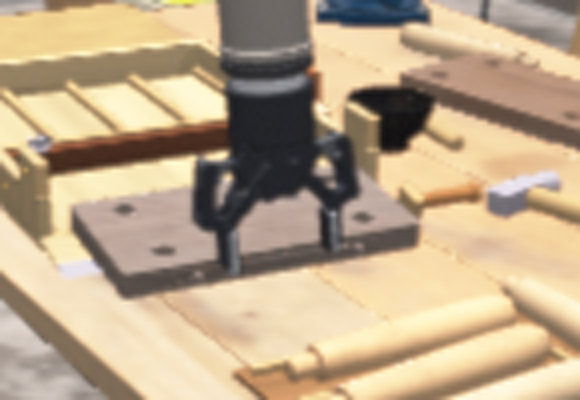

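```bash
python3 -m pendant '0 -0.5 0 -0.2;0 -0.5 0 0;0 -0.5 0 0;0 -0.5 0 0;0 -0.5 0 0;0 -0.5 0 0;0 -0.5 0 0;0 -0.5 0 0'; python3 pl.py b 0 -.257 0.003 0;  python3 -m pendant '0 -0.5 0 0;0 -0.5 0 0;0 -0.5 0 0;0 -0.5 -0.1 0'; python3 pl.py b 0 -.257 0.003 0
python3 - <<'E'
from h import *
save("wrist","w14.png");save("side","s14.png",4,(180,170,325,270))
E
```

```text
clock: 16.67
tcp_pos: [0.4909, -0.0933, 0.0035]
orientation: [3.082, -0.149, 0.095]
contact_force: [-0.9, -7.8, 4.6]
grip_width: 0.086
t 16.67 box [ 0.0013 -0.1057  0.0035] world [ 0.4909 -0.0933  0.0035] az -5.4 azbox -0.3 tilt [ 0.059 -0.057] F [-0.9 -7.8  4.6] w 0.086 j [-0.28  0.56  0.37  2.19 -0.38  0.38  0.29]
now axes cm [-0.06 15.11  0.83] turn -0.3 after-turn axes cm [-0.13 15.13  0.05]
clock: 17.0
tcp_pos: [0.4926, -0.0767, 0.0043]
orientation: [3.077, -0.153, 0.096]
contact_force: [0.1, -5.4, -0.4]
grip_width: 0.0855
t 17.0 box [ 0.0014 -0.0891  0.0043] world [ 0.4926 -0.0767  0.0043] az -5.6 azbox -0.4 tilt [ 0.059 -0.062] F [ 0.1 -5.4 -0.4] w 0.0855 j [-0.33  0.56  0.39  2.2  -0.38  0.38  0.26]
now axes cm [-0.03 16.76  1.06] turn -0.4 after-turn axes cm [-0.14 16.79  0.13]
```

View pics/w14.png

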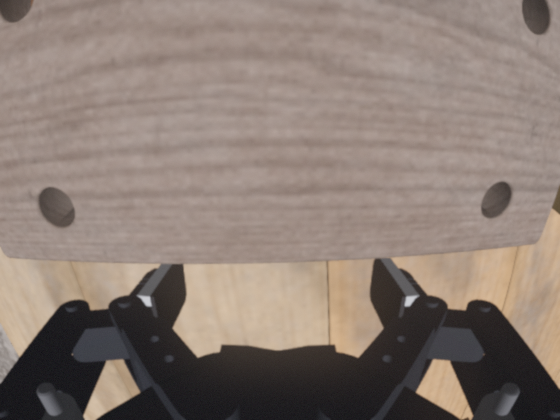

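View pics/s14.png

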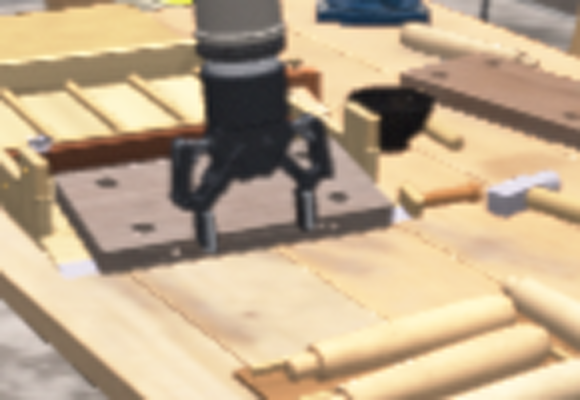

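```bash
python3 -m pendant '0 -0.5 -0.1 -0.3;0 -0.5 -0.1 0;0 -0.5 -0.1 0;0 -0.5 -0.1 0;0 -0.5 -0.1 0;0 -0.5 -0.1 0;0 -0.5 -0.1 0;0 -0.5 -0.1 0'; python3 pl.py b 0 -.01 0.018 0
python3 - <<'E'
from h import *
save("wrist","w15.png");save("side","s15.png",4,(180,170,325,270))
E
```

```text
clock: 17.77
tcp_pos: [0.4943, -0.045, 0.0106]
orientation: [3.068, -0.163, 0.096]
contact_force: [-1.3, -9.8, 7.2]
grip_width: 0.0855
t 17.77 box [ 0.0003 -0.0574  0.0106] world [ 0.4943 -0.045   0.0106] az -5.9 azbox -0.8 tilt [ 0.059 -0.071] F [-1.3 -9.8  7.2] w 0.0855 j [-0.43  0.55  0.43  2.2  -0.38  0.4   0.17]
now axes cm [-0.04 -4.68 -1.05] turn -0.8 after-turn axes cm [-0.03 -4.74 -0.74]
```

View pics/s15.png

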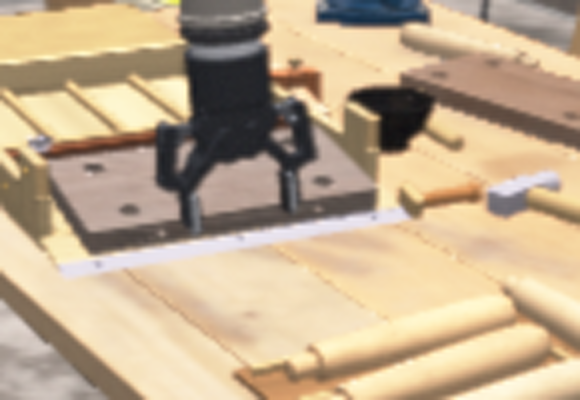

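```bash
python3 -m pendant '0 -0.5 -0.1 -0.8;0 -0.5 -0.12 0;0 -0.5 -0.12 0;0 -0.5 -0.12 0;0 -0.5 -0.12 0;0 -0.5 -0.12 0;0 -0.5 -0.12 0'; python3 pl.py b 0 -.01 0.018 0
python3 - <<'E'
from h import *
save("wrist","w16.png");save("side","s16.png",4,(180,170,325,270))
E
```

```text
clock: 18.45
tcp_pos: [0.496, -0.0183, 0.018]
orientation: [3.06, -0.162, 0.096]
contact_force: [-0.3, -2.8, -1.1]
grip_width: 0.0852
t 18.45 box [-0.0004 -0.0306  0.018 ] world [ 0.496  -0.0183  0.018 ] az -5.9 azbox -0.8 tilt [ 0.059 -0.079] F [-0.3 -2.8 -1.1] w 0.0852 j [-0.52  0.54  0.46  2.2  -0.37  0.42  0.11]
now axes cm [ 0.02 -2.05 -0.15] turn -0.8 after-turn axes cm [ 0.04 -2.06  0.  ]
```

View pics/s16.png

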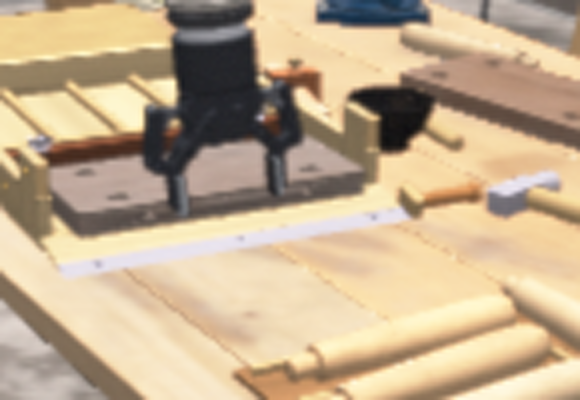

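View pics/w16.png

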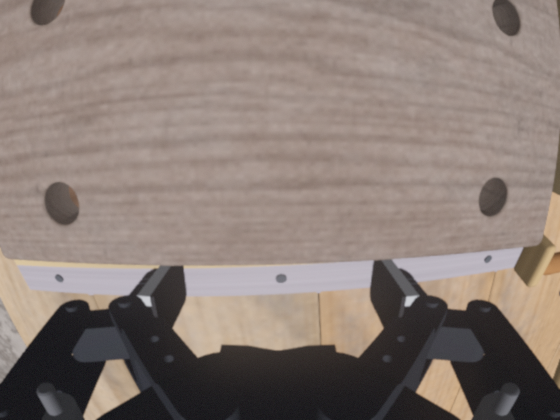

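```bash
python3 -m pendant '0 -0.5 -0.1 -1.5;0 -0.5 -0.1 0;0 -0.5 -0.05 0;0 -0.4 -0.05 0;0 -0.4 -0.05 0;0 -0.4 -0.05 0'; python3 pl.py b 0 0.007 0.018 0
python3 - <<'E'
from h import *
save("wrist","w17.png");save("side","s17.png",4,(180,170,325,270))
E
```

```text
clock: 19.05
tcp_pos: [0.4977, 0.0125, 0.0196]
orientation: [3.062, -0.113, 0.093]
contact_force: [0.0, -2.7, -1.9]
grip_width: 0.0856
t 19.05 box [-0.0015  0.0003  0.0196] world [0.4977 0.0125 0.0196] az -4.1 azbox 1.1 tilt [ 0.058 -0.078] F [ 0.  -2.7 -1.9] w 0.0856 j [-0.58  0.55  0.47  2.19 -0.36  0.44  0.07]
now axes cm [ 0.15 -0.68  0.12] turn 1.1 after-turn axes cm [ 0.15 -0.67  0.16]
```

View pics/s17.png

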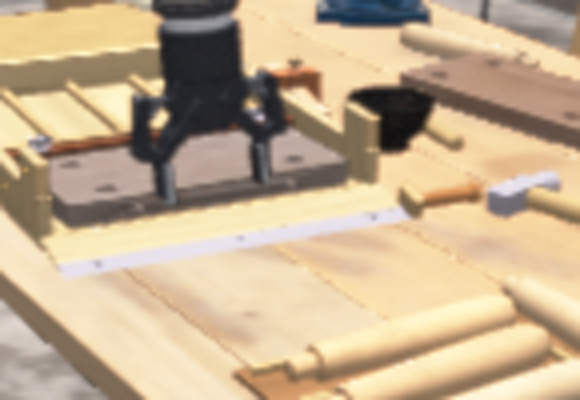

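View pics/w17.png

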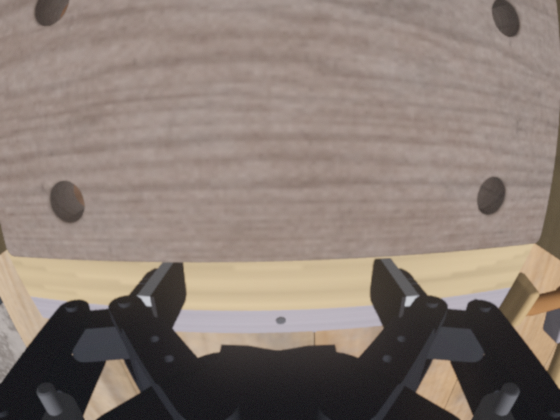

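```bash
for i in 1; do python3 -m pendant '0 -0.3 0 0.6;0 -0.25 0 0'|sed -n '2p;4p'; python3 -m pendant '0 -0.25 0 0'|sed -n '2p;4p'; python3 -m pendant '0 -0.25 0 0'|sed -n '2p;4p'; done; python3 pl.py b 0 0.007 0.018 0
python3 - <<'E'
from h import *
save("wrist","w18.png");save("side","s18.png",4,(180,170,325,270))
E
```

```text
tcp_pos: [0.4982, 0.0182, 0.0195]
contact_force: [-0.7, -2.9, -1.1]
tcp_pos: [0.4983, 0.0206, 0.0193]
contact_force: [-1.9, -3.2, -0.3]
tcp_pos: [0.4983, 0.0227, 0.0191]
contact_force: [-0.6, -4.7, 2.5]
t 19.48 box [-0.0019  0.0105  0.0191] world [0.4983 0.0227 0.0191] az -4.7 azbox 0.4 tilt [ 0.057 -0.079] F [-0.6 -4.7  2.5] w 0.0856 j [-0.61  0.55  0.47  2.19 -0.36  0.44  0.04]
now axes cm [0.18 0.34 0.15] turn 0.4 after-turn axes cm [0.19 0.35 0.11]
```

View pics/s18.png

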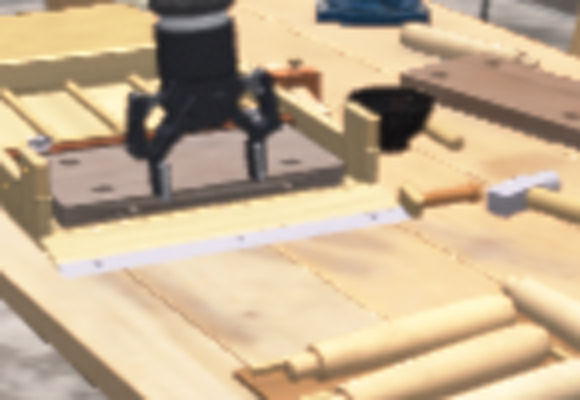

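View pics/w18.png

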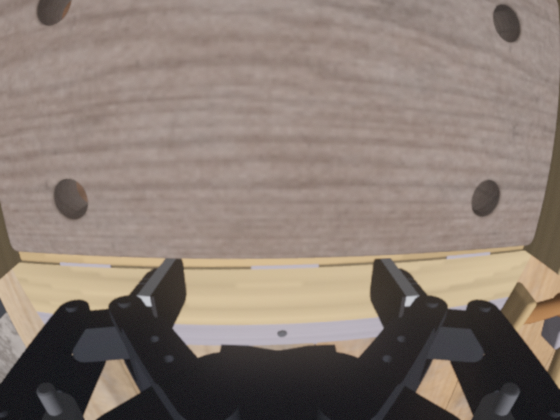

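```bash
for r in 1; do python3 -m pendant '0 -0.25 0 0;0 -0.25 0 0'|sed -n '2p;4p'; python3 -m pendant '0 -0.25 0 0;0 -0.2 0 0'|sed -n '2p;4p'; python3 -m pendant '0 -0.2 0 0'|sed -n '2p;4p';python3 -m pendant '0 -0.2 0 0'|sed -n '2p;4p'; done; python3 pl.py
python3 - <<'E'
from h import *
save("wrist","w19.png")
E
```

```text
tcp_pos: [0.4986, 0.0252, 0.0191]
contact_force: [-0.5, -13.5, 3.5]
tcp_pos: [0.4989, 0.0249, 0.0192]
contact_force: [-0.9, -8.2, 3.2]
tcp_pos: [0.4988, 0.0249, 0.0192]
contact_force: [-1.4, -9.2, 3.4]
tcp_pos: [0.4988, 0.0248, 0.0192]
contact_force: [-1.3, -8.8, 4.5]
t 20.08 box [-0.0015  0.0126  0.0192] world [0.4988 0.0248 0.0192] az -5.0 azbox 0.1 tilt [ 0.057 -0.091] F [-1.3 -8.8  4.5] w 0.0855 j [-0.63  0.56  0.49  2.18 -0.36  0.44  0.02]
```

View pics/w19.png

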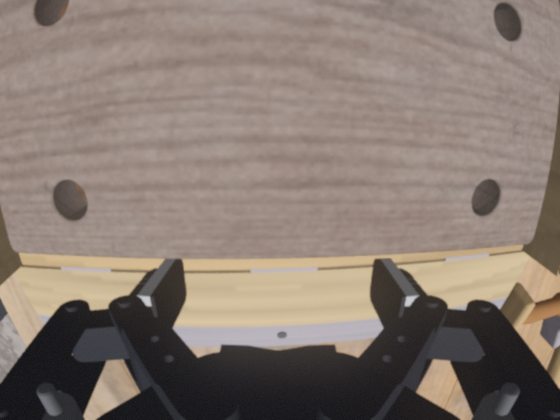

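```bash
python3 -m pendant '0 -0.4 0 0'|sed -n '2p;4p'; python3 -m pendant '0 -0.4 0 0;0 -0.4 0 0'|sed -n '2p;4p'; python3 -m pendant '0 0.5 0 0;0 1 0 0;0 1 -3 0;0 1 -3 0;0 0 -4 0;0 0 -4 0;0 0 -4 0';python3 pl.py w .45 -.45 .25 -5
```

```text
tcp_pos: [0.4993, 0.0253, 0.0193]
contact_force: [1.3, -16.6, 5.7]
tcp_pos: [0.5008, 0.0256, 0.0196]
contact_force: [-1.3, -15.3, 5.2]
clock: 20.97
tcp_pos: [0.4825, 0.007, 0.2009]
orientation: [3.034, -0.15, 0.078]
contact_force: [0.7, 0.9, 0.9]
grip_width: 0.0859
t 20.97 box [-0.0161 -0.0066  0.2009] world [0.4825 0.007  0.2009] az -5.5 azbox -0.4 tilt [ 0.046 -0.105] F [0.7 0.9 0.9] w 0.0859 j [-0.9   0.21  0.78  2.1  -0.05  0.85 -0.19]
now axes cm [ 1.43 46.05 -0.22] turn -0.5 after-turn axes cm [ 0.74 45.81 -4.91]
```

```bash
python3 -m pendant '0 3.5 0 0;0 3.5 0 0;0 3.5 0 0;0 3.5 0 0;0 3.5 0 0;0 3.5 0 0;0 3.5 0 0;0 3.5 0 0'>/dev/null;python3 pl.py w .45 -.45 .25 -5; python3 -m pendant '0 3.5 0 0;0 3.5 0 0;0 3.5 0 0;0 3.5 0 0;0 0 0 0' >/dev/null;python3 pl.py w .45 -.45 .25 -5; python3 - <<'E'
from h import *
save("top","t20.png",4,(80,165,270,300))
save("side","s20.png",4,(150,160,345,290))
E
```

```text
t 21.63 box [-0.0056 -0.2776  0.2379] world [ 0.4686 -0.2639  0.2379] az -3.6 azbox 1.5 tilt [ 0.078 -0.083] F [ 0.6 -0.4  0.9] w 0.0853 j [-0.37  0.24  0.88  2.   -0.19  0.89  0.53]
now axes cm [-0.58 18.73  0.21] turn 1.4 after-turn axes cm [-0.23 18.7  -1.21]
t 22.05 box [-0.004  -0.4308  0.2512] world [ 0.4564 -0.4166  0.2512] az -3.9 azbox 1.3 tilt [ 0.086 -0.085] F [-0.1 -0.6  0.5] w 0.0854 j [-0.01  0.39  0.84  1.81 -0.35  0.96  0.89]
now axes cm [-0.42  3.36  0.35] turn 1.1 after-turn axes cm [-0.35  3.39  0.12]
```

View pics/t20.png

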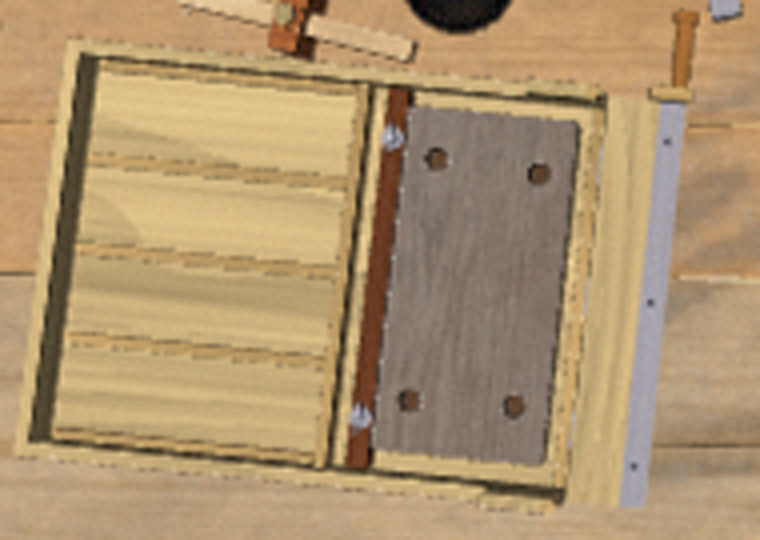

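View pics/s20.png

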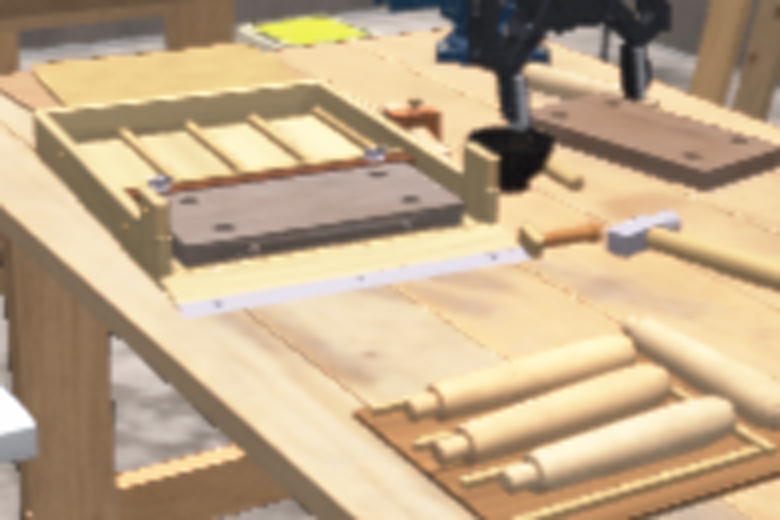

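```bash
cp boxfit.py bf2.py; sed -i '/^    /d;/^if __name/d' bf2.py; cat >> bf2.py <<'E'
T=lambda a,b:(80+a/4,165+b/4)
for n,p,z in (("d1",(92,160),.021),("d1r",(345,185),.021),("d2",(80,249),.021),("d2r",(335,271),.021),("d3",(70,340),.021),("d3r",(325,360),.021)):
    print(n,inv(q,onz(f,*T(*p),z)))
P=[(a,np.array(b)) for a,b in [((.171,.444,.05),T(72,40)),((-.171,.444,.05),T(16,456)),((-.171,0,.082),T(553,512)),((.171,0,.082),T(607,88)),((-.171,.06,.082),T(480,505)),
 ((.0745,.429,.021),T(92,160)),((0,.429,.021),T(80,249)),((-.0745,.429,.021),T(70,340)),((.0745,.207,.021),T(345,185)),((0,.207,.021),T(335,271)),((-.0745,.207,.021),T(325,360))]]
s=least_squares(res,q,loss="soft_l1"); print(np.round(s.x,4),np.round(s.fun.reshape(-1,2),1).tolist()); np.save("Q.npy",s.x)
E
python3 bf2.py
```

```text
box [ 0.4992  0.0121 -0.0901] [-0.4 -1.2 -0.2 -0.1  0.6 -0.7  1.3  0.6 -1.3  1.4]
d1 [0.07199377 0.42587328]
d1r [0.07211856 0.21353521]
d2 [-0.00269037  0.42618781]
d2r [6.50020360e-05 2.13351337e-01]
d3 [-0.07824591  0.42464167]
d3r [-0.07388369  0.21287544]
[ 0.4983  0.0127 -0.0883] [[-0.7, -0.6], [-0.4, 0.0], [1.2, 0.9], [-0.9, -0.8], [0.5, 0.8], [-1.1, -0.3], [-0.9, -0.4], [-1.3, -0.7], [1.8, -0.1], [1.7, 0.6], [1.6, 0.8]]
```

```bash
python3 pl.py w .6125 -.386 .12 -1.8; python3 -m pendant '2 -0.4 0 0;2 -0.4 0 0;2 -0.4 0 0;2 -0.4 0 0;2 -0.4 1.5 0;2 -0.4 1.5 0;2 -0.4 1.5 0;0 0 1.5 0' 105 40 >/dev/null;python3 pl.py w .6125 -.386 .08 -1.8;  python3 - <<'E'
from h import *
save("wrist","w21.png")
E
```

```text
t 22.2 box [-0.002  -0.4231  0.2494] world [ 0.459  -0.4086  0.2494] az -3.5 azbox 1.6 tilt [ 0.085 -0.078] F [-0.2  0.6 -0.3] w 0.0856 j [-0.02  0.39  0.83  1.82 -0.35  0.96  0.88]
now axes cm [13.96 -4.22 13.98] turn -1.7 after-turn axes cm [15.27 -2.74 12.94]
t 22.87 box [ 0.1549 -0.3719  0.2008] world [ 0.6198 -0.3715  0.2008] az -2.3 azbox 2.7 tilt [ 0.098 -0.063] F [-0.4  1.3  0.3] w 0.0501 j [-0.03  0.62  0.73  1.6  -0.48  0.99  0.79]
now axes cm [-1.88  0.78 12.02] turn -0.5 after-turn axes cm [-0.68  1.48 12.08]
```

View pics/w21.png

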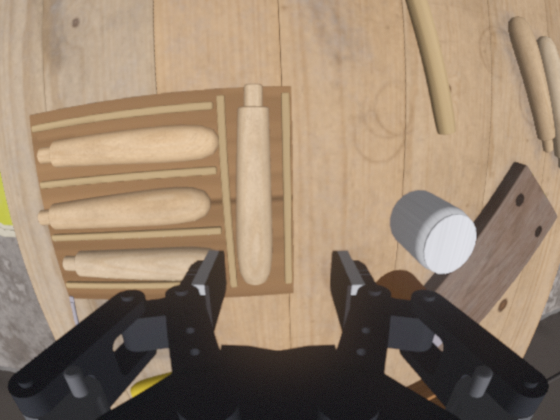

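```bash
cat > wr.py <<'E'
from pl import *
def wpt(f,o,u,v,z):
    dx,dy=u-f["cx"],v-f["cy"]; rr=np.hypot(dx,dy); th=rr/f["fx"]
    d=np.array([np.sin(th)*dx/rr,np.sin(th)*dy/rr,np.cos(th)])
    H=np.array(f["hand_eye"]); M=Ro.from_rotvec(o["orientation"]).as_matrix()
    D=M@(H[:3,:3]@d); O=np.array(o["tcp_pos"])+M@H[:3,3]
    return O+D*(z-O[2])/D[2]
E
python3 - <<'E'
from wr import *
o=r.get_obs(); f=r.grab_frame("wrist")
for n,a,b in (("L4",(253,84),(256,285)),("L1",(38,155),(217,138))):
    A=wpt(f,o,*a,.026);B=wpt(f,o,*b,.026); print(n,(A+B)/2,np.linalg.norm(A-B),np.degrees(np.arctan2(*(B-A)[[1,0]])))
E
```

```text
L4 [ 0.60949704 -0.38017803  0.026     ] 0.21119120019569418 -92.70700954433043
L1 [ 0.47641868 -0.32075644  0.026     ] 0.20273221964889715 -1.624893567479478
```

```bash
python3 pl.py w .612 -.383 .09 -2; python3 -m pendant '-0.9 0.5 2.5 0;-0.5 0.2 2.5 0;-0.3 0 2.5 0;0 0 2.5 0;0 0 0 0' >/dev/null;python3 pl.py w .612 -.383 .05 -2;  python3 - <<'E'
from h import *
save("wrist","w22.png")
E
```

```text
t 22.97 box [ 0.1497 -0.3733  0.1981] world [ 0.6145 -0.3723  0.1981] az -2.5 azbox 2.5 tilt [ 0.09  -0.061] F [-0.9  0.1  0.8] w 0.0503 j [-0.03  0.62  0.73  1.6  -0.48  0.99  0.79]
now axes cm [-1.2   0.46 10.79] turn -0.5 after-turn axes cm [-0.21  1.08 10.81]
t 23.38 box [ 0.1398 -0.385   0.1   ] world [ 0.6036 -0.3831  0.1   ] az -2.5 azbox 2.6 tilt [ 0.094 -0.062] F [-0.6  1.8 -1.1] w 0.0502 j [ 0.04  0.71  0.65  1.69 -0.56  0.82  0.88]
now axes cm [ 0.35 -0.34  5.04] turn -0.5 after-turn axes cm [ 0.84 -0.04  5.  ]
```

View pics/w22.png

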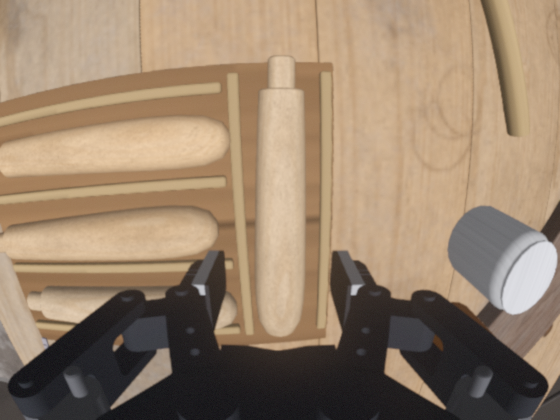

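```bash
python3 -m pendant '0 -0.4 2 0;0 0 2 0;0 0 1.5 0;0 0 1 0;0 0 0 0' >/dev/null;python3 pl.py w .612 -.383 .017 -2;  python3 - <<'E'
from h import *
save("wrist","w23.png"); save("side","s23.png",4,(230,200,370,300))
E
```

```text
t 23.85 box [ 0.1503 -0.3886  0.0478] world [ 0.6137 -0.3877  0.0478] az -2.5 azbox 2.6 tilt [ 0.107 -0.07 ] F [-0.6  0.2  0.1] w 0.0504 j [ 0.08  0.78  0.59  1.69 -0.62  0.73  0.91]
now axes cm [-0.53 -0.66  3.  ] turn -0.5 after-turn axes cm [-0.18 -0.46  3.08]
```

View pics/w23.png

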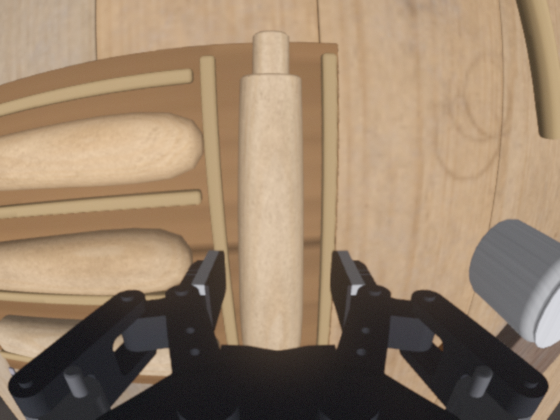

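View pics/s23.png

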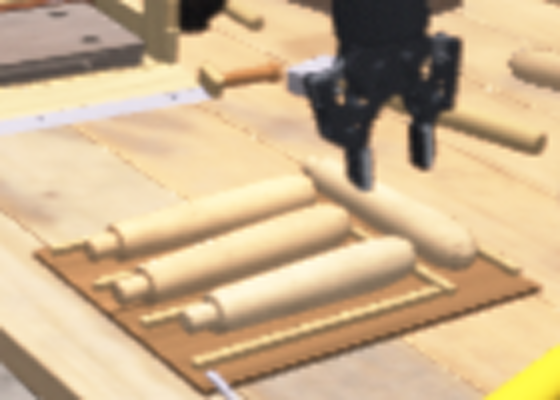

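```bash
python3 -m pendant '-0.5 -0.6 1 0;0 0 1 0;0 0 0.6 0;0 0 0.4 0;0 0 0 0' >/dev/null;python3 pl.py w .612 -.383 .017 -2;  python3 - <<'E'
from h import *
save("wrist","w24.png"); save("side","s24.png",4,(230,200,370,300))
E
```

```text
t 24.37 box [ 0.1506 -0.3858  0.0194] world [ 0.6142 -0.3849  0.0194] az -2.5 azbox 2.6 tilt [ 0.113 -0.073] F [-0.6  0.4  0.4] w 0.0501 j [ 0.09  0.81  0.56  1.71 -0.64  0.67  0.93]
now axes cm [-0.26 -0.19  0.2 ] turn -0.5 after-turn axes cm [-0.23 -0.18  0.24]
```

View pics/w24.png

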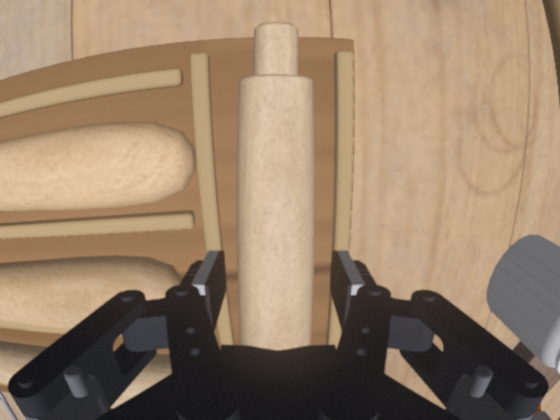

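View pics/s24.png

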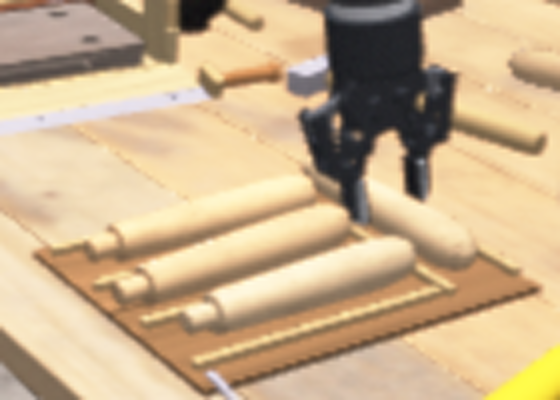

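```bash
python3 -m pendant '-0.1 -0.2 0.5 0;0 0 0.2 0;0 0 0 0' >/dev/null;python3 pl.py; python3 -m pendant '0 0 0 0;0 0 0 0;0 0 0 0;0 0 0 0;0 0 0 0' 255 60; python3 pl.py
```

```text
t 24.72 box [ 0.1514 -0.3859  0.0163] world [ 0.6151 -0.385   0.0163] az -2.5 azbox 2.5 tilt [ 0.116 -0.075] F [ 0.8 -1.1  0.3] w 0.0498 j [ 0.09  0.81  0.56  1.71 -0.65  0.66  0.93]
clock: 25.13
tcp_pos: [0.6152, -0.3855, 0.0173]
orientation: [3.063, -0.075, 0.184]
contact_force: [-1.2, 0.8, 2.7]
grip_width: 0.0338
t 25.13 box [ 0.1516 -0.3863  0.0173] world [ 0.6152 -0.3855  0.0173] az -2.6 azbox 2.5 tilt [ 0.118 -0.075] F [-1.2  0.8  2.7] w 0.0338 j [ 0.09  0.81  0.56  1.71 -0.65  0.66  0.93]
```

```bash
python3 -m pendant '0 0 -2 0;0 0 -2.5 0;0 0 -2.5 0;0 0 -2.5 0;0 0 -2.5 0;0 0 0 0' >/dev/null;python3 pl.py b .112 .316 .13 0; python3 - <<'E'
from h import *
save("wrist","w25.png")
E
```

```text
t 25.63 box [ 0.1339 -0.3763  0.1348] world [ 0.5985 -0.374   0.1348] az -2.6 azbox 2.5 tilt [ 0.109 -0.071] F [ 0.6 -1.1 -0.5] w 0.0337 j [-0.    0.65  0.68  1.71 -0.54  0.84  0.85]
now axes cm [  0.77 -69.15  -4.01] turn 2.5 after-turn axes cm [ -2.19 -69.23   0.48]
```

View pics/w25.png

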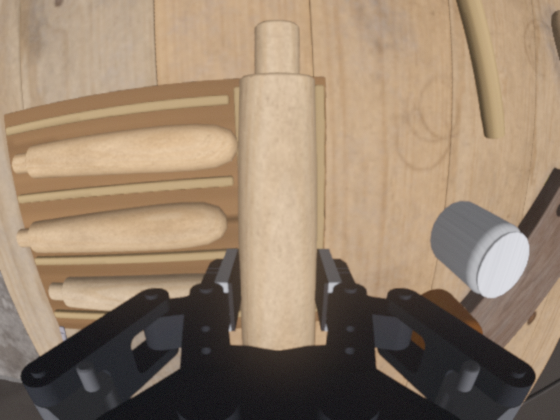

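```bash
python3 -m pendant '0 -3 -0.2 0;0 -3 -0.2 0;0 -3 -0.2 0;0 -3 -0.2 0;0 -3 -0.2 0;0 -3 -0.2 0;0 -3 -0.2 0;0 -3 -0.2 0' >/dev/null;python3 pl.py b .112 .316 .13 0;python3 -m pendant '0 -3 -0.2 0;0 -3 -0.2 0;0 -3 -0.2 0;0 -3 -0.2 0;0 -3 -0.2 0;0 -3 -0.2 0;0 -3 -0.2 0;0 -3 -0.2 0' >/dev/null;python3 pl.py b .112 .316 .13 0
```

```text
t 26.35 box [ 0.1165 -0.134   0.1219] world [ 0.6025 -0.1311  0.1219] az -3.3 azbox 1.8 tilt [ 0.094 -0.075] F [-0.1 -0.7 -1.6] w 0.0335 j [-0.48  0.57  0.76  1.92 -0.49  0.74  0.47]
now axes cm [  1.01 -44.83  -3.85] turn 1.8 after-turn axes cm [ -0.45 -45.    -0.81]
t 27.02 box [0.1    0.1203 0.1081] world [0.6085 0.1237 0.1081] az -3.1 azbox 2.0 tilt [ 0.078 -0.079] F [ 1.4 -0.1 -1.1] w 0.0337 j [-0.92  0.64  0.79  1.88 -0.49  0.79  0.05]
now axes cm [  2.05 -19.32  -3.48] turn 2.0 after-turn axes cm [  1.2  -19.57  -2.19]
```

```bash
python3 -m pendant '0.3 -2.8 -0.7 2;0.3 -2.8 -0.7 0;0.3 -2.8 -0.5 0;0.3 -2.8 -0.5 0;0.3 -2.8 -0.5 0;0 -2.8 -0.4 0;0 -1.4 0 0;0 0 0 0' >/dev/null;python3 pl.py b .112 .316 .10 0;python3 - <<'E'
from h import *
save("wrist","w26.png");save("top","t26.png",3,(60,150,260,300))
E
```

```text
t 27.68 box [0.1015 0.3235 0.1128] world [0.628  0.326  0.1128] az -4.3 azbox 0.8 tilt [ 0.061 -0.083] F [-0.7  0.1 -1.9] w 0.0338 j [-1.11  0.78  0.79  1.62 -0.52  0.97 -0.26]
now axes cm [0.95 0.66 1.41] turn 0.8 after-turn axes cm [1.05 0.75 1.28]
```

View pics/w26.png

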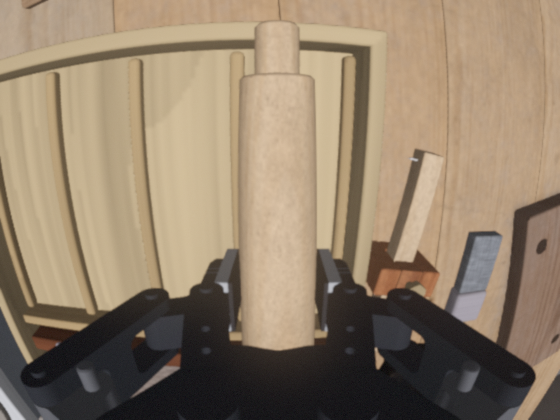

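View pics/t26.png

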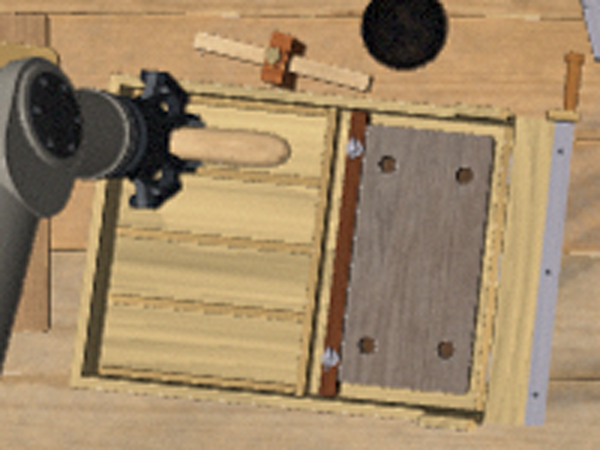

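```bash
python3 pl.py b .113 .3145 .06 0; python3 -m pendant '0.7 0.3 1 0.8;0.2 0 1.5 0;0 0 1.5 0;0 0 1.2 0;0 0 0 0' >/dev/null;python3 pl.py b .113 .3145 .023 0;python3 - <<'E'
from h import *
save("wrist","w27.png")
E
```

```text
t 27.78 box [0.1022 0.3192 0.1134] world [0.6282 0.3216 0.1134] az -4.5 azbox 0.5 tilt [ 0.061 -0.085] F [ 0.  -0.5 -0.6] w 0.0339 j [-1.11  0.78  0.8   1.62 -0.52  0.97 -0.26]
now axes cm [0.72 0.04 5.43] turn 0.5 after-turn axes cm [1.08 0.47 5.34]
t 28.2 box [0.1176 0.299  0.057 ] world [0.6418 0.3002 0.057 ] az -6.2 azbox -1.1 tilt [ 0.058 -0.091] F [-0.6 -0.1 -1.9] w 0.0338 j [-1.05  0.85  0.75  1.64 -0.57  0.89 -0.23]
now axes cm [-0.72 -1.81  3.22] turn -1.1 after-turn axes cm [-0.46 -1.55  3.4 ]
```

View pics/w27.png

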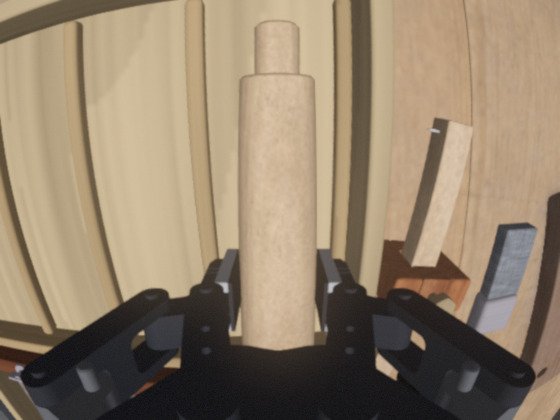

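```bash
python3 -m pendant '-0.3 -0.8 0 0;-0.3 -0.8 0.3 0;0 -0.2 0.5 0;0 0 0.6 0;0 0 0 0' >/dev/null;python3 pl.py b .113 .3145 .023 0
```

```text
t 28.67 box [0.1133 0.3189 0.0418] world [0.6393 0.3203 0.0418] az -6.1 azbox -1.1 tilt [ 0.06  -0.089] F [ 0.5  0.4 -1.1] w 0.0336 j [-1.07  0.88  0.74  1.62 -0.59  0.88 -0.25]
now axes cm [-0.16  0.28  1.9 ] turn -1.1 after-turn axes cm [-0.03  0.44  1.88]
```

```bash
python3 -m pendant '-0.1 0.2 0.7 0;0 0 0.6 0;0 0 0.3 0;0 0 0 0' >/dev/null;python3 pl.py b .113 .3145 .023 0;python3 - <<'E'
from h import *
save("wrist","w28.png");save("side","s28.png",5,(150,150,270,230))
E
```

```text
t 29.0 box [0.1132 0.3159 0.0244] world [0.6389 0.3174 0.0244] az -6.1 azbox -1.0 tilt [ 0.061 -0.089] F [ 0.2  0.2 -1.5] w 0.034 j [-1.05  0.89  0.73  1.63 -0.6   0.85 -0.23]
now axes cm [-0.02  0.13  0.15] turn -1.0 after-turn axes cm [-0.02  0.14  0.14]
```

View pics/w28.png

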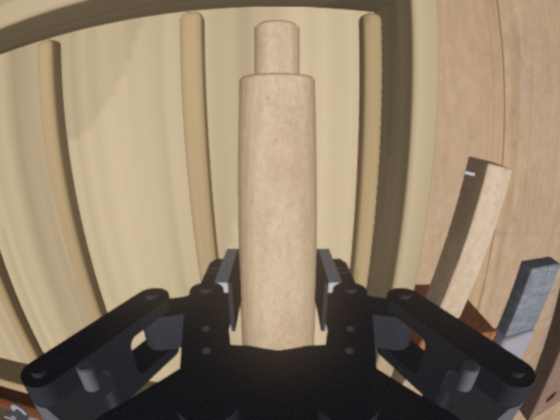

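View pics/s28.png

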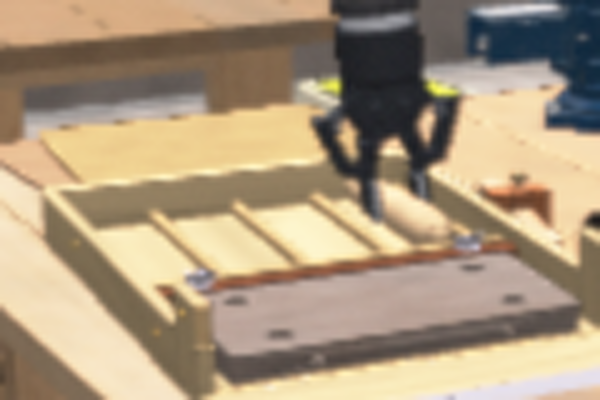

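```bash
python3 -m pendant '0 0 0 0;0 0 0 0;0 0 0 0' 112 >/dev/null; python3 -m pendant '0 0 -1 0;0 0 -2 0;0 0 -3 0;0 0 -3 0;0 0 -3 0;0 0 -3 0;0 0 0 0'>/dev/null; python3 pl.py; python3 - <<'E'
from h import *
save("wrist","w29.png");save("top","t29.png",4,(80,165,270,300))
E
```

```text
t 29.93 box [0.104  0.3276 0.1859] world [0.6307 0.3298 0.1859] az -6.2 azbox -1.2 tilt [ 0.063 -0.089] F [1.  0.5 0.9] w 0.0477 j [-1.15  0.73  0.86  1.55 -0.48  1.09 -0.32]
```

View pics/w29.png

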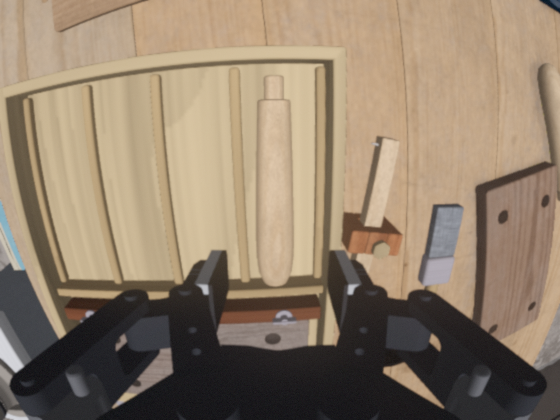

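```bash
python3 -m pendant '-0.7 3.5 0 0;-0.7 3.5 0 0;-0.7 3.5 0 0;-0.7 3.5 0 0;-0.7 3.5 0 0;-0.7 3.5 0 0;-0.7 3.5 0 0;-0.7 3.5 0 0' 105 >/dev/null; python3 -m pendant '-0.7 3.5 0 0;-0.7 3.5 0 0;-0.7 3.5 0 0;-0.7 3.5 0 0;-0.7 3.5 0 7;0 3 0 7;0 0 0 7;0 0 0 7'>/dev/null; python3 -m pendant '0 0 0 7;0 0 0 7;0 0 0 7;0 0 0 7;0 0 0 7;0 0 0 7;0 0 0 7;0 0 0 7' >/dev/null; python3 pl.py w .476 -.324 .12 88
```

```text
t 32.03 box [-0.03   -0.1764  0.1995] world [ 0.4529 -0.1604  0.1995] az -91.3 azbox -86.3 tilt [ 0.027 -0.089] F [-0.1  0.6  0.8] w 0.0501 j [-0.91  0.51  1.41  2.13 -0.56  0.93 -0.79]
now axes cm [15.54 -2.43  9.43] turn 0.7 after-turn axes cm [16.27 -2.88  7.95]
```

```bash
for k in 1; do python3 -m pendant '0 0 0 -7;0 0 0 -7;0 0 0 -7;0 0 0 -7;0 0 0 -7;0 0 0 -7;0 0 0 -7;0 0 0 -7' >/dev/null;  python3 -m pendant '0 0 0 -7;0 0 0 -7;0 0 0 -7;0 0 0 -7;0 0 0 -7;0 0 0 -7;0 0 0 -7;0 0 0 -7' >/dev/null; python3 pl.py;  python3 -m pendant '0 0 0 -7;0 0 0 -7;0 0 0 -7;0 0 0 -7;0 0 0 -7;0 0 0 -7;0 0 0 -7;0 0 0 -7' >/dev/null; done; python3 pl.py w .476 -.324 .12 88
```

```text
t 33.37 box [-0.0447 -0.1746  0.188 ] world [ 0.4384 -0.1573  0.188 ] az 22.6 azbox 27.7 tilt [-0.001 -0.092] F [-0.8 -0.2 -0.5] w 0.0499 j [-0.61  0.23  0.88  2.15 -0.11  0.83  0.73]
t 34.03 box [-0.0524 -0.1741  0.1822] world [ 0.4307 -0.1561  0.1822] az 80.0 azbox 85.0 tilt [-0.014 -0.091] F [-0.4 -0.2 -0.8] w 0.0504 j [-0.44  0.2   0.67  2.15 -0.04  0.83  1.64]
now axes cm [-15.11   7.37   7.65] turn -8.0 after-turn axes cm [-16.62   5.11   6.22]
```

```bash
python3 -m pendant '-2.5 0.6 0 -4;-2.5 0.6 0 -4;-2.5 0.6 0.5 0;-2.5 0.6 0.5 0;-2.5 0.6 0.5 0;-2 0.6 0.5 0;0 0 0 0' >/dev/null; python3 pl.py w .476 -.324 .10 88;python3 - <<'E'
from wr import *
o=r.get_obs(); f=save("wrist","w30.png")
E
```

```text
t 34.62 box [-0.0165 -0.3215  0.1685] world [ 0.4535 -0.3061  0.1685] az 89.3 azbox 94.4 tilt [-0.025 -0.086] F [-0.3 -0.3 -0.2] w 0.05 j [-0.09  0.38  0.65  1.98 -0.19  0.84  2.2 ]
now axes cm [-1.16  2.44  6.92] turn 1.3 after-turn axes cm [-1.71  2.31  6.85]
```

View pics/w30.png

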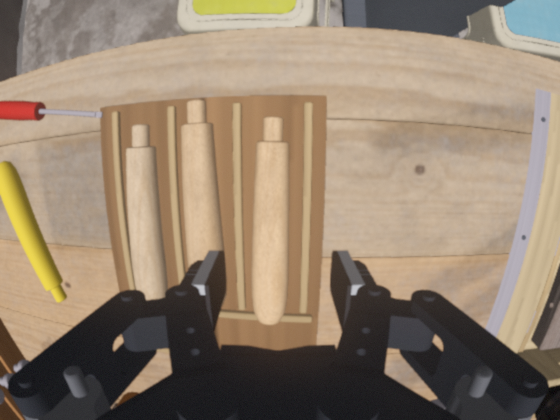

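```bash
cat > leg.py <<'E'
from wr import *
o=r.get_obs(); f=r.grab_frame("wrist"); a=[float(x) for x in sys.argv[1:5]]; z=float(sys.argv[5]) if len(sys.argv)>5 else .026
A=wpt(f,o,*a[:2],z);B=wpt(f,o,*a[2:],z); C=(A+B)/2; print("ctr",np.round(C,4),"box",np.round(toB(C),4),"len",round(np.linalg.norm(A-B),4),"axis az",round(np.degrees(np.arctan2(*(B-A)[[1,0]])),1))
M=tool()[1]; g=C+.019*M[:,2]; print("tcp tgt",np.round(g[:2],4))
E
python3 leg.py 272 118 268 325; python3 leg.py 140 125 150 300;python3 leg.py 195 101 207 300
```

```text
ctr [ 0.4821 -0.3231  0.026 ] box [ 0.0135 -0.3359  0.026 ] len 0.2074 axis az -2.1
tcp tgt [ 0.4816 -0.3247]
ctr [ 0.4721 -0.4515  0.026 ] box [ 0.0149 -0.4647  0.026 ] len 0.188 axis az -3.4
tcp tgt [ 0.4717 -0.453 ]
ctr [ 0.4602 -0.3872  0.026 ] box [-0.0026 -0.4017  0.026 ] len 0.1992 axis az -0.2
tcp tgt [ 0.4598 -0.3888]
```

```bash
python3 pl.py w .478 -.3265 .06 88; python3 -m pendant '-0.5 0.8 2 1.3;-0.3 0.8 2 0;-0.3 0.6 2 0;0 0.3 2 0;0 0 1.5 0;0 0 0 0' >/dev/null; python3 pl.py w .478 -.3265 .016 88;python3 - <<'E'
from wr import *
f=save("wrist","w31.png")
E
```

```text
t 34.82 box [-0.0167 -0.3165  0.1688] world [ 0.4537 -0.3011  0.1688] az 89.5 azbox 94.6 tilt [-0.025 -0.083] F [ 0.3 -0.3  0.1] w 0.05 j [-0.09  0.38  0.64  1.98 -0.19  0.84  2.2 ]
now axes cm [-1.61  2.71 10.99] turn 1.5 after-turn axes cm [-2.45  2.52 10.88]
t 35.32 box [ 0.0106 -0.3242  0.0724] world [ 0.4802 -0.3112  0.0724] az 88.9 azbox 93.9 tilt [-0.019 -0.078] F [-0.7  0.7 -0. ] w 0.0503 j [ 0.01  0.56  0.54  1.98 -0.32  0.68  2.28]
now axes cm [-1.09 -0.09  5.74] turn 0.9 after-turn axes cm [-1.54 -0.17  5.64]
```

View pics/w31.png

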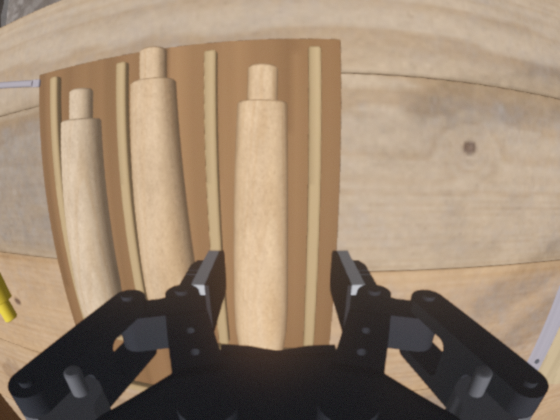

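```bash
python3 -m pendant '-0.6 0 1 1;-0.5 -0.1 1.2 0;0 0 1.2 0;0 0 1 0;0 0 0 0' >/dev/null; python3 pl.py w .478 -.3265 .016 88;python3 - <<'E'
from wr import *
f=save("wrist","w32.png"); save("side","s32.png",4,(230,200,370,300))
E
```

```text
t 35.78 box [ 0.0127 -0.3387  0.0303] world [ 0.481  -0.3257  0.0303] az 87.9 azbox 93.0 tilt [-0.012 -0.079] F [-0.6 -0.2 -0. ] w 0.05 j [ 0.08  0.63  0.49  1.98 -0.37  0.6   2.32]
now axes cm [ 0.03 -0.29  1.44] turn -0.1 after-turn axes cm [-0.09 -0.3   1.43]
```

View pics/w32.png

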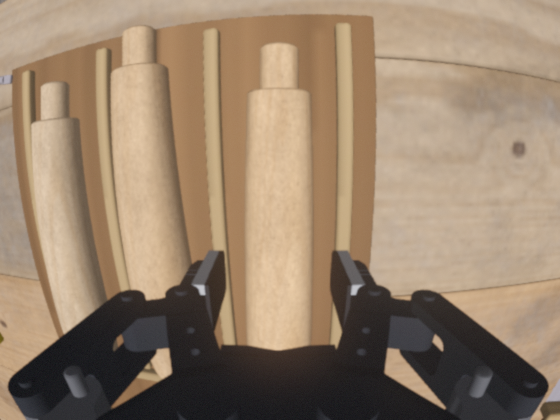

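View pics/s32.png

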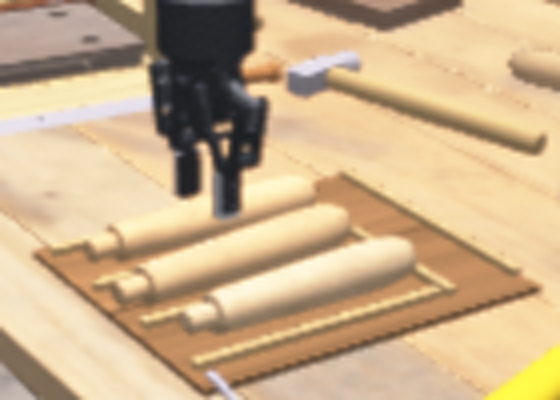

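Centered. Descend and grip.

```bash
python3 -m pendant '0 -0.2 0.6 0;0 0 0.6 0;0 0 0.3 0;0 0 0 0' >/dev/null;python3 pl.py; python3 -m pendant '0 0 0 0;0 0 0 0;0 0 0 0;0 0 0 0;0 0 0 0' 255 60; python3 pl.py; python3 -m pendant '0 0 -2 0;0 0 -2.5 0;0 0 -2.5 0;0 0 -2.5 0;0 0 -2.5 0;0 0 -1 0' >/dev/null;python3 pl.py b .037 .316 .13 0; python3 - <<'E'
from h import *
save("wrist","w33.png")
E
```

```text
t 36.22 box [ 0.0119 -0.3406  0.0165] world [ 0.4801 -0.3276  0.0165] az 87.9 azbox 92.9 tilt [-0.009 -0.08 ] F [ 0.  -0.4  0.1] w 0.0504 j [ 0.09  0.65  0.47  1.98 -0.39  0.57  2.33]
clock: 36.63
tcp_pos: [0.4804, -0.3274, 0.017]
orientation: [2.224, 2.143, -0.095]
contact_force: [0.9, -0.5, -0.7]
grip_width: 0.0324
t 36.63 box [ 0.0121 -0.3403  0.017 ] world [ 0.4804 -0.3274  0.017 ] az 87.9 azbox 93.0 tilt [-0.008 -0.08 ] F [ 0.9 -0.5 -0.7] w 0.0324 j [ 0.09  0.65  0.47  1.98 -0.39  0.57  2.33]
t 37.13 box [ 0.0093 -0.3285  0.1478] world [ 0.4786 -0.3153  0.1478] az 87.9 azbox 92.9 tilt [-0.017 -0.077] F [ 0.5 -0.2 -0.8] w 0.0324 j [-0.05  0.45  0.62  1.93 -0.25  0.82  2.22]
now axes cm [64.16  6.03 -3.27] turn -87.1 after-turn axes cm [-2.77 64.45  1.78]
```

View pics/w33.png

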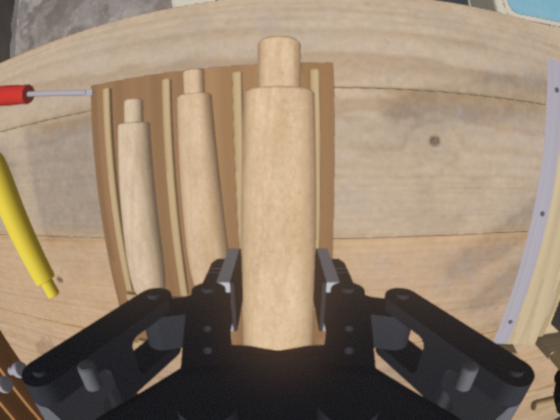

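```bash
python3 -m pendant '0 0 -1 7;0 0 0 7;0 0 0 7;0 0 0 7;0 0 0 7;0 0 0 7;0 0 0 7;0 0 0 7' >/dev/null; python3 -m pendant '0 0 0 7;0 0 0 7;0 0 0 7;0 0 0 7;0 0 0 7;0 -2 0 2;0 -3 0 0;0 -3 0 0' >/dev/null; python3 pl.py b .037 .316 .13 0
```

```text
t 38.52 box [ 0.004  -0.2504  0.1361] world [ 0.4802 -0.2371  0.1361] az -8.5 azbox -3.4 tilt [-0.031 -0.081] F [ 1.2  0.2 -1.4] w 0.0321 j [-0.5   0.62  1.09  2.03 -0.6   0.88  0.76]
now axes cm [ -0.06 -56.58  -4.2 ] turn -3.4 after-turn axes cm [  3.3  -56.64   0.61]
```

```bash
python3 -m pendant '0 -3 -0.3 -3;0.1 -3 -0.3 0;0.1 -3 -0.3 0;0.1 -3 -0.3 0;0.1 -3 -0.3 0;0.1 -3 -0.3 0;0.1 -3 -0.3 0;0.1 -3 -0.3 0' >/dev/null; python3 pl.py b .037 .316 .13 0;  python3 -m pendant '0.1 -3 -0.5 0;0.1 -3 -0.5 0;0.1 -3 -0.3 0;0.1 -3 -0.3 0;0.1 -3 -0.3 0;0.1 -3 -0.3 0;0.1 -3 -0.3 0;0.1 -3 -0.3 0' >/dev/null; python3 pl.py b .037 .316 .13 0
```

```text
t 39.18 box [0.008  0.0005 0.1292] world [0.5063 0.0125 0.1292] az -5.5 azbox -0.5 tilt [-0.043 -0.088] F [ 0.8  0.3 -1.6] w 0.0323 j [-1.02  0.65  1.15  2.06 -0.63  0.93  0.38]
now axes cm [  2.63 -31.43  -3.05] turn -0.5 after-turn axes cm [  2.9  -31.55  -0.08]
t 39.85 box [0.0123 0.253  0.123 ] world [0.5329 0.2636 0.123 ] az -5.4 azbox -0.4 tilt [-0.051 -0.097] F [ 0.7 -0.8 -0.6] w 0.0323 j [-1.3   0.81  1.1   1.83 -0.72  1.1  -0.02]
now axes cm [ 2.39 -6.2  -1.44] turn -0.4 after-turn axes cm [ 2.47 -6.3  -0.7 ]
```

```bash
python3 -m pendant '0.9 -2.5 0 0;0.9 -2.3 0 0;0.4 -1 0 0;0 0 0 0;0 0 0.5 0' >/dev/null; python3 pl.py b .036 .3145 .06 0;  python3 - <<'E'
from h import *
save("wrist","w34.png")
E
```

```text
t 40.27 box [0.0313 0.3202 0.1022] world [0.5577 0.3289 0.1022] az -4.7 azbox 0.3 tilt [-0.055 -0.1  ] F [ 0.5  0.1 -0.9] w 0.0323 j [-1.29  0.9   1.05  1.69 -0.76  1.14 -0.09]
now axes cm [0.67 0.13 4.23] turn 0.3 after-turn axes cm [0.47 0.57 4.22]
```

View pics/w34.png

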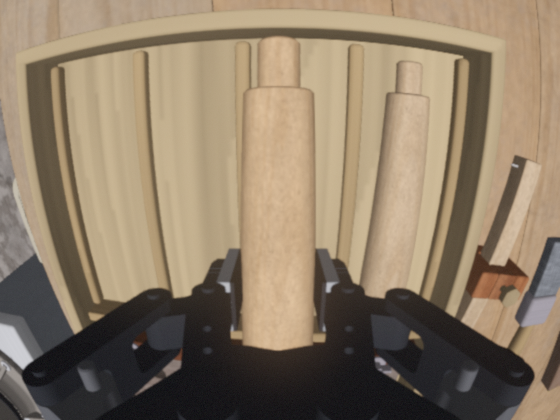

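```bash
python3 -m pendant '0.3 0 1 0;0.2 0 1.2 0;0.1 0 1.2 0;0 0 0.6 0;0 0 0 0' >/dev/null; python3 pl.py b .036 .3145 .023 0
```

```text
t 40.73 box [0.0338 0.307  0.0558] world [0.559  0.3156 0.0558] az -5.3 azbox -0.3 tilt [-0.061 -0.103] F [-0.9  0.5 -0.7] w 0.0323 j [-1.25  0.95  1.    1.72 -0.8   1.08 -0.06]
now axes cm [ 0.39 -1.1   3.16] turn -0.3 after-turn axes cm [ 0.22 -0.75  3.28]
```

```bash
python3 -m pendant '0.3 -0.6 0.5 0;0.1 -0.4 0.8 0;0 -0.1 0.8 0;0 0 0.4 0;0 0 0 0' >/dev/null; python3 pl.py b .036 .3145 .023 0
```

```text
t 41.15 box [0.0373 0.3156 0.0269] world [0.5633 0.3238 0.0269] az -5.4 azbox -0.3 tilt [-0.06  -0.103] F [-0.4 -0.7  0.3] w 0.0323 j [-1.24  0.99  0.97  1.71 -0.84  1.05 -0.06]
now axes cm [-0.11  0.07  0.41] turn -0.3 after-turn axes cm [-0.13  0.11  0.39]
```

```bash
python3 -m pendant '-0.1 0 0.3 0;0 0 0.1 0;0 0 0 0' >/dev/null; python3 pl.py; python3 -m pendant '0 0 0 0;0 0 0 0;0 0 0 0' 112 >/dev/null; python3 -m pendant '0 0 -1 0;0 0 -2 0;0 0 -3 0;0 0 -3 0;0 0 -3 0;0 0 -3 0;0 0 0 0'>/dev/null; python3 pl.py; python3 - <<'E'
from h import *
save("wrist","w35.png")
E
```

```text
t 41.4 box [0.0372 0.3149 0.0243] world [0.5631 0.3231 0.0243] az -5.4 azbox -0.3 tilt [-0.058 -0.103] F [-1.9 -0.2  3. ] w 0.0324 j [-1.24  0.99  0.97  1.71 -0.84  1.04 -0.05]
t 42.23 box [0.0437 0.3315 0.1817] world [0.571  0.339  0.1817] az -5.4 azbox -0.4 tilt [-0.061 -0.105] F [ 0.6 -0.3  1. ] w 0.0481 j [-1.3   0.85  1.12  1.59 -0.69  1.29 -0.15]
```

View pics/w35.png

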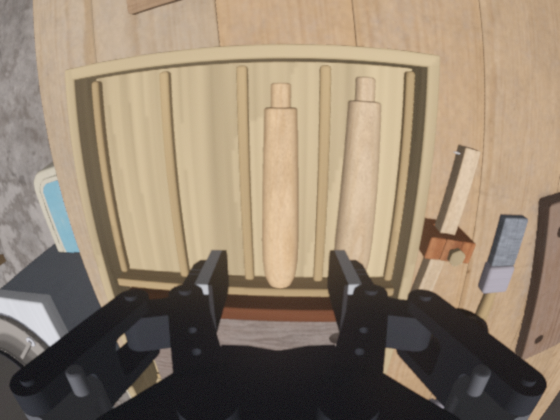

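```bash
python3 leg.py 281 84 280 290 .03; python3 leg.py 366 78 352 285 .03;  python3 leg.py 241 67 249 281 .021; python3 - <<'E'
from h import *
save("top","t35.png",5,(90,170,200,290))
E
```

```text
ctr [0.5635 0.3213 0.03  ] box [0.0377 0.3132 0.03  ] len 0.2078 axis az -95.6
tcp tgt [0.5622 0.3193]
ctr [0.6365 0.3224 0.03  ] box [0.1103 0.3207 0.03  ] len 0.2061 axis az -94.5
tcp tgt [0.6352 0.3203]
ctr [0.5271 0.3349 0.021 ] box [3.000e-04 3.235e-01 2.100e-02] len 0.217 axis az -95.2
tcp tgt [0.5258 0.3328]
```

View pics/t35.png

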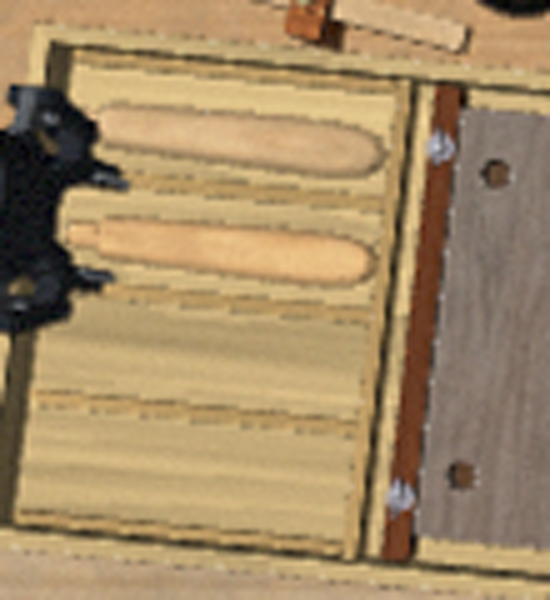

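```bash
python3 -m pendant '-0.5 3.5 0 0;-0.5 3.5 0 0;-0.5 3.5 0 0;-0.5 3.5 0 0;-0.5 3.5 0 0;-0.5 3.5 0 0;-0.5 3.5 0 0;-0.5 3.5 0 0' 105 >/dev/null; python3 -m pendant '-0.3 3.5 0 0;-0.3 3.5 0 0;-0.3 3.5 0 0;-0.3 3.5 0 0;-0.3 3.5 0 0;-0.3 3.5 0 0;-0.3 3.5 0 0;-0.3 3.5 0 0'>/dev/null;python3 pl.py;  python3 -m pendant '0 0 0 -7;0 0 0 -7;0 0 0 -7;0 0 0 -7;0 0 0 -7;0 0 0 -7;0 0 0 -7;0 0 0 -7' >/dev/null;  python3 -m pendant '0 0 0 -7;0 0 0 -7;0 0 0 -7;0 0 0 -7;0 0 0 -7;0 0 0 0' >/dev/null; python3 pl.py w .465 -.393 .12 90;python3 - <<'E'
from wr import *
f=save("wrist","w36.png")
E
```

```text
t 43.82 box [-0.0356 -0.2396  0.2304] world [ 0.4417 -0.2228  0.2304] az -4.3 azbox 0.7 tilt [-0.101 -0.12 ] F [ 0.7 -0.1  0.1] w 0.0503 j [-0.72  0.46  1.28  2.   -0.33  1.05  0.64]
t 44.98 box [-0.051  -0.2476  0.2206] world [ 0.4256 -0.2294  0.2206] az 89.2 azbox 94.2 tilt [-0.128 -0.12 ] F [ 0.1 -0.2  0.4] w 0.0504 j [-0.43  0.27  0.83  2.01 -0.05  1.02  1.97]
now axes cm [-14.95   5.65  11.36] turn -0.8 after-turn axes cm [-16.36   3.94  10.06]
```

View pics/w36.png

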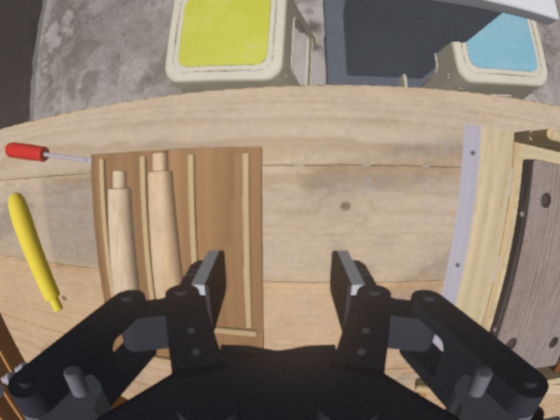

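```bash
t(){ python3 pl.py | grep -o 'world.*tilt \[[^]]*\]'; }; python3 -m pendant '-3 0 0 0;-3 0 0 0;-3 0 0 0;-3 0 0 0' >/dev/null; t; python3 -m pendant '0 0 -3 0;0 0 -3 0;0 0 -3 0' >/dev/null; t; python3 -m pendant '0 0 1 0;0 0 1 0;0 0 1 0;0 0 1 0' >/dev/null; t;python3 -m pendant '0 3 0 0;0 3 0 0;0 3 0 0;0 3 0 0' >/dev/null; t;python3 -m pendant '0 -1 0 0;0 -1 0 0;0 -1 0 0;0 -1 0 0;0 -1 0 0' >/dev/null; t
```

```text
world [ 0.4238 -0.3433  0.2314] az 88.7 azbox 93.8 tilt [-0.133 -0.115]
world [ 0.4279 -0.3398  0.3166] az 87.1 azbox 92.2 tilt [-0.151 -0.113]
world [ 0.4257 -0.3463  0.2806] az 86.4 azbox 91.5 tilt [-0.141 -0.118]
world [ 0.5359 -0.3559  0.2539] az 85.6 azbox 90.7 tilt [-0.155 -0.106]
world [ 0.4868 -0.3474  0.249 ] az 85.9 azbox 91.0 tilt [-0.17  -0.104]
```

```bash
t(){ python3 pl.py | grep -o 'world.*tilt \[[^]]*\]'; }; python3 -m pendant '0 0 0 0;0 0 0 0;0 0 0 0;0 0 0 0;0 0 0 0;0 0 0 0' >/dev/null; t; python3 -m pendant '0 0 0 -6;0 0 0 -6;0 0 0 -6' >/dev/null; t;  python3 -m pendant '0 0 0 6;0 0 0 6;0 0 0 6;0 0 0 0' >/dev/null; t;python3 pl.py
```

```text
world [ 0.4826 -0.3478  0.2516] az 85.6 azbox 90.6 tilt [-0.165 -0.102]
world [ 0.4839 -0.3476  0.2514] az 104.0 azbox 109.1 tilt [-0.165 -0.103]
world [ 0.4853 -0.3479  0.2517] az 86.0 azbox 91.1 tilt [-0.163 -0.103]
t 47.78 box [ 0.0189 -0.3604  0.2517] world [ 0.4853 -0.3479  0.2517] az 86.0 azbox 91.1 tilt [-0.163 -0.103] F [0.3 0.4 0.6] w 0.0503 j [-0.16  0.48  0.82  1.71 -0.18  1.17  2.18]
```

```bash
t(){ python3 pl.py | grep -o 'world.*tilt \[[^]]*\]'; }; python3 -m pendant '0 0 -4 0;0 0 -4 0;0 0 0 0' >/dev/null; t; python3 -m pendant '0 0 1 0;0 0 1 0;0 0 1 0;0 0 1 0;0 0 1 0;0 0 1 0;0 0 1 0;0 0 0 0' >/dev/null; t;  python3 -m pendant '4 0 0 0;4 0 0 0;0 0 0 0' >/dev/null; t; python3 -m pendant '-1 0 0 0;-1 0 0 0;-1 0 0 0;-1 0 0 0;-1 0 0 0;-1 0 0 0;-1 0 0 0;0 0 0 0' >/dev/null; t
```

```text
world [ 0.4978 -0.3386  0.3305] az 86.6 azbox 91.6 tilt [-0.17  -0.103]
world [ 0.4824 -0.3454  0.2503] az 87.1 azbox 92.1 tilt [-0.175 -0.1  ]
world [ 0.4841 -0.2671  0.2392] az 86.6 azbox 91.7 tilt [-0.179 -0.101]
world [ 0.4784 -0.3485  0.2492] az 86.4 azbox 91.5 tilt [-0.178 -0.104]
```

```bash
t(){ python3 pl.py | grep -o 'world.*tilt \[[^]]*\]'; }; python3 -m pendant '0 1 0 0;0 1 0 0;0 1 0 0;0 1 0 0;0 1 0 0;0 1 0 0;0 1 0 0;0 0 0 0' >/dev/null; t;  python3 -m pendant '0 -4 0 0;0 -4 0 0;0 0 0 0' >/dev/null; t; python3 -m pendant '0 0 2 0;0 0 2 0;0 0 2 0;0 0 0 0' >/dev/null; t; python3 -m pendant '0 0 -2 0;0 0 -2 0;0 0 -2 0;0 0 0 0' >/dev/null; t;python3 pl.py
```

```text
world [ 0.5569 -0.3525  0.2341] az 86.6 azbox 91.7 tilt [-0.178 -0.103]
world [ 0.4783 -0.3447  0.2442] az 87.0 azbox 92.1 tilt [-0.184 -0.104]
world [ 0.4666 -0.3503  0.1856] az 87.0 azbox 92.0 tilt [-0.18  -0.103]
world [ 0.4774 -0.3432  0.247 ] az 86.9 azbox 92.0 tilt [-0.185 -0.101]
t 51.2 box [ 0.0106 -0.3564  0.247 ] world [ 0.4774 -0.3432  0.247 ] az 86.9 azbox 92.0 tilt [-0.185 -0.101] F [ 0.1 -0.1  0.2] w 0.0506 j [-0.16  0.48  0.82  1.72 -0.17  1.18  2.19]
```

```bash
python3 pl.py b -.112 .26 .15 90; python3 -m pendant '4 0 0 0;4 0 0 0;4 0 0 0;4 0 0 0;4 0 0 0;4 0 0 0;4 0 0 0;4 0 0 0' 255 >/dev/null;python3 pl.py b -.112 .26 .15 90;python3 -m pendant '4 0 0.5 0;4 0 0.5 0;4 0 0.5 0;4 0 0.5 0;4 0 0.5 0;4 0 0.5 0;4 0 0.5 0;0 0 0 0' >/dev/null;python3 pl.py b -.112 .26 .15 90
```

```text
t 51.2 box [ 0.0106 -0.3564  0.247 ] world [ 0.4774 -0.3432  0.247 ] az 86.9 azbox 92.0 tilt [-0.185 -0.101] F [ 0.1 -0.1  0.2] w 0.0506 j [-0.16  0.48  0.82  1.72 -0.17  1.18  2.19]
now axes cm [62.73 -9.49  4.4 ] turn 2.0 after-turn axes cm [ 61.64 -12.26   9.7 ]
t 51.87 box [ 0.0036 -0.039   0.2154] world [ 0.4985 -0.0264  0.2154] az 85.7 azbox 90.8 tilt [-0.176 -0.107] F [ 0.5 -0.7 -0.2] w 0.0001 j [-0.74  0.38  0.79  1.91 -0.17  1.14  1.6 ]
now axes cm [ 30.62 -10.53   4.68] turn 0.8 after-turn axes cm [ 29.9  -11.56   6.54]
t 52.53 box [-0.009   0.2558  0.1483] world [0.5119 0.2683 0.1483] az 86.5 azbox 91.6 tilt [-0.171 -0.102] F [-0.9  1.4  0.1] w -0.0002 j [-1.03  0.59  0.63  1.75 -0.35  1.13  1.24]
now axes cm [  0.68 -10.18   1.45] turn 1.6 after-turn axes cm [  0.42 -10.3   -0.17]
```

```bash
python3 -m pendant '0 -3.5 0.6 0;0 -3.5 0.6 0;0 -2.5 0.6 0;0 0 0 0' >/dev/null;python3 pl.py b -.115 .24 .03 90;python3 -m pendant '0 0 3 0;0 0 3 0;0 0 2 0;0 0 0 0' >/dev/null;python3 pl.py b -.115 .24 .022 90
```

```text
t 52.87 box [-0.1083  0.2566  0.1447] world [0.4131 0.2778 0.1447] az 86.9 azbox 92.0 tilt [-0.169 -0.105] F [-0.5  0.2 -0.9] w 0.0001 j [-1.19  0.47  0.64  1.95 -0.32  1.04  1.13]
now axes cm [-0.29  1.17 11.55] turn 2.0 after-turn axes cm [-1.66 -0.67 11.47]
t 53.2 box [-0.12    0.2505  0.0669] world [0.4008 0.2728 0.0669] az 87.2 azbox 92.3 tilt [-0.163 -0.1  ] F [-0.3 -0.3 -0.5] w -0.0003 j [-1.15  0.57  0.58  2.02 -0.41  0.87  1.2 ]
now axes cm [-0.57  1.18  4.45] turn 2.3 after-turn axes cm [-1.05  0.5   4.49]
```

```bash
python3 -m pendant '0 0.4 2 0;0 0.3 1.5 0;0 0 0.8 0;0 0 0 0' >/dev/null;python3 pl.py; python3 -m pendant '-0.6 -0.8 0 0;-0.6 -0.8 0 0;-0.6 -0.8 0 0;-0.6 -0.8 0 0;-0.5 -0.5 0 0;-0.5 -0.5 0 0' >/dev/null;python3 pl.py
```

```text
t 53.53 box [-0.1156  0.2474  0.0251] world [0.405  0.2693 0.0251] az 87.2 azbox 92.2 tilt [-0.16  -0.097] F [ 0.1 -0.3 -0.2] w 0.0004 j [-1.1   0.63  0.53  2.04 -0.46  0.79  1.25]
t 54.03 box [-0.1457  0.2172  0.0411] world [0.3723 0.2419 0.0411] az 86.9 azbox 92.0 tilt [-0.131 -0.083] F [14.   3.6 -8.7] w 0.0002 j [-1.14  0.54  0.56  2.15 -0.44  0.73  1.24]
```

```bash
python3 -m pendant '0 -0.3 0.8 0;-0.3 -0.6 0.7 0;-0.5 -0.6 0.4 0;-0.5 -0.6 0.3 0;-0.5 -0.6 0.2 0;-0.5 -0.6 0.2 0' >/dev/null;python3 pl.py; python3 -m pendant '-0.6 -0.7 0.2 0;-0.6 -0.7 0.2 0;-0.6 -0.7 0.2 0;-0.6 -0.7 0.2 0;-0.6 -0.7 0.2 0;-0.6 -0.7 0.2 0' >/dev/null;python3 pl.py
```

```text
t 54.53 box [-0.1453  0.2168  0.034 ] world [0.3727 0.2415 0.034 ] az 86.5 azbox 91.6 tilt [-0.048 -0.033] F [12.8  4.9 -4. ] w -0.0003 j [-1.14  0.51  0.54  2.23 -0.48  0.58  1.27]
t 55.03 box [-0.1446  0.2073  0.0388] world [0.3725 0.232  0.0388] az 86.2 azbox 91.2 tilt [0.05 0.02] F [14.3  7.5 -2.3] w 0.0 j [-1.15  0.44  0.53  2.32 -0.5   0.43  1.29]
```

```bash
python3 -m pendant '1 1 0 0;1 1 0 0;0 0 -3 0;0 0 -4 0;0 0 -4 0;0 0 -4 0;0 0 -2 0;0 0 0 0' >/dev/null;python3 pl.py w .46 -.392 .2 90
```

```text
t 55.7 box [-0.1361  0.2187  0.2186] world [0.382  0.2425 0.2186] az 85.9 azbox 91.0 tilt [0.047 0.023] F [ 0.8  1.7 -0.6] w -0.0004 j [-1.49  0.09  0.85  2.15 -0.08  0.87  0.9 ]
now axes cm [-62.77  12.25   0.76] turn -4.1 after-turn axes cm [-63.45   7.8    1.86]
```

```bash
python3 -m pendant '-2 3.5 0 0;-3 2.8 0 0;-4 2 0 0;-4 1 0 0;-4 0.5 0 0;-4 0 0 0;-4 0 0 0;-4 0 0 0' 105 >/dev/null; python3 -m pendant '-4 0 0 0;-4 0 0 0;-4 0 0 0;-4 0 0 0;-4 0 0 0;-4 0 0 0;-4 0 0 -3;0 0 0 0' >/dev/null; python3 pl.py w .46 -.392 .15 90;python3 - <<'E'
from wr import *
f=save("wrist","w40.png")
E
```

```text
t 57.03 box [-0.0354 -0.3653  0.1904] world [ 0.4308 -0.3481  0.1904] az 90.0 azbox 95.1 tilt [0.045 0.048] F [ 0.4 -0.7  1.4] w 0.0501 j [-0.08  0.44  0.89  1.93 -0.5   0.98  2.63]
now axes cm [-4.59  2.74  3.95] turn 0.0 after-turn axes cm [-4.39  2.92  4.04]
```

View pics/w40.png

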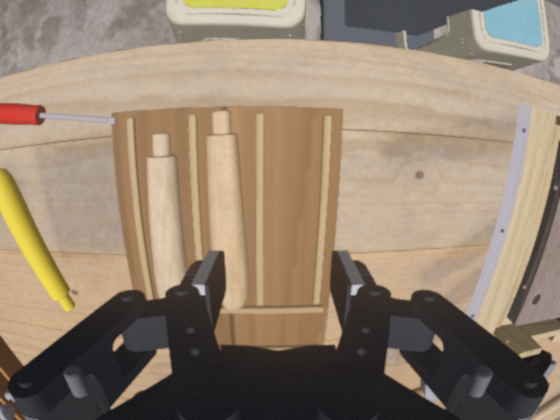

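```bash
python3 leg.py 221 110 234 310; python3 leg.py 161 135 172 305; python3 pl.py w .462 -.391 .06 90
```

```text
ctr [ 0.467 -0.385  0.026] box [ 0.0039 -0.3989  0.026 ] len 0.2153 axis az 0.8
tcp tgt [ 0.4678 -0.384 ]
ctr [ 0.4763 -0.4463  0.026 ] box [ 0.0186 -0.4591  0.026 ] len 0.1888 axis az -2.7
tcp tgt [ 0.4771 -0.4452]
t 57.18 box [-0.0328 -0.3556  0.1896] world [ 0.4343 -0.3386  0.1896] az 90.5 azbox 95.5 tilt [0.043 0.056] F [1.3 0.6 0.4] w 0.0502 j [-0.09  0.44  0.89  1.94 -0.5   0.98  2.62]
now axes cm [-5.97  2.17 12.76] turn 0.5 after-turn axes cm [-5.24  2.77 12.96]
```

```bash
python3 -m pendant '-1.7 0.7 3 0;-1.7 0.7 3 0;-1.7 0.5 3 0;-0.8 0.2 2 0;0 0 0 0' >/dev/null; python3 pl.py w .463 -.391 .05 90; python3 pl.py w .463 -.391 .05 90;python3 - <<'E'
from wr import *
f=save("wrist","w41.png")
E
```

```text
t 57.6 box [ 0.0056 -0.3923  0.0737] world [ 0.4692 -0.3786  0.0737] az 91.5 azbox 96.5 tilt [0.05  0.064] F [-0.4  0.4  0.1] w 0.0503 j [ 0.11  0.67  0.71  1.89 -0.69  0.85  2.8 ]
now axes cm [-1.37 -0.77  2.25] turn 1.5 after-turn axes cm [-1.24 -0.62  2.37]
t 57.6 box [ 0.0056 -0.3923  0.0737] world [ 0.4692 -0.3786  0.0737] az 91.5 azbox 96.5 tilt [0.05  0.064] F [-0.4  0.4  0.1] w 0.0503 j [ 0.11  0.67  0.71  1.89 -0.69  0.85  2.8 ]
now axes cm [-1.37 -0.77  2.25] turn 1.5 after-turn axes cm [-1.24 -0.62  2.37]
```

View pics/w41.png

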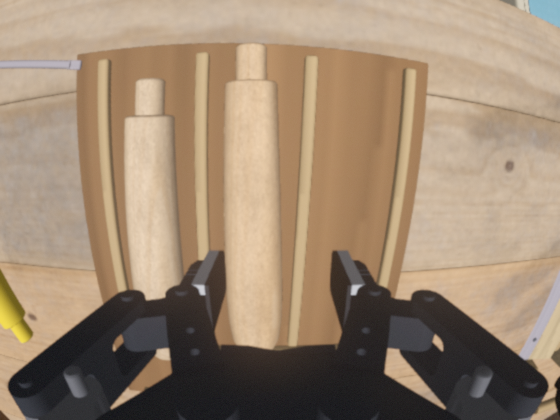

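```bash
python3 -m pendant '-0.8 -0.5 0.8 2.5;-0.5 -0.2 1.2 0;0 0 1.2 0;0 0 0 0' >/dev/null; python3 pl.py w .463 -.391 .016 90;python3 - <<'E'
from wr import *
f=save("wrist","w42.png")
E
```

```text
t 57.98 box [ 0.0039 -0.3995  0.0434] world [ 0.4669 -0.3856  0.0434] az 89.1 azbox 94.1 tilt [0.055 0.064] F [-0.3  1.  -0.1] w 0.0505 j [ 0.14  0.71  0.68  1.9  -0.74  0.81  2.82]
now axes cm [-0.73 -0.53  2.67] turn -0.9 after-turn axes cm [-0.54 -0.39  2.74]
```

View pics/w42.png

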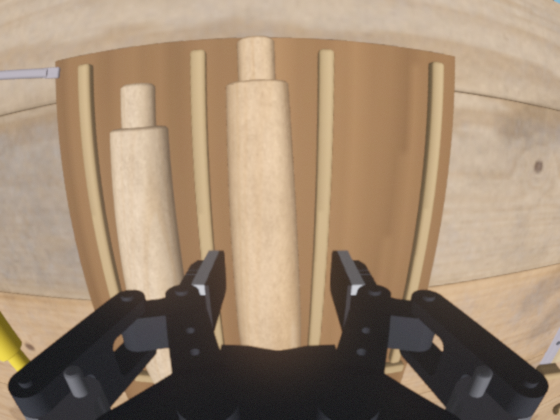

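```bash
python3 -m pendant '-0.6 -0.4 1 0;-0.1 0 1 0;0 0 0.6 0;0 0 0 0' >/dev/null; python3 pl.py w .463 -.391 .016 90;python3 - <<'E'
from wr import *
f=save("wrist","w43.png")
E
```

```text
t 58.37 box [ 0.0025 -0.4067  0.0169] world [ 0.4649 -0.3926  0.0169] az 89.1 azbox 94.1 tilt [0.058 0.062] F [-0.1 -0.3 -0.5] w 0.0505 j [ 0.18  0.75  0.64  1.9  -0.78  0.76  2.85]
now axes cm [ 0.15 -0.2   0.09] turn -0.9 after-turn axes cm [ 0.16 -0.19  0.09]
```

View pics/w43.png

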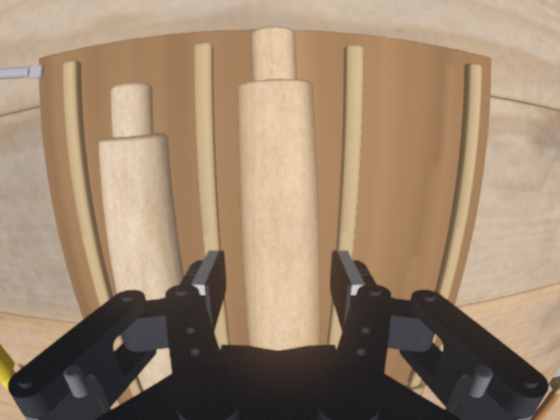

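Straddling it centrally. Grip and lift.

```bash
python3 -m pendant '0 -0.2 0 0;0 0 0 0;0 0 0 0;0 0 0 0;0 0 0 0;0 0 0 0' 255 60 | tail -1; python3 pl.py; python3 -m pendant '0 0 -3 0;0 0 -4 0;0 0 -4 0;0 0 -2 0;0 0 0 0' >/dev/null;python3 pl.py b -.037 .316 .15 0; python3 - <<'E'
from h import *
save("wrist","w44.png")
E
```

```text
grip_width: 0.0335
t 58.92 box [ 0.0007 -0.4075  0.018 ] world [ 0.463  -0.3932  0.018 ] az 89.1 azbox 94.1 tilt [0.059 0.061] F [-0.4 -0.3 -0.7] w 0.0335 j [ 0.18  0.74  0.65  1.9  -0.77  0.76  2.86]
t 59.33 box [-0.0081 -0.4147  0.1501] world [ 0.4536 -0.3996  0.1501] az 89.1 azbox 94.1 tilt [0.053 0.065] F [ 0.4 -0.8 -0.9] w 0.0337 j [ 0.09  0.58  0.81  1.84 -0.6   0.98  2.73]
now axes cm [72.93  2.14  4.96] turn -85.9 after-turn axes cm [2.890e+00 7.307e+01 1.000e-02]
```

View pics/w44.png

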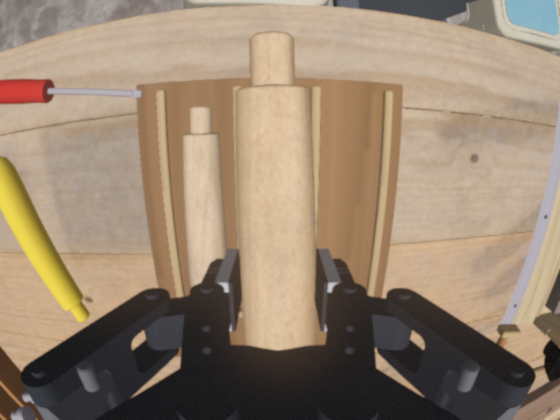

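```bash
python3 -m pendant '3.6 0.6 0.1 0;3.6 0.4 0.2 0;3.6 0.2 0.2 0;3.6 0.2 0.2 0;3.6 0.2 0.2 0;3.6 0 0.2 0;3.6 0 0.2 0;3.6 0 0.2 0' >/dev/null;python3 pl.py b -.037 .316 .15 0; python3 -m pendant '3.6 0 0.2 0;3.6 0 0.2 0;3.6 0 0.2 0;3.6 0 0.2 0;3.6 0 0.2 0;3.6 0 0.2 0;3.6 0 0.2 0;3.6 0 0.2 0' >/dev/null;python3 pl.py b -.037 .316 .15 0
```

```text
t 60.05 box [-0.0179 -0.1212  0.1437] world [ 0.4698 -0.1064  0.1437] az 88.3 azbox 93.3 tilt [0.042 0.059] F [ 0.5  0.1 -1.1] w 0.0335 j [-0.6   0.37  0.9   2.15 -0.51  0.79  2.18]
now axes cm [43.71  0.55  2.05] turn -86.7 after-turn axes cm [ 1.91 43.72 -0.63]
t 60.72 box [-0.0471  0.1825  0.1351] world [0.4675 0.1986 0.1351] az 88.5 azbox 93.5 tilt [0.027 0.055] F [ 1.1 -0.4 -1.2] w 0.0333 j [-1.2   0.43  0.88  2.12 -0.54  0.77  1.56]
now axes cm [13.33  1.85 -0.7 ] turn -86.5 after-turn axes cm [-1.01 13.35 -1.49]
```

```bash
python3 -m pendant '3.6 0.6 -0.2 0;3.6 0.6 -0.2 0;3.6 0.4 -0.2 -4;1.5 0 0 -6;0 0 0 -7;0 0 0 -7;0 0 0 -7;0 0 0 -7' >/dev/null;python3 pl.py b -.037 .316 .12 0;python3 -m pendant '0 0 0 -7;0 0 0 -7;0 0 0 -7;0 0 0 -7;0 0 0 -7;0 0 0 -7;0 0 0 -6;0 0 0 0' >/dev/null;python3 pl.py b -.037 .316 .12 0
```

```text
t 61.38 box [-0.055   0.3242  0.1333] world [0.4722 0.3405 0.1333] az 127.7 azbox 132.8 tilt [0.01  0.044] F [-0.7  0.8 -1.3] w 0.0334 j [-1.22  0.5   0.66  1.93 -0.45  0.82  1.92]
now axes cm [-1.86  0.72  1.31] turn -47.2 after-turn axes cm [-1.8  -0.82  1.33]
t 62.05 box [-0.0655  0.3212  0.1186] world [0.4614 0.3384 0.1186] az 177.3 azbox 182.3 tilt [-0.008  0.032] F [ 0.3 -0.3 -0.8] w 0.0334 j [-1.05  0.47  0.43  1.94 -0.31  0.79  2.64]
now axes cm [-2.82 -0.63 -0.19] turn 2.3 after-turn axes cm [-2.85 -0.52 -0.14]
```

```bash
python3 -m pendant '-1.4 -0.1 0.5 2.3;-1.2 0 1 0;-0.2 0 1.5 0;0 0 1.5 0;0 0 0 0' >/dev/null;python3 pl.py b -.037 .319 .023 0; python3 - <<'E'
from h import *
save("wrist","w45.png"); save("top","t45.png",4,(80,165,270,300))
E
```

```text
t 62.47 box [-0.0412  0.3212  0.066 ] world [0.4856 0.3363 0.066 ] az 174.0 azbox 179.1 tilt [-0.016  0.029] F [ 0.   0.2 -0.8] w 0.0333 j [-0.99  0.57  0.4   1.91 -0.38  0.72  2.67]
now axes cm [-0.5  -0.33  4.28] turn -0.9 after-turn axes cm [-0.42 -0.22  4.3 ]
```

View pics/w45.png

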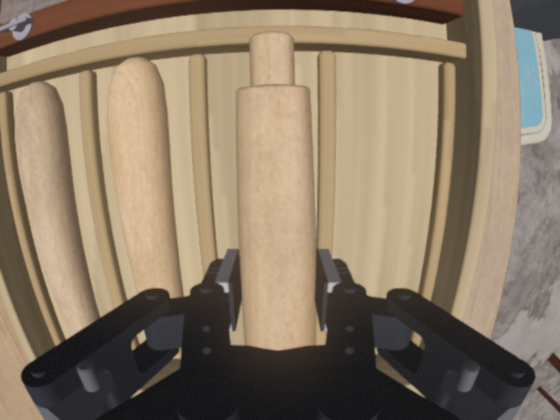

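View pics/t45.png

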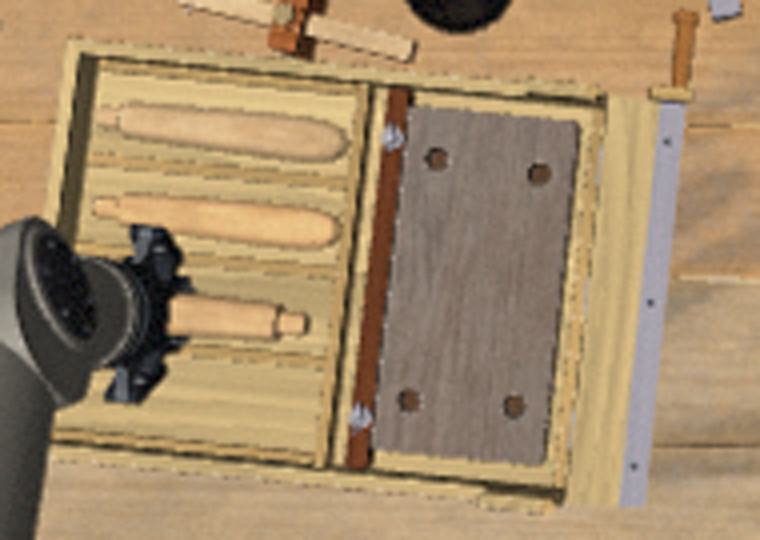

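```bash
python3 - <<'E'
from h import *
from pl import toB
f=r.grab_frame("top")
print(toB(onz(f,157.5,245.5,.075)), r.get_obs()["tcp_pos"])
E
python3 pl.py b -.037 .319 .023 0
```

```text
[-0.03981022  0.21313831  0.075     ] [0.48728704 0.33734566 0.06926044]
t 62.62 box [-0.0396  0.3224  0.0693] world [0.4873 0.3373 0.0693] az 174.1 azbox 179.2 tilt [-0.012  0.032] F [-0.1 -0.3 -0.3] w 0.0331 j [-0.99  0.57  0.4   1.91 -0.37  0.72  2.67]
now axes cm [-0.34 -0.48  4.61] turn -0.8 after-turn axes cm [-0.26 -0.34  4.63]
```

```bash
python3 -m pendant '-0.2 0.1 1.2 0;0 0 1.5 0;0 0 1.2 0;0 0 0 0' >/dev/null;python3 pl.py b -.037 .322 .023 0
```

```text
t 62.95 box [-0.0367  0.3272  0.0307] world [0.4906 0.3419 0.0307] az 174.0 azbox 179.1 tilt [-0.008  0.037] F [-1.   0.3 -0.7] w 0.0332 j [-0.97  0.63  0.36  1.92 -0.41  0.65  2.7 ]
now axes cm [ 0.02 -0.55  0.75] turn -0.9 after-turn axes cm [ 0.03 -0.52  0.77]
```

```bash
python3 -m pendant '0 -0.5 0.4 0;0 -0.1 0.4 0;0 0 0 0' >/dev/null;python3 pl.py b -.037 .322 .023 0; python3 -m pendant '0 0 0 0;0 0 0 0;0 0 0 0' 112 >/dev/null; python3 -m pendant '0 0 -1 0;0 0 -3 0;0 0 -4 0;0 0 -4 0;0 0 -4 0;0 0 0 0'>/dev/null; python3 pl.py; python3 - <<'E'
from h import *
save("wrist","w46.png")
E
```

```text
t 63.2 box [-0.0368  0.3212  0.0219] world [0.49   0.3359 0.0219] az 174.0 azbox 179.1 tilt [-0.008  0.037] F [-0.8 -0.1 -0.3] w 0.0337 j [-0.95  0.64  0.35  1.93 -0.42  0.63  2.71]
now axes cm [ 0.02  0.08 -0.11] turn -0.9 after-turn axes cm [ 0.02  0.08 -0.11]
t 63.95 box [-0.0342  0.3142  0.1924] world [0.492  0.3287 0.1924] az 173.9 azbox 178.9 tilt [-0.008  0.037] F [1.5 0.8 0.5] w 0.0475 j [-1.05  0.4   0.49  1.84 -0.27  0.95  2.6 ]
```

View pics/w46.png

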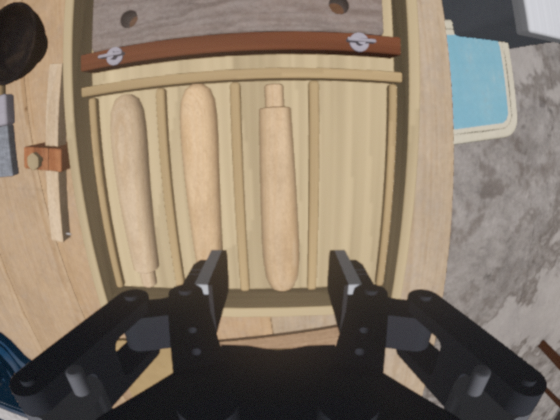

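```bash
python3 -m pendant '0 0 0 7;0 0 0 7;0 0 0 7;0 0 0 7;0 0 0 7;0 0 0 7;0 0 0 7;0 0 0 7' 105 >/dev/null;python3 -m pendant '0 0 0 7;0 0 0 7;0 0 0 7;0 0 0 7;0 0 0 5;0 0 0 0' >/dev/null; python3 pl.py w .472 -.456 .2 86
```

```text
t 65.17 box [-0.0404  0.3117  0.1894] world [0.4855 0.3268 0.1894] az 82.4 azbox 87.5 tilt [-0.015  0.037] F [-0.8  0.5  0.2] w 0.05 j [-1.33  0.5   0.88  1.87 -0.5   1.    1.22]
now axes cm [-77.69   8.93  -3.93] turn -3.6 after-turn axes cm [-78.18   4.11  -1.06]
```

```bash
python3 -m pendant '-4 0.6 0 0;-4 0.6 0 0;-4 0.6 0 0;-4 0.6 0 0;-4 0.6 0 0;-4 0.6 0 0;-4 0.6 0 0;-4 0.6 0 0' >/dev/null;python3 -m pendant '-4 0.3 0 0;-4 0.3 0 0;-4 0.3 0 0;-4 0.3 0 0;-4 0.3 0 0;-4 0.3 0 0;-4 0.3 0 0;0 0 0 0' >/dev/null; python3 pl.py w .472 -.456 .15 86
```

```text
t 66.5 box [ 0.0182 -0.308   0.1634] world [ 0.4892 -0.2957  0.1634] az 86.3 azbox 91.3 tilt [-0.013  0.038] F [-0.4 -0.8 -0.8] w 0.0502 j [-0.17  0.53  0.85  1.89 -0.5   0.98  2.42]
now axes cm [-16.14  -0.67   0.76] turn 0.3 after-turn axes cm [-16.11  -0.6    1.34]
```

```bash
python3 -m pendant '-3.5 -0.1 0 3;-3.5 -0.1 0 0;-3.5 -0.1 0 0;-2.5 -0.1 0 0;0 0 1.5 0;0 0 0 0' >/dev/null; python3 pl.py w .472 -.456 .08 84; python3 - <<'E'
from h import *
save("wrist","w47.png")
E
```

```text
t 67.0 box [ 0.0099 -0.4415  0.1412] world [ 0.4692 -0.428   0.1412] az 83.9 azbox 89.0 tilt [-0.015  0.039] F [ 0.7  2.  -0.9] w 0.0501 j [ 0.11  0.66  0.81  1.74 -0.56  1.03  2.59]
now axes cm [-2.98  0.69  6.  ] turn -0.1 after-turn axes cm [-2.76  0.57  6.12]
```

View pics/w47.png

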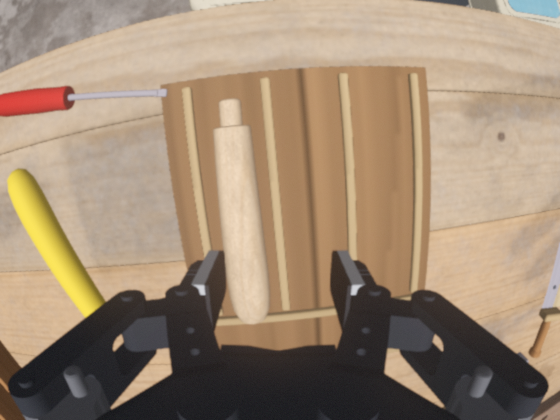

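```bash
python3 leg.py 230 100 253 322; python3 pl.py w .475 -.456 .05 86
```

```text
ctr [ 0.4791 -0.4554  0.026 ] box [ 0.0221 -0.468   0.026 ] len 0.2004 axis az -2.1
tcp tgt [ 0.4788 -0.4547]
t 67.1 box [ 0.0109 -0.442   0.1437] world [ 0.4702 -0.4285  0.1437] az 83.9 azbox 89.0 tilt [-0.013  0.037] F [ 0.1  0.5 -0.1] w 0.0502 j [ 0.1   0.65  0.81  1.74 -0.56  1.03  2.59]
now axes cm [-3.    0.93  9.26] turn -2.1 after-turn axes cm [-2.7   0.67  9.37]
```

```bash
python3 -m pendant '-1 0.4 2.5 -2;-1 0.3 2.5 0;-0.7 0.2 2 0;0 0 1.5 0;0 0 0 0' >/dev/null; python3 pl.py w .475 -.456 .016 86; python3 - <<'E'
from h import *
save("wrist","w48.png")
E
```

```text
t 67.52 box [ 0.0253 -0.4612  0.0594] world [ 0.4828 -0.449   0.0594] az 86.8 azbox 91.9 tilt [-0.005  0.037] F [-1.2  1.3 -0.1] w 0.0502 j [ 0.2   0.78  0.71  1.73 -0.64  0.91  2.7 ]
now axes cm [-0.9  -0.71  4.32] turn 0.8 after-turn axes cm [-0.76 -0.73  4.34]
```

View pics/w48.png

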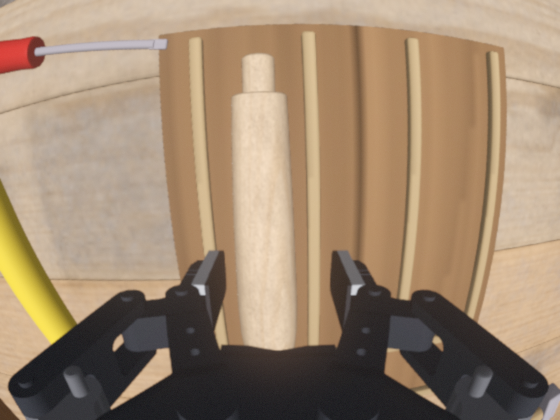

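```bash
python3 -m pendant '-0.5 -0.4 1.2 0;-0.3 -0.2 1.2 0;0 0 1.2 0;0 0 0.5 0;0 0 0 0' >/dev/null; python3 pl.py w .475 -.456 .016 86; python3 - <<'E'
from h import *
save("wrist","w49.png")
E
```

```text
t 67.98 box [ 0.0218 -0.4683  0.0202] world [ 0.4787 -0.4557  0.0202] az 87.0 azbox 92.1 tilt [0.    0.033] F [-0.9 -0.3 -1. ] w 0.0503 j [ 0.23  0.82  0.66  1.74 -0.68  0.85  2.75]
now axes cm [-0.07 -0.37  0.42] turn 1.0 after-turn axes cm [-0.06 -0.37  0.42]
```

View pics/w49.png

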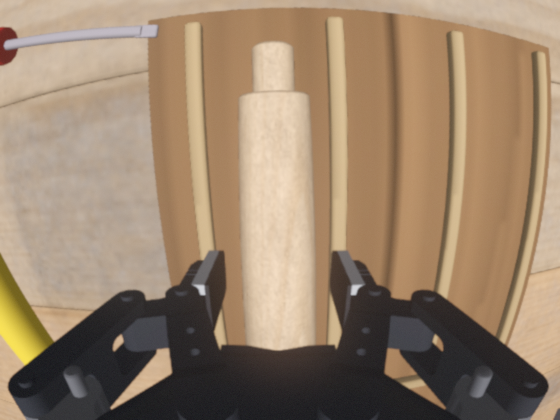

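```bash
python3 -m pendant '0 -0.3 0.4 0;0 0 0 0' >/dev/null; python3 pl.py; python3 -m pendant '0 0 0 0;0 0 0 0;0 0 0 0;0 0 0 0;0 0 0 0' 255 60 | tail -1; python3 -m pendant '0 0 -3 0;0 0 -4 0;0 0 -4 0;0 0 -2 0;0 0 0 0' >/dev/null;python3 pl.py b -.112 .32 .15 0; python3 - <<'E'
from h import *
save("wrist","w50.png")
E
```

```text
t 68.2 box [ 0.0189 -0.4685  0.0166] world [ 0.4758 -0.4556  0.0166] az 87.0 azbox 92.1 tilt [0.001 0.032] F [-0.4 -0.2 -0.5] w 0.0502 j [ 0.24  0.82  0.66  1.75 -0.69  0.84  2.76]
grip_width: 0.0334
t 69.03 box [ 0.0178 -0.4714  0.1497] world [ 0.4744 -0.4584  0.1497] az 87.0 azbox 92.1 tilt [-0.004  0.036] F [ 0.5 -0.9 -0.3] w 0.0331 j [ 0.17  0.67  0.79  1.68 -0.56  1.05  2.66]
now axes cm [ 79.5  -10.11   2.87] turn -87.9 after-turn axes cm [ 1.298e+01  7.914e+01 -3.000e-02]
```

View pics/w50.png

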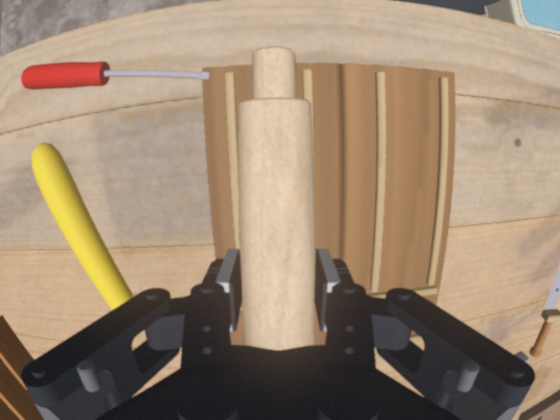

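```bash
python3 -m pendant '3.6 0 0 0;3.6 0 0.1 0;3.6 0 0.1 0;3.6 0 0.1 0;3.6 0 0.1 0;3.6 0 0.1 0;3.6 0 0.1 0;3.6 0 0.1 0' >/dev/null;python3 pl.py; python3 -m pendant '3.6 0 0 0;3.6 0 0 0;3.6 0 0 0;3.6 0 0 0;3.6 0 0 0;3.6 0 0 0;3.6 0 0 0;3.6 0 0 0' >/dev/null;python3 pl.py b -.112 .32 .15 0
```

```text
t 69.75 box [-0.0009 -0.1786  0.1404] world [ 0.4817 -0.1652  0.1404] az 86.2 azbox 91.3 tilt [-0.018  0.033] F [ 0.9  0.1 -0.9] w 0.0328 j [-0.45  0.46  0.87  2.05 -0.49  0.87  2.22]
t 70.42 box [-0.0198  0.125   0.1389] world [0.4896 0.139  0.1389] az 86.3 azbox 91.4 tilt [-0.036  0.03 ] F [ 0.8 -0.2 -1. ] w 0.0329 j [-1.05  0.46  0.88  2.06 -0.51  0.87  1.63]
now axes cm [19.73 -8.76 -0.25] turn -88.6 after-turn axes cm [ 9.22 19.5  -1.11]
```

```bash
python3 -m pendant '3.6 -0.4 -0.2 0;3.6 -0.4 -0.2 0;3.6 -0.4 -0.2 0;3.6 -0.4 -0.2 -4;3 0 0 -6;1 0 0 -7;0 0 0 -7;0 0 0 -7' >/dev/null;python3 -m pendant '0 0 0 -7;0 0 0 -7;0 0 0 -7;0 0 0 -7;0 0 0 -7;0 0 0 -7;0 0 0 -7;0 0 0 -7' >/dev/null;python3 pl.py b -.112 .32 .12 0
```

```text
t 71.75 box [-0.0702  0.3257  0.1238] world [0.4571 0.3434 0.1238] az 175.6 azbox 180.7 tilt [-0.067  0.005] F [-0.4 -0.2 -0.7] w 0.0334 j [-1.05  0.49  0.42  1.89 -0.31  0.88  2.61]
now axes cm [ 4.15 -0.52  0.66] turn 0.7 after-turn axes cm [ 4.18 -0.57  0.38]
```

```bash
python3 -m pendant '2 -0.2 0.5 1;2 -0.2 1 0;0.2 0 1.2 0;0 0 1 0;0 0 0 0' >/dev/null;python3 pl.py b -.113 .32 .023 0; python3 - <<'E'
from h import *
save("wrist","w51.png"); save("top","t51.png",4,(80,165,270,300))
E
```

```text
t 72.17 box [-0.1203  0.3178  0.0817] world [0.4065 0.3399 0.0817] az 175.0 azbox 180.1 tilt [-0.075 -0.001] F [-0.3 -0.7 -1.2] w 0.0329 j [-1.09  0.49  0.39  2.   -0.34  0.76  2.58]
now axes cm [-1.16  0.26  5.79] turn 0.1 after-turn axes cm [-0.73  0.22  5.87]
```

View pics/w51.png

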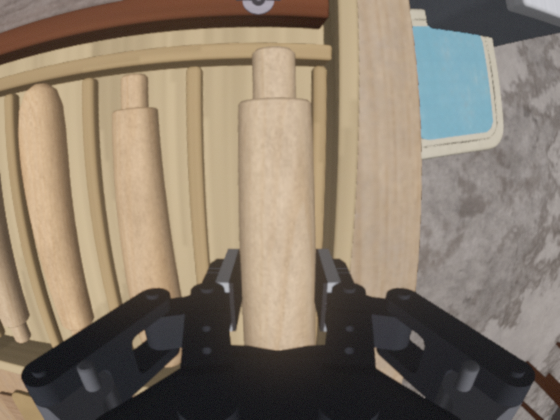

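View pics/t51.png

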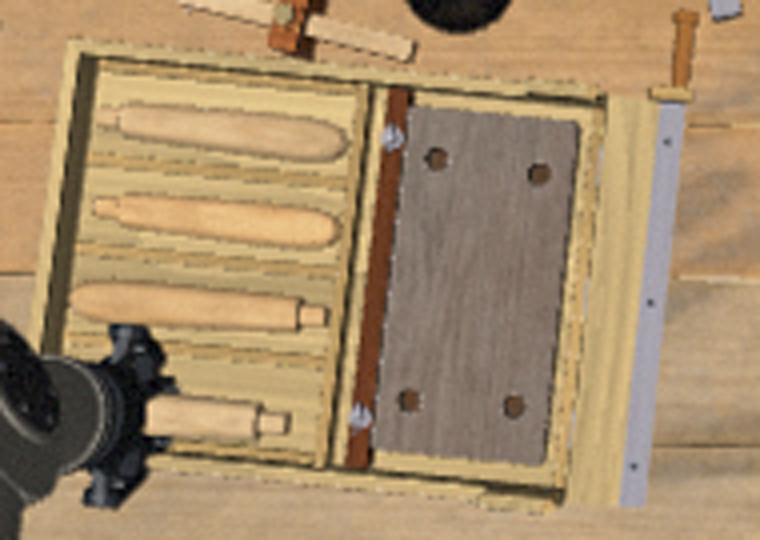

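```bash
python3 - <<'E'
from h import *
from pl import toB
f=r.grab_frame("top"); print(toB(onz(f,153,270.5,.09)), toB(r.get_obs()["tcp_pos"]))
E
python3 -m pendant '-0.5 0 1.2 0;-0.4 0 1.5 0;-0.1 0 1.3 0;0 0 0 0' >/dev/null;python3 pl.py b -.113 .32 .023 0
```

```text
[-0.11780286  0.2136788   0.09      ] [-0.1177138   0.31899377  0.08409827]
t 72.65 box [-0.1055  0.3208  0.0427] world [0.4215 0.3416 0.0427] az 174.9 azbox 179.9 tilt [-0.065  0.006] F [-0.8  0.5 -1.3] w 0.0332 j [-1.04  0.57  0.36  2.   -0.38  0.69  2.63]
now axes cm [ 0.62 -0.09  2.02] turn -0.1 after-turn axes cm [ 0.75 -0.08  1.97]
```

```bash
python3 -m pendant '0.5 0.1 0.7 0;0.1 0.1 0.7 0;0 0 0.4 0;0 0 0 0' >/dev/null;python3 pl.py b -.113 .323 .023 0
```

```text
t 72.98 box [-0.1113  0.3233  0.0239] world [0.4159 0.3446 0.0239] az 174.8 azbox 179.8 tilt [-0.063  0.007] F [-0.1 -0.7 -1.6] w 0.0329 j [-1.04  0.59  0.34  2.01 -0.4   0.65  2.63]
now axes cm [ 0.16 -0.03  0.1 ] turn -0.2 after-turn axes cm [ 0.17 -0.03  0.09]
```

```bash
python3 -m pendant '0 0 0 0;0 0 0 0;0 0 0 0' 112 >/dev/null; python3 -m pendant '0 0 -1 0;0 0 -3 0;0 0 -4 0;0 0 -4 0;0 0 -4 0;0 0 0 0'>/dev/null; python3 pl.py b .214 -.054 .2 90; python3 - <<'E'
from h import *
save("wrist","w52.png");save("top","t52.png",4,(80,165,270,300))
E
```

```text
t 73.73 box [-0.1001  0.3222  0.1942] world [0.4271 0.3425 0.1942] az 174.7 azbox 179.7 tilt [-0.063  0.006] F [0.5 0.5 0.6] w 0.0476 j [-1.14  0.36  0.47  1.89 -0.25  0.99  2.5 ]
now axes cm [-31.47 -37.48  -2.6 ] turn 89.7 after-turn axes cm [-37.62  31.41  -0.58]
```

View pics/w52.png

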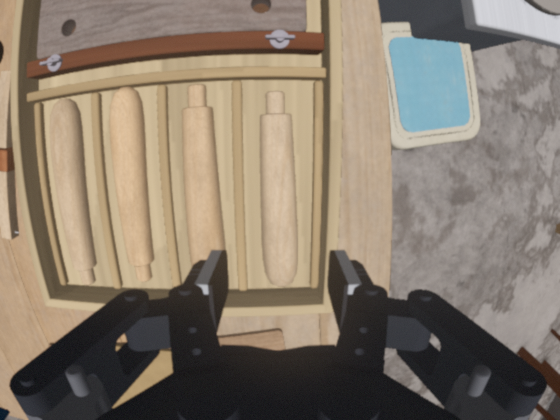

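```bash
python3 - <<'E'
from h import *
from pl import toB
f=r.grab_frame("top"); print([toB(onz(f,*p,.016)) for p in ((251.2,168),(250,187.5))])
E
```

```text
[array([ 0.24743629, -0.05441901,  0.016     ]), array([ 0.18091734, -0.0570932 ,  0.016     ])]
```

View pics/t52.png

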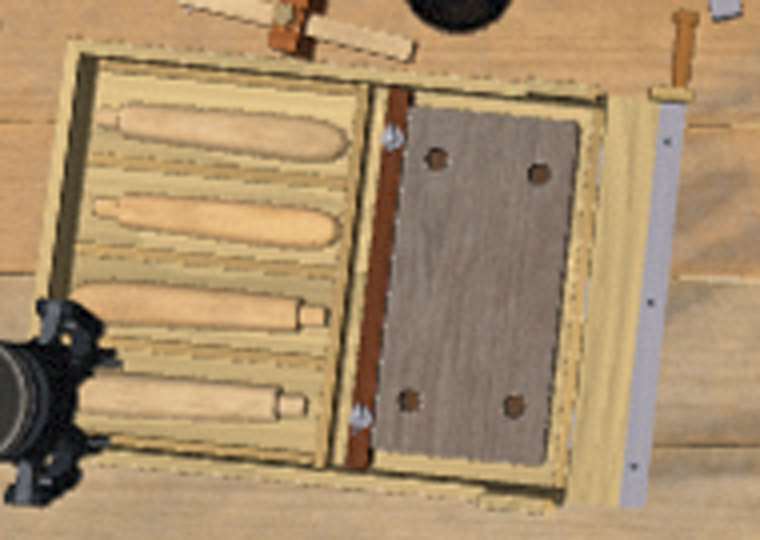

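```bash
python3 -m pendant '0 0 0 7;0 0 0 7;0 0 0 7;0 0 0 7;0 0 0 7;0 0 0 7;0 0 0 7;0 0 0 7' 140 >/dev/null;python3 -m pendant '0 0 0 7;0 0 0 7;0 0 0 7;0 0 0 7;0 0 0 6;-3 2 0 0;-3 2 0 0;-3 2 0 0' >/dev/null; python3 pl.py b .208 -.056 .15 90;
```

```text
t 75.22 box [-0.0668  0.2214  0.1617] world [0.4513 0.2391 0.1617] az 83.3 azbox 88.3 tilt [-0.103 -0.036] F [0.6 0.9 0.4] w 0.0384 j [-1.25  0.47  0.86  1.98 -0.43  1.01  1.29]
now axes cm [-26.84  28.38  -0.34] turn -1.7 after-turn axes cm [-27.74  27.48   1.17]
```

```bash
python3 -m pendant '-2.9 3 -0.2 -1.7;-2.9 3 -0.2 0;-2.9 3 -0.2 0;-2.9 3 -0.2 0;-2.9 3 -0.2 0;-2.9 3 -0.2 0;-2.9 3 -0.2 0;-2.9 3 0 0' >/dev/null; python3 pl.py b .208 -.056 .12 90;
```

```text
t 75.88 box [ 0.1652 -0.0185  0.1469] world [ 0.6612 -0.0203  0.1469] az 85.5 azbox 90.5 tilt [-0.13  -0.043] F [ 1.4  0.9 -0.2] w 0.0384 j [-0.57  0.73  0.78  1.59 -0.47  1.16  1.81]
now axes cm [-3.64  4.58  2.33] turn 0.5 after-turn axes cm [-3.75  4.28  2.69]
```

```bash
python3 -m pendant '-2 2.5 0 0;-1.8 2.3 0 0;0 0 2 0;0 0 2 0;0 0 0 0' >/dev/null; python3 pl.py b .208 -.056 .05 90; python3 - <<'E'
from h import *
save("wrist","w53.png")
E
```

```text
t 76.3 box [ 0.209  -0.0757  0.0919] world [ 0.6998 -0.0812  0.0919] az 84.6 azbox 89.7 tilt [-0.143 -0.049] F [-0.4 -0.7 -0.1] w 0.0381 j [-0.43  0.86  0.74  1.5  -0.51  1.14  1.88]
now axes cm [2.23 0.45 4.04] turn -0.3 after-turn axes cm [ 1.97 -0.1   4.19]
```

View pics/w53.png

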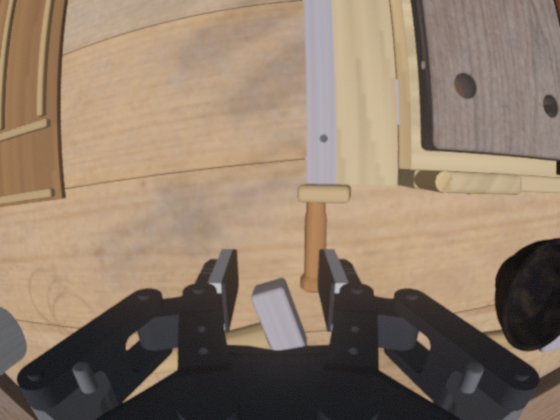

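```bash
python3 -m pendant '1.3 0 0.5 0;0.8 0.2 1.2 0;0 0.2 1.5 0;0 0 0.6 0;0 0 0 0' >/dev/null; python3 pl.py b .208 -.056 .03 90; python3 - <<'E'
from h import *
save("wrist","w54.png")
E
```

```text
t 76.77 box [ 0.2079 -0.0502  0.0509] world [ 0.7009 -0.0556  0.0509] az 84.9 azbox 90.0 tilt [-0.142 -0.048] F [ 0.   0.7 -0.4] w 0.0382 j [-0.45  0.9   0.71  1.51 -0.54  1.09  1.87]
now axes cm [-0.45  0.3   2.1 ] turn -0.0 after-turn axes cm [-0.58  0.01  2.09]
```

View pics/w54.png

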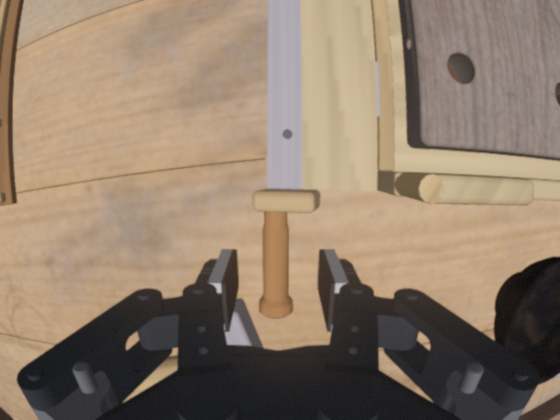

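```bash
python3 -m pendant '-0.1 0.2 1.2 0;0 0.2 1.2 0;0 0 1.2 0;0 0 0.5 0;0 0 0 0' >/dev/null; python3 pl.py b .206 -.056 .005 90; python3 - <<'E'
from h import *
save("wrist","w55.png");save("side","s55.png",5,(240,170,350,250))
E
```

```text
t 77.23 box [ 0.207  -0.0546  0.0074] world [ 0.6997 -0.0599  0.0074] az 84.9 azbox 90.0 tilt [-0.139 -0.048] F [0.2 0.6 0.1] w 0.0387 j [-0.43  0.95  0.68  1.53 -0.57  1.02  1.89]
now axes cm [-0.13 -0.07  0.26] turn -0.0 after-turn axes cm [-0.14 -0.1   0.24]
```

View pics/w55.png

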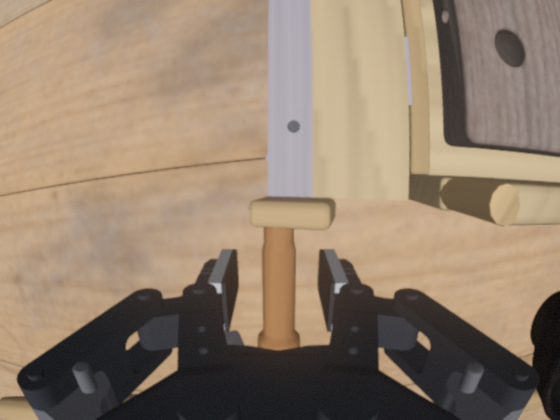

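View pics/s55.png

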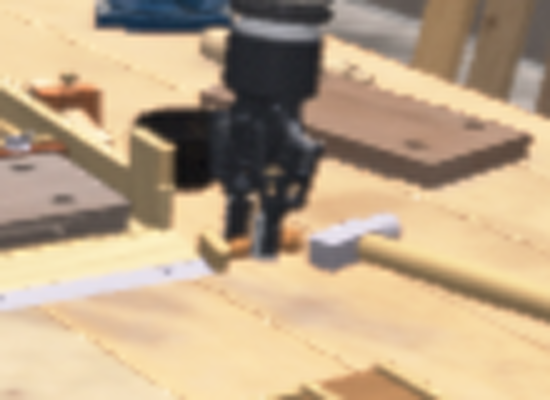

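```bash
python3 -m pendant '-0.1 0 0.2 0;0 0 0 0;0 0 0 0;0 0 0 0;0 0 0 0' 255 30; python3 pl.py; python3 -m pendant '0.1 0 -1.1 0;0.3 0 -1.1 0;0.5 0 -1.0 0;0.7 0 -0.9 0'; python3 pl.py b .207 -.04 .05
```

```text
clock: 77.75
tcp_pos: [0.7004, -0.0597, 0.0071]
orientation: [-2.273, -2.072, 0.204]
contact_force: [0.3, 0.2, -2.9]
grip_width: 0.0145
t 77.75 box [ 0.2077 -0.0543  0.0071] world [ 0.7004 -0.0597  0.0071] az 84.9 azbox 90.0 tilt [-0.137 -0.045] F [ 0.3  0.2 -2.9] w 0.0145 j [-0.43  0.95  0.68  1.53 -0.57  1.02  1.89]
clock: 78.08
tcp_pos: [0.7015, -0.0486, 0.0462]
orientation: [-2.277, -2.061, 0.227]
contact_force: [-3.8, -4.5, -5.2]
grip_width: 0.0143
t 78.08 box [ 0.2078 -0.0431  0.0462] world [ 0.7015 -0.0486  0.0462] az 84.6 azbox 89.6 tilt [-0.15  -0.053] F [-3.8 -4.5 -5.2] w 0.0143 j [-0.46  0.91  0.71  1.51 -0.54  1.09  1.85]
now axes cm [ 0.28 -0.14 -0.38] turn 0.0 after-turn axes cm [ 0.31 -0.08 -0.38]
```

```bash
python3 -m pendant '0.9 0 -0.85 0;1.0 0 -0.7 0;1.1 0 -0.5 0'; python3 pl.py b .207 .0135 .065; python3 - <<'E'
from h import *
save("side","s56.png",4,(150,160,345,290))
E
```

```text
clock: 78.33
tcp_pos: [0.7035, -0.0255, 0.0694]
orientation: [-2.287, -2.053, 0.245]
contact_force: [-3.7, -5.3, -1.8]
grip_width: 0.0139
t 78.33 box [ 0.2078 -0.0199  0.0694] world [ 0.7035 -0.0255  0.0694] az 84.2 azbox 89.2 tilt [-0.157 -0.062] F [-3.7 -5.3 -1.8] w 0.0139 j [-0.5   0.9   0.73  1.49 -0.53  1.14  1.8 ]
now axes cm [ 3.36 -0.1   0.2 ] turn 0.0 after-turn axes cm [ 3.34 -0.13  0.44]
```

View pics/s56.png

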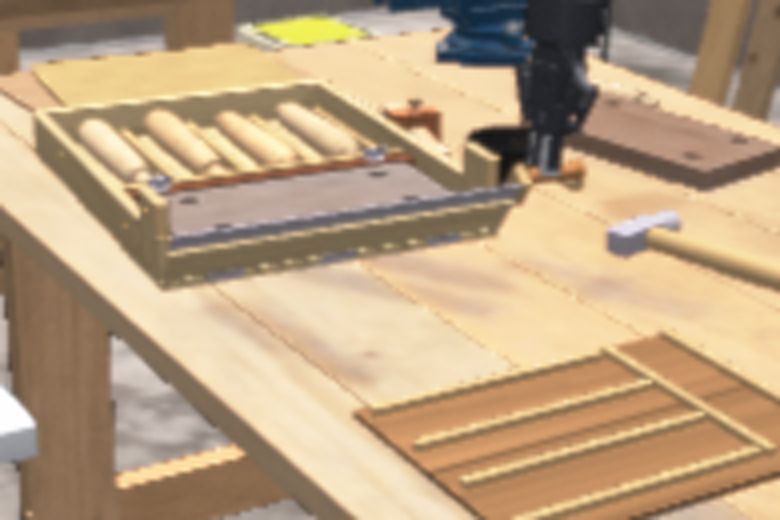

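```bash
python3 -m pendant '1.0 0 0.0 0;1.0 0 0.1 0;0.9 0 0.2 0'; python3 pl.py b .207 .0135 .065; python3 -m pendant '0.6 0 0.2 0;0.4 0 0.1 0;0.2 0 0 0'; python3 pl.py b .207 .0135 .065; python3 - <<'E'
from h import *
save("side","s57.png",4,(150,160,345,290));save("top","t57.png",4,(130,155,270,300))
E
```

```text
clock: 78.63
tcp_pos: [0.7056, -0.0045, 0.0774]
orientation: [-2.299, -2.05, 0.256]
contact_force: [-5.6, -3.1, 7.5]
grip_width: 0.0105
t 78.63 box [0.208  0.0012 0.0774] world [ 0.7056 -0.0045  0.0774] az 83.8 azbox 88.9 tilt [-0.157 -0.072] F [-5.6 -3.1  7.5] w 0.0105 j [-0.54  0.89  0.74  1.48 -0.52  1.15  1.76]
now axes cm [1.34 0.05 1.14] turn 0.0 after-turn axes cm [ 1.23 -0.12  1.24]
clock: 78.88
tcp_pos: [0.7105, 0.0075, 0.0853]
orientation: [-2.305, -2.055, 0.246]
contact_force: [-0.6, 0.9, -0.9]
grip_width: -0.0003
t 78.88 box [0.2119 0.0135 0.0853] world [0.7105 0.0075 0.0853] az 83.8 azbox 88.8 tilt [-0.147 -0.073] F [-0.6  0.9 -0.9] w -0.0003 j [-0.55  0.89  0.74  1.47 -0.52  1.16  1.74]
now axes cm [ 0.17 -0.2   2.07] turn 0.0 after-turn axes cm [-0.01 -0.49  2.03]
```

View pics/s57.png

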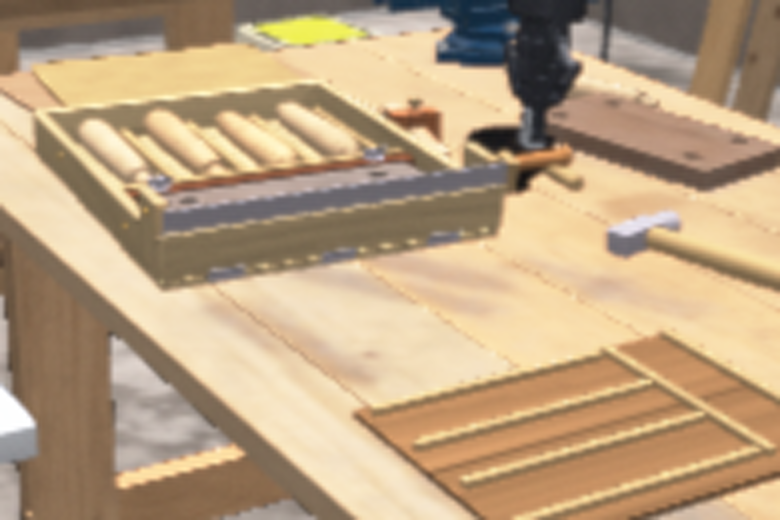

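View pics/t57.png

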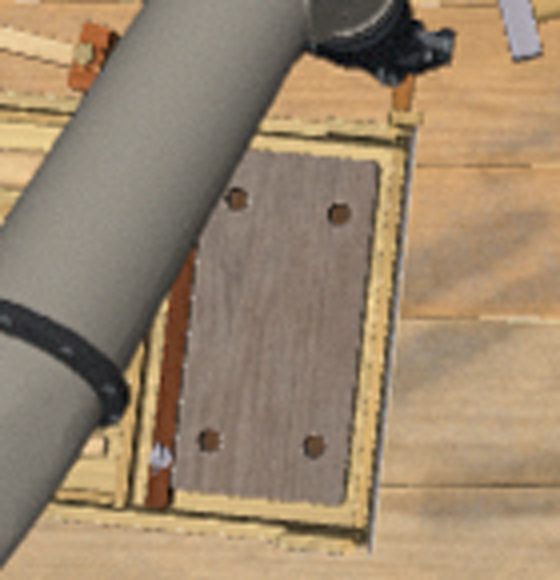

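```bash
python3 -m pendant '0 0 -2 0;-2.5 0 0 0;-2.5 0 0 0;-1 0 0 0;0 0 0 0' >/dev/null; python3 pl.py b .214 -.045 .06 90
```

```text
t 79.4 box [ 0.2144 -0.0417  0.1122] world [ 0.7082 -0.0478  0.1122] az 84.1 azbox 89.2 tilt [-0.145 -0.07 ] F [-0.3  0.5 -0.5] w 0.0002 j [-0.49  0.85  0.76  1.47 -0.5   1.19  1.81]
now axes cm [0.12 0.68 5.18] turn -0.8 after-turn axes cm [-0.33 -0.04  5.22]
```

```bash
python3 -m pendant '-0.3 0.3 2 0;0 0.3 2 0;0 0.2 1.3 0;0 0 0 0' >/dev/null; python3 pl.py b .214 -.045 .06 90;  python3 -m pendant '0.6 0 0 0;0.6 0 0 0;0.6 0 0 0' |sed -n '2p;4p'; python3 pl.py
```

```text
t 79.73 box [ 0.2164 -0.0466  0.0582] world [ 0.7097 -0.0528  0.0582] az 84.1 azbox 89.1 tilt [-0.142 -0.067] F [-1.  -0.5  0. ] w 0.0001 j [-0.46  0.91  0.72  1.49 -0.53  1.11  1.83]
now axes cm [ 0.14 -0.27 -0.15] turn -0.9 after-turn axes cm [ 0.16 -0.24 -0.18]
tcp_pos: [0.7116, -0.0331, 0.0568]
contact_force: [0.5, -0.1, 0.1]
t 79.98 box [ 0.2166 -0.0268  0.0568] world [ 0.7116 -0.0331  0.0568] az 84.0 azbox 89.1 tilt [-0.144 -0.067] F [ 0.5 -0.1  0.1] w -0.0001 j [-0.49  0.91  0.72  1.48 -0.54  1.11  1.81]
```

```bash
python3 -m pendant '0.5 0 0 0;0.4 0 0 0' |sed -n '2p;4p'; python3 -m pendant '0.4 0 0 0;0.3 0 0 0' |sed -n '2p;4p'; python3 -m pendant '0.3 0 0 0;0.3 0 0 0' |sed -n '2p;4p';python3 -m pendant '0.3 0 0 0;0.3 0 0 0' |sed -n '2p;4p'; python3 pl.py;python3 - <<'E'
from h import *
save("side","s58.png",4,(150,160,345,290))
E
```

```text
tcp_pos: [0.7137, -0.0209, 0.0571]
contact_force: [-1.5, -1.3, 2.1]
tcp_pos: [0.7145, -0.0127, 0.0574]
contact_force: [-1.0, -1.3, -0.4]
tcp_pos: [0.7146, -0.0118, 0.0576]
contact_force: [-0.4, -7.1, -1.5]
tcp_pos: [0.7145, -0.012, 0.0577]
contact_force: [-1.4, -6.1, -1.0]
t 80.65 box [ 0.2176 -0.0055  0.0577] world [ 0.7145 -0.012   0.0577] az 83.9 azbox 89.0 tilt [-0.142 -0.082] F [-1.4 -6.1 -1. ] w -0.0002 j [-0.52  0.92  0.73  1.48 -0.53  1.12  1.77]
```

View pics/s58.png

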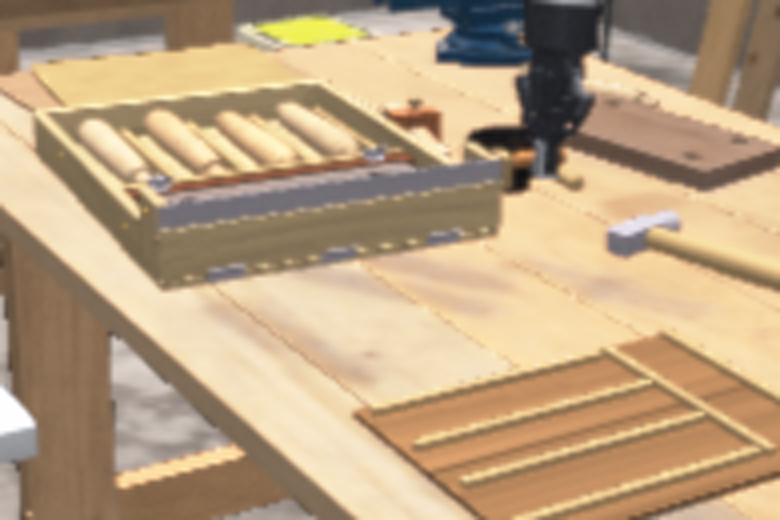

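```bash
python3 -m pendant '0.6 0 0 0;0.6 0 0 0' |sed -n '2p;4p'; python3 -m pendant '-1 0 0 0;-2 0 0 0;-2 0 -1 0;0 0 -3 0;0 0 -4 0;0 0 -4 0;0 0 -4 0' >/dev/null; python3 -m pendant '-4 0 -1 0;-4 0 0 0;-4 0 0 0;-4 0 0 0;-4 0 0 0;-4 0 0 0;-4 0 0 0;-4 0 0 0' >/dev/null;python3 pl.py;python3 - <<'E'
from h import *
save("top","t59.png",4,(80,150,270,300));save("side","s59.png",4,(150,160,345,290))
E
```

```text
tcp_pos: [0.7145, -0.012, 0.0579]
contact_force: [-1.3, -11.4, 0.8]
t 82.12 box [ 0.2302 -0.3691  0.2899] world [ 0.695  -0.3752  0.2899] az 83.5 azbox 88.6 tilt [-0.128 -0.093] F [0.9 0.1 0.8] w 0.0002 j [-0.02  0.81  0.83  1.11 -0.41  1.48  2.13]
```

View pics/t59.png

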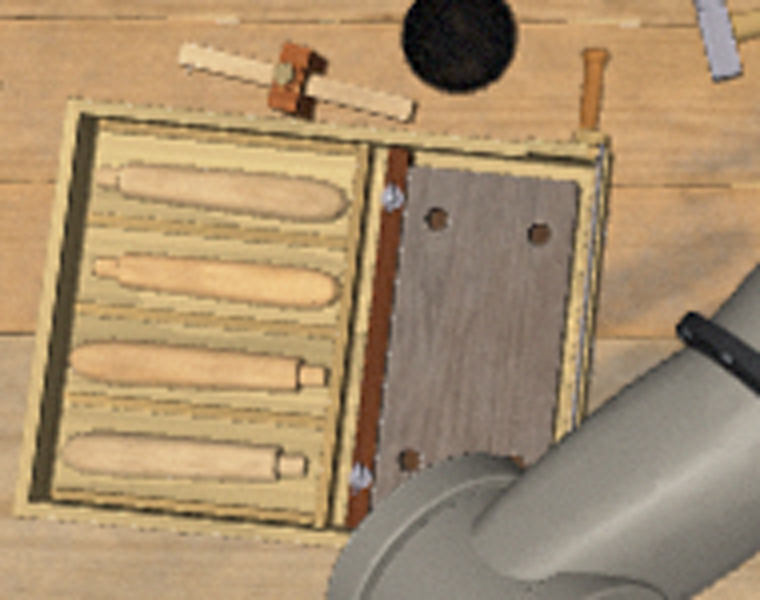

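View pics/s59.png

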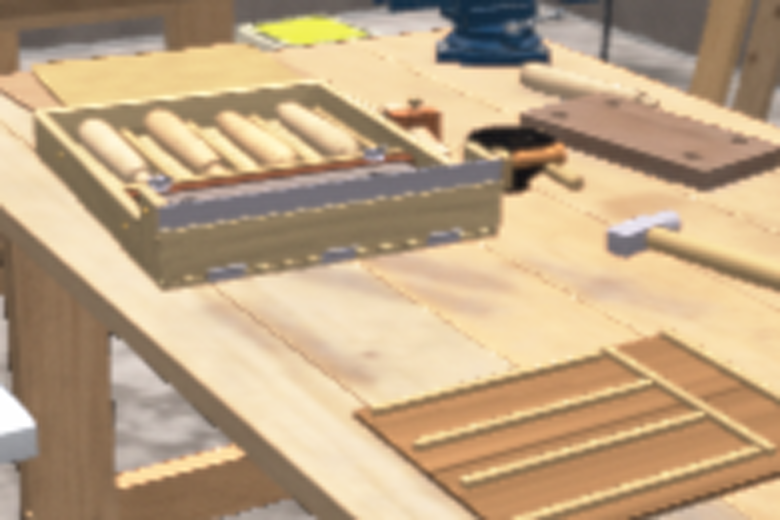

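```bash
python3 - <<'E'
from h import *
from pl import toB
f=r.grab_frame("top"); T=lambda a,b,z: toB(onz(f,80+a/4,150+b/4,z))
for n,a,b in(("L4",(98,177),(348,207)),("L1",(92,266),(340,288)),("L2",(70,358),(327,376)),("L3",(62,452),(307,465))):
    A=T(*a,.028);B=T(*b,.028); print(n,np.round((A+B)/2,4)[:2],"ang",round(np.arctan2(A[0]-B[0],A[1]-B[1]),3),"len",round(np.linalg.norm(A-B),3))
print("dowel",T(595,50,.072),T(588,130,.072)); print("plank",T(408,168,.035),T(578,183,.035), T(383,455,.035), "stopfront far/near",T(409,165,.037),T(384,445,.037))
E
```

```text
L4 [0.1073 0.317 ] ang 0.022 len 0.21
L1 [0.0364 0.3142] ang -0.009 len 0.206
L2 [-0.0388  0.3194] ang -0.027 len 0.213
L3 [-0.1144  0.3217] ang -0.044 len 0.201
dowel [0.24857995 0.01606611 0.072     ] [0.1830577 0.0148374 0.072    ]
plank [0.14160358 0.16461366 0.035     ] [0.14293165 0.02307387 0.035     ] [-0.09521814  0.15819467  0.035     ] stopfront far/near [0.14398371 0.16359614 0.037     ] [-0.08688652  0.15784295  0.037     ]
```

```bash
python3 - <<'E'
from bench import r
print(r.hand_in())
E
```

```text
the job is handed in; nothing more can be done
None
```

I packed the kit and handed it in at about 82 s. `hand_in` gave no verdict, so what follows rests on my own last checks.

**What I did**
- **Flap down:** I pushed the grip outward until the flap fell and lay as a ramp. The first push rode over the dowel, so I repeated it lower.
- **Plank:** I shifted it sideways to line up. I then slid it up the ramp and over the sill with both fingers until it came up against the stop. The wrist force peaked at about 17 N.
- **Legs:** All four from the ribbed board now lie in separate grooves. Part-way through I pressed the closed fingers gently into a corner of the box to take out a tilt that had built up in the tool.
- **Flap shut:** The grip slipped off the dowel near the end of the swing. I finished by pushing the dowel until it stopped hard at about 11 N.

**Last checks (top and side pictures)**

| Item | Reading | Required |
|---|---|---|
| Leg centres, box y | 0.314 to 0.322 m | 0.29 to 0.345 m |
| Leg centres, box x | 0.107, 0.036, -0.039, -0.114 m | -0.15 to 0.15 m |
| Leg angles | within 0.05 rad | below 0.25 rad |
| Plank front edge | flush with the stop along the visible part | within 5.5 mm |

- **Flap:** The dowel reads about 15 mm from the mouth, where 12 mm is nominal for shut. That is the same as its reading at the start, and within the camera error.
- **Plank corner:** In the last top picture the arm hid its near rear corner. An earlier, unobstructed picture showed the plank square.
- **Bench:** The bowl and the gauge were not touched and look unmoved in the pictures.
- **Not measured:** I did not measure the leg heights directly, but all four look seated in the pictures.

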